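# Test the fallen nebulisers and pile them up

## Robot

A 6-joint arm with a two-finger parallel gripper is mounted at the origin on the work surface. World frame = base frame: x ahead of the robot, y to its left, z up, the work surface at z = 0. Lengths are in m, angles in rad, forces in N, time in s.
With the tool pointing down it reaches from about 0.4 to 0.825 m from the base axis. Payload 7 kg.
Tool frame: the origin (TCP) lies at the very end of the fingers, on their centre line; the grasp point (between the pads) lies 19 mm behind it; z points along the fingers, y is the line along which they close (so a half turn about z gives the same grasp; the last joint's range is limited). The gripper opens to 88 mm and grips with 3 to 60 N. Pads are 19 mm wide; open, the fingers measure 130 mm over their backs; the gripper's body (78 mm by 193 mm) begins 47 mm behind the grasp point.
Start: joints at [1.634, 0.359, 0.012, 0, -1.224, -0.288], TCP at [0.15, 0.658, 0.227] pointing down, gripper open.
Joint ranges: [-3.07, 3.07], [-1.43, 2.12], [-1.02, 1.25], [-3.03, 1.67], [-3.05, -0], [-3.03, 3.03]. Speed limits (rad/s): [2.39, 2.39, 3.01, 3.14, 3.14, 3.14].

## Interface

Orientations are given as [roll, pitch, yaw] about the fixed x, y, z axes, in that order (R = Rz(yaw) Ry(pitch) Rx(roll)).
In Python, from station import * gives the robot as it stands.
- The arm moves only by the tool servo_tool, never from a script. Its argument "moves" is a list of rows, each an object of numbers: "jaw": the opening, from 0 (shut) to 1 (fully open); "dx", "dy", "dz": the shift along the world's x, y, z in m; "roll": the turn about the world's z in degrees. A call has exactly 10 rows; each row shifts and turns the commanded pose from where the row before left it; what a row does not reach is not made up. A row lasts 1/8 s, in which the tool goes at most 62.5 mm and 10.7 degrees, less where a joint would pass 70% of its speed; a pose out of reach is approached as far as the arm can. A call with a gripper value outside its range is refused whole. The fingers move at their own pace and stop on an object; "newtons" is the grip in N (left out, the last holds). Time passes only in rows, so rows that do not move let the fingers close, or fill a call up. It gives the time, the measured TCP pose, the force, the opening and the grip force at its end, in the units of the state.
- get_state(): the state, without advancing time (a new reading comes with each control period).
- grab_frame(name): name is "scene" or "top" or "wrist"; returns (picture, depth): 384x512x3 uint8, red, green, blue; 384x512 float32, m along the optical axis (not along the pixel's ray), 0 where there is no reading.
- calibration(name): a dict with "intrinsics" (3x3 intrinsics, pixels), "k1" (the pictures are not rectified: a ray, as slopes to the right and down, at radius r is drawn at 1 + k1 r^2 times it, then the intrinsics apply), "R" (3x3) and "t" (3): a world point X has camera coordinates R X + t. Camera axes: x right, y down, z forward; pixel columns grow to the right and rows downward; lengths in m; the calibration is good to about 2 mm. A picture is of the moment at which its call begins: read the wrist's pose just before it. calibration takes no time and is no camera call; for the wrist camera it gives the pose at the moment of the call.
- job_done(): hands the job in; it is judged then, once.
The state is a dict: "t": time; "q": joint angles; "qd": joint speeds; "joint_efforts": joint torques, N m; "eef_pos": TCP position; "ee_rot": TCP orientation; "force": force on the tool from outside, world axes, zero at the start; "moment": the same for the moment, N m; "width": finger opening in m; "gripper_force": force on a finger pad.
Only numpy, scipy, OpenCV 4.12 (cv2) and the standard library are available. Lean on these libraries where they do the work, as an engineer would, in place of code of your own. Each camera call takes 0.05 s, during which the arm holds its last target. There are 200 camera calls.

## Task

Put the untested nebulisers that have toppled over on the bench through the tester: stand each of them upright on a seat of its own, squarely on the middle of the seat, and when all of them are standing there by themselves press the start button right down. Then take them off and lay them on the pile in the tray, each resting in the gap between two units of the layer below, in line with the rest and its mouthpiece the same way as theirs; leave the bottom layer in place and the other things on the bench alone.

Things in the scene. Friction and masses are not known exactly. Their poses are not given: they have to be found in the camera images.
- U1: blue nebuliser, untested, fallen (or absent): twelve-sided body 48 mm across flats, 70 mm long, flat base; on the axis at the other end a black round mouthpiece 18 mm diameter, 36 mm long; 0.12-0.21 kg, heavy at the base. Origin on the axis, 35 mm from the base; z axis from base to mouthpiece. It lies in a fixed steel sheet tray (floor 2 mm, rim 10 mm high), mouthpiece roughly away from the robot
- U1_mouth (a point): centre of the mouthpiece's free end of U1, on the axis, 71 mm from the body's origin
- U2: blue nebuliser, untested, fallen (or absent): twelve-sided body 48 mm across flats, 70 mm long, flat base; on the axis at the other end a black round mouthpiece 18 mm diameter, 36 mm long; 0.12-0.21 kg, heavy at the base. Origin on the axis, 35 mm from the base; z axis from base to mouthpiece. It lies in a fixed steel sheet tray (floor 2 mm, rim 10 mm high), mouthpiece roughly away from the robot
- U2_mouth (a point): centre of the mouthpiece's free end of U2, on the axis, 71 mm from the body's origin
- U3: blue nebuliser, untested, fallen (or absent): twelve-sided body 48 mm across flats, 70 mm long, flat base; on the axis at the other end a black round mouthpiece 18 mm diameter, 36 mm long; 0.12-0.21 kg, heavy at the base. Origin on the axis, 35 mm from the base; z axis from base to mouthpiece. It lies in a fixed steel sheet tray (floor 2 mm, rim 10 mm high), mouthpiece roughly away from the robot
- U3_mouth (a point): centre of the mouthpiece's free end of U3, on the axis, 71 mm from the body's origin
- U4: blue nebuliser, untested, fallen (or absent): twelve-sided body 48 mm across flats, 70 mm long, flat base; on the axis at the other end a black round mouthpiece 18 mm diameter, 36 mm long; 0.12-0.21 kg, heavy at the base. Origin on the axis, 35 mm from the base; z axis from base to mouthpiece. It lies in a fixed steel sheet tray (floor 2 mm, rim 10 mm high), mouthpiece roughly away from the robot
- U4_mouth (a point): centre of the mouthpiece's free end of U4, on the axis, 71 mm from the body's origin
- P1: tested nebuliser, same shape, size and axes as U1; lies in the bottom layer of the pile in the tray and stays there
- P2: tested nebuliser, same shape, size and axes as U1; lies in the bottom layer of the pile in the tray and stays there
- P3: tested nebuliser, same shape, size and axes as U1; lies in the bottom layer of the pile in the tray and stays there
- P4: tested nebuliser, same shape, size and axes as U1; lies in the bottom layer of the pile in the tray and stays there
- tray: white open tray, fixed, 128 (x) by 205 (y) by 30 mm high, walls and floor 5 mm; origin: centre of its underside. P1-P4 lie in it side by side, axes along x, middles at x = +18, y = -73, -24, +24, +73 mm, mouthpieces to the tray's -x side (nearest the robot). Axis heights over the underside: bottom layer 29 mm, second layer (in their gaps) 70 mm, third 112 mm
- tester: white desk-top tester, fixed, 400 mm wide (y). Origin: underside, 225 mm behind its front edge. Flat deck 90 mm high from x = -225 to -60 mm: four seats in a row along y, start button in front of them (-x); rim 12 mm high along the front, side cheeks 50 mm high. Behind: a plinth 12 mm above the deck, and from x = -20 mm a console, 220 mm high over the bench
- seat1 (a point): centre of the top of a flat round contact seat (disc 62 mm in diameter, 2 mm proud of the deck, no rim), 92 mm above the bench; the seats are 72 mm apart in a row along the tester's y axis, 85 mm in front of the console's face
- seat2 (a point): centre of the top of a flat round contact seat (disc 62 mm in diameter, 2 mm proud of the deck, no rim), 92 mm above the bench; the seats are 72 mm apart in a row along the tester's y axis, 85 mm in front of the console's face
- seat3 (a point): centre of the top of a flat round contact seat (disc 62 mm in diameter, 2 mm proud of the deck, no rim), 92 mm above the bench; the seats are 72 mm apart in a row along the tester's y axis, 85 mm in front of the console's face
- seat4 (a point): centre of the top of a flat round contact seat (disc 62 mm in diameter, 2 mm proud of the deck, no rim), 92 mm above the bench; the seats are 72 mm apart in a row along the tester's y axis, 85 mm in front of the console's face
- start (a joint): start button, spring-loaded push button pressed straight down: 0 = up, 0.006 m = fully down, which takes 5 N; springs back
- start_top (a point): centre of the start button's cap (28 mm in diameter), 18 mm above the deck, 85 mm in front of the row of seats
- jar: bystander, loose, to be left alone: low clear jar with white lid, 68 mm in diameter, 36 mm high; origin under its centre
- driver: bystander, loose, to be left alone: small screwdriver lying flat, 150 mm long; origin under its middle
- cup: bystander, loose, to be left alone: grey cup, 80 mm in diameter, 85 mm high; origin under its centre
- eraser: bystander, loose, to be left alone: blue-grey sponge block 30 x 42 x 20 mm; origin under its centre

How it is judged:
By the outcome, as a careful person would: the job done as asked, in the order asked, and still so for the second after the job is handed in, with the robot touching nothing.
Of U1, U2, U3, U4 only 3 to 4 are there at a start; the rules pass over those that are not, and their reading is None.
At some moment in a run one of U1, U2, U3, U4 may be knocked a few centimetres aside while the robot is not near it.
It also fails if it takes over 210 s, if anything falls off the work surface, if the arm or the gripper's body presses on something with over 40 N, if the wrist force passes 120 N, or if a joint passes its speed limit or range.

## Working session

There is one attempt and no reset: what is moved stays moved. The work goes in short steps, Python scripts to look and compute and a tool call to move; the robot and the scene stay as the last step left them, time stands still between calls to the robot, and variables do not carry over. Pictures are saved under pics/ and viewed, at most 14 in all, crops included, and the job is handed in when it is done.

Besides the shell and the picture viewer there is one more tool, called after ">>>" as a command line: name --argument value ..., lists and objects as JSON in quotes. servo_tool: Moves the arm, as the interface text tells. Its arguments: {"type":"object","properties":{"moves":{"type":"array","items":{"type":"object","properties":{"jaw":{"type":"number"},"dx":{"type":"number"},"dy":{"type":"number"},"dz":{"type":"number"},"roll":{"type":"number"}}}},"newtons":{"type":"number"}},"required":["moves"]}

```bash
mkdir -p pics; ls
python3 - <<'E'
from station import *
import cv2,numpy as np
for n in("scene","top"):
    p,d=grab_frame(n); cv2.imwrite(f"pics/{n}0.png",cv2.resize(p[:,:,::-1],None,fx=1.5,fy=1.5)); np.savez(f"pics/{n}0.npz",p=p,d=d)
    c=calibration(n); print(n,{k:np.round(v,3).tolist() for k,v in c.items()})
s=get_state(); print(s['t'],s['eef_pos'],s['ee_rot'])
E
```

```text
pics
scene {'intrinsics': [[371.251, 0.0, 258.326], [0.0, 371.251, 185.785], [0.0, 0.0, 1.0]], 'k1': -0.064, 'R': [[-0.724, 0.69, 0.009], [0.551, 0.586, -0.594], [-0.415, -0.425, -0.804]], 't': [0.369, -0.252, 1.268]}
top {'intrinsics': [[391.866, 0.0, 252.812], [0.0, 391.866, 191.987], [0.0, 0.0, 1.0]], 'k1': -0.138, 'R': [[0.026, -1.0, 0.002], [-0.978, -0.026, -0.209], [0.209, 0.004, -0.978]], 't': [0.012, 0.535, 0.997]}
0.1 [0.15038914 0.65759548 0.22574524] [ 3.14016357e+00 -1.38074329e-04 -2.24887622e-01]
```

View pics/scene0.png

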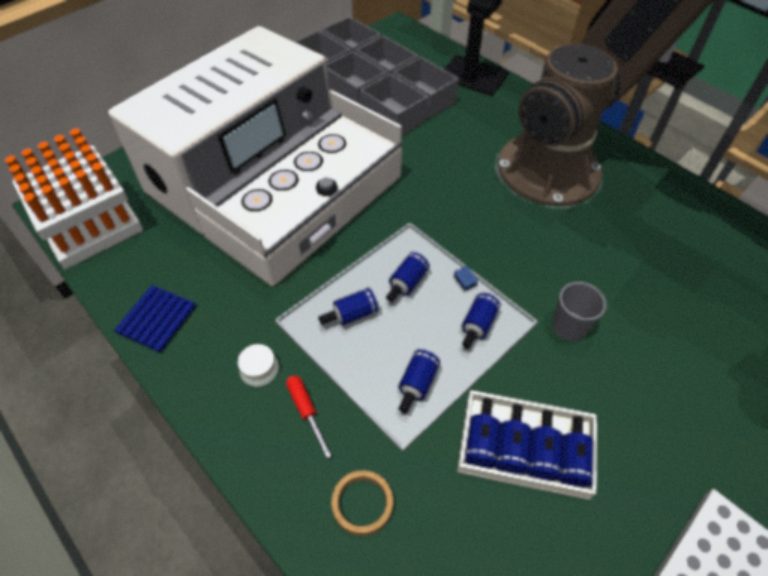

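View pics/top0.png

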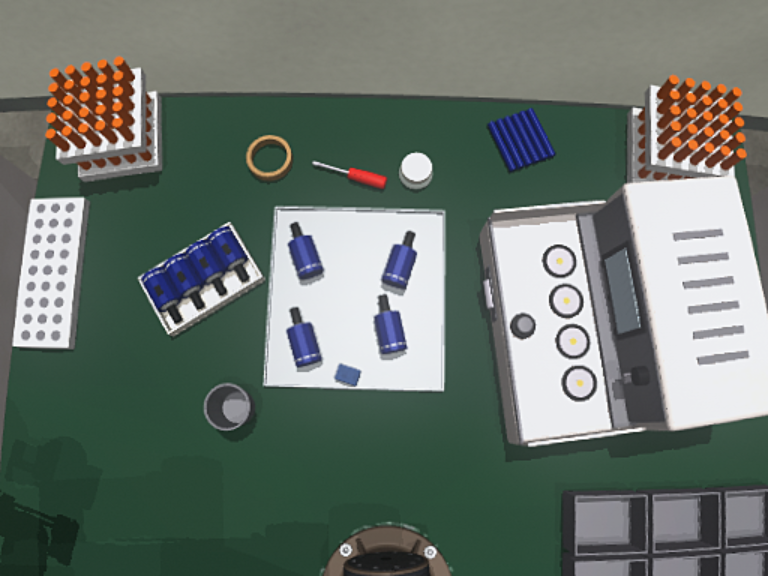

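```bash
cat > h.py <<'E'
import cv2,numpy as np
from station import *
def rays(c,px):
    K=np.array(c['intrinsics']);px=np.atleast_2d(px).astype(float)
    D=np.array([c['k1'],0,0,0]);n=cv2.undistortPoints(px.reshape(-1,1,2),K,D).reshape(-1,2)
    R=np.array(c['R']);t=np.array(c['t']);return -R.T@t,np.c_[n,np.ones(len(n))]@R
def toplane(c,px,z):
    o,d=rays(c,px);return o+d*((z-o[2])/d[:,2])[:,None]
def proj(c,X):
    R=np.array(c['R']);p=cv2.projectPoints(np.atleast_2d(X).astype(float),cv2.Rodrigues(R)[0],np.array(c['t'],float),np.array(c['intrinsics']),np.array([c['k1'],0,0,0]))[0];return p.reshape(-1,2)
def masks(p):
    h=cv2.cvtColor(p,cv2.COLOR_RGB2HSV);H,S,V=[h[...,i].astype(int) for i in range(3)]
    blue=((H>112)&(H<128)&(S>140)&(V>40)); dark=(V<75)&(S<110)
    yel=(H>10)&(H<32)&(S>100)&(V>150); white=(S<60)&(V>170)
    return [m.astype(np.uint8) for m in(blue,dark,yel,white)]
def blobs(m,amin=5):
    n,l,s,c=cv2.connectedComponentsWithStats(m);return [(i,s[i,4],c[i],l) for i in range(1,n) if s[i,4]>=amin]
E
cat > m1.py <<'E'
from h import *
for n in("top","scene"):
    p=np.load(f"pics/{n}0.npz")['p'];c=calibration(n);b,dk,y,w=masks(p)
    print(n)
    for nm,m,z,lo in(("blue",cv2.morphologyEx(b,cv2.MORPH_CLOSE,np.ones((5,5))),.026,150),("dark",dk,.026,20),("yel",y,.092,3)):
        for i,a,ct,l in blobs(m,lo):
            X=toplane(c,ct,z)[0]
            if .3<X[0]<.85 and -.5<X[1]<.6: print(nm,a,ct.round(1),X[:2].round(4))
E
python3 m1.py
```

```text
top
blue 1634 [128.1 177.6] [0.5732 0.3798]
blue 163 [203.5 167.5] [0.6077 0.1665]
dark 101 [340.  104.6] [ 0.8115 -0.2241]
dark 101 [177.5  97.8] [0.8195 0.2562]
dark 110 [182.4 115.8] [0.7626 0.2373]
dark 151 [231.7 118.8] [0.7559 0.0929]
dark 42 [275.  125.5] [ 0.7387 -0.0328]
dark 2487 [419.6 213.7] [ 0.4911 -0.4443]
dark 52 [388.7 168.5] [ 0.6199 -0.3602]
dark 47 [196.9 152.8] [0.6504 0.1876]
dark 44 [272.5 158.6] [ 0.6388 -0.0272]
dark 36 [167.  168.9] [0.601  0.2697]
dark 2023 [390.5 279.2] [ 0.3095 -0.3532]
dark 24 [150.4 165.6] [0.6097 0.3183]
dark 102 [371.6 173.7] [ 0.603  -0.3093]
dark 25 [135.4 174.6] [0.5822 0.3592]
dark 72 [160.5 181.1] [0.5652 0.2856]
dark 25 [120.3 183.9] [0.5542 0.4005]
dark 78 [145.8 189.7] [0.5396 0.3254]
dark 35 [207.2 182.7] [0.564  0.1537]
dark 94 [131.2 197.5] [0.5161 0.3654]
dark 131 [143.2 207.9] [0.4878 0.3285]
dark 25 [261.8 189. ] [0.5501 0.0012]
dark 24 [105.4 193.2] [0.5264 0.4414]
dark 104 [376.3 201.3] [ 0.5237 -0.3197]
dark 34 [255.4 201.2] [0.5151 0.0181]
dark 76 [116.  207.9] [0.4854 0.4064]
dark 46 [196.8 209.7] [0.487  0.1784]
da
[... 1823 characters left out ...]
0.5911 0.3076]
dark 20 [451.  287.7] [0.3718 0.5247]
dark 38 [459.4 290.5] [0.3634 0.5429]
dark 25 [344.4 290.9] [0.5632 0.3491]
dark 24 [365.6 295.2] [0.5355 0.3905]
dark 24 [387.2 299.4] [0.5071 0.4322]
dark 20 [449.9 298.8] [0.3983 0.5369]
dark 23 [443.6 320.7] [0.455  0.5531]
dark 91 [231.9 330.3] [0.8141 0.2347]
dark 620 [451.4 349.5] [0.4982 0.5992]
dark 115 [247.5 349.3] [0.8164 0.2878]
dark 37 [384.5 333.5] [0.5758 0.4737]
dark 31 [422.6 338.3] [0.5233 0.5401]
dark 24 [429.8 337.7] [0.5108 0.5509]
dark 38 [404.4 376.6] [0.6185 0.5561]
yel 3 [205.3 106.3] [ 0.4412 -0.3105]
yel 3 [188.3 119.3] [ 0.5145 -0.3002]
yel 4 [170.5 132.5] [ 0.5857 -0.2918]
yel 421 [241.1 334.2] [0.815  0.2688]
```

```bash
cat > m2.py <<'E'
from h import *
import sys
def units(n,p,c):
    h=cv2.cvtColor(p,cv2.COLOR_RGB2HSV);H,S,V=[h[...,i].astype(int) for i in range(3)]
    poly=proj(c,np.array([[.715,.22,.004],[.715,-.075,.004],[.405,-.08,.004],[.405,.22,.004]]))
    reg=np.zeros(p.shape[:2],np.uint8);cv2.fillConvexPoly(reg,poly.astype(np.int32),1)
    fg=(((V<80)|((S>110)&(V<200)))&(reg>0)).astype(np.uint8)
    fg=cv2.morphologyEx(fg,cv2.MORPH_CLOSE,np.ones((5,5)));out=[]
    for i,a,ct,l in blobs(fg,150):
        q=np.argwhere(l==i)[:,::-1].astype(float);X=toplane(c,q,.026)[:,:2];m=X.mean(0)
        w=np.linalg.svd(X-m,full_matrices=False)[2][0];s=(X-m)@w
        if (s.max()-s.min())<.08: continue
        if abs(s.max())<abs(s.min()): w=-w;s=-s   # skewed to the mouth side
        lat=(X-m)@np.array([-w[1],w[0]])
        f=s>np.quantile(s,.93);b=s<np.quantile(s,.7)
        ax=np.array([lat[f].mean(),lat[b].mean()])
        out.append((m,np.degrees(np.arctan2(w[1],w[0])),m+w*s.max(),m+w*s.min(),a,ax))
    return out
if __name__=="__main__":
    for n in("top","scene"):
        p=np.load(f"pics/{n}0.npz")['p'];c=calibration(n);print(n)
        for m,a,e,f,k,ax in units(n,p,c): print(m.round(4),round(a,1),'mouth',e.round(4),'base',f.round(4),k,ax.round(4))
    c=calibration("top");print(toplane(c,[347.4,218],.108))
    # tray: rim outline
    p=np.load("pics/top0.npz")['p'];h=cv2.cvtColor(p,cv2.COLOR_RGB2HSV);H,S,V=[h[...,i].astype(int) for i in range(3)]
    g=((H>60)&(H<95)&(S>60)|(V<40)).astype(np.uint8);m=1-g
    r=np.zeros_like(m);r[135:235,80:180]=1;m=cv2.morphologyEx(m&r,cv2.MORPH_OPEN,np.ones((3,3)))
    i,a,ct,l=max(blobs(m,100),key=lambda t:t[1]);q=cv2.boxPoints(cv2.minAreaRect(np.argwhere(l==i)[:,::-1].astype(np.float32)))
    print('tray',ct,a,q.round(1).tolist(),toplane(c,q,.03)[:,:2].round(4).tolist())
    cv2.imwrite("pics/t1.png",cv2.resize(p[125:245,75:290,::-1],None,fx=3.7,fy=3.7,interpolation=cv2.INTER_CUBIC))
E
python3 m2.py
```

```text
top
[0.6035 0.1692] 21.9 mouth [0.6629 0.1931] base [0.5601 0.1518] 482 [-0.0002  0.    ]
[ 0.5905 -0.0115] -17.0 mouth [ 0.6518 -0.0302] base [0.5475 0.0016] 488 [-0.0002 -0.    ]
[0.4675 0.0049] 14.3 mouth [0.528  0.0204] base [ 0.4252 -0.0058] 461 [ 0.0009 -0.0003]
[0.4425 0.1634] 22.3 mouth [0.4975 0.186 ] base [0.399  0.1456] 474 [-0.003   0.0003]
scene
[0.47   0.0105] 16.5 mouth [0.5324 0.029 ] base [ 0.4206 -0.0042] 468 [-0.0018 -0.0002]
[ 0.592  -0.0079] -13.8 mouth [ 0.6513 -0.0225] base [0.545  0.0037] 547 [-0.0029 -0.0002]
[0.4524 0.1689] 24.6 mouth [0.5019 0.1916] base [0.4108 0.1499] 362 [-0.0042  0.0006]
[0.7164 0.087 ] -89.9 mouth [ 0.7165 -0.0639] base [0.7162 0.2226] 370 [ 0.0003 -0.0001]
[0.6046 0.1715] 23.1 mouth [0.6651 0.1973] base [0.5548 0.1502] 619 [-0.0008 -0.0001]
[[ 0.46233798 -0.21630605  0.108     ]]
tray [133.53433283 185.29985007] 3335 [[88.80000305175781, 184.89999389648438], [153.3000030517578, 146.1999969482422], [177.8000030517578, 186.89999389648438], [113.19999694824219, 225.6999969482422]] [[0.5481, 0.4918], [0.6662, 0.3137], [0.5488, 0.2347], [0.4349, 0.4082]]
```

View pics/t1.png

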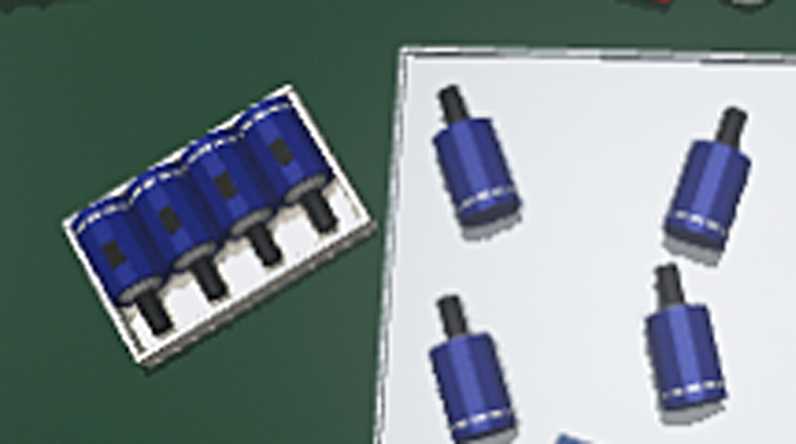

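>>> servo_tool --moves '[{"jaw": 0.6, "dx": 0.036, "dy": -0.034, "dz": -0.005, "roll": 3.5}, {"jaw": 0.6, "dx": 0.036, "dy": -0.034, "dz": -0.005, "roll": 3.5}, {"jaw": 0.6, "dx": 0.036, "dy": -0.034, "dz": -0.005, "roll": 3.5}, {"jaw": 0.6, "dx": 0.036, "dy": -0.034, "dz": -0.005, "roll": 3.5}, {"jaw": 0.6, "dx": 0.036, "dy": -0.034, "dz": -0.005, "roll": 3.5}, {"jaw": 0.6, "dx": 0.036, "dy": -0.034, "dz": -0.005, "roll": 3.5}, {"jaw": 0.6, "dx": 0.036, "dy": -0.034, "dz": -0.005, "roll": 3.5}, {"jaw": 0.6, "dx": 0.036, "dy": -0.034, "dz": -0.005, "roll": 3.5}, {"jaw": 0.6, "dx": 0.036, "dy": -0.034, "dz": -0.005, "roll": 3.5}, {"jaw": 0.6, "dx": 0.036, "dy": -0.034, "dz": -0.005, "roll": 3.5}]' --newtons 6

```text
t: 1.35
eef_pos: [0.5113, 0.3167, 0.1762]
ee_rot: [3.141, 0.0, 0.388]
force: [1.0, 1.1, 0.4]
width: 0.0525
gripper_force: 0.0
```

Run:
```python
from h import *
# tray pile from the stored top depth
f=np.load("pics/top0.npz");c=calibration("top")
v,u=np.mgrid[130:240,80:185];px=np.c_[u.ravel(),v.ravel()]
d=f['d'][130:240,80:185].ravel();o,r=rays(c,px);R=np.array(c['R'])
X=o+r*(d/(r@R[2]))[:,None];p=f['p'][130:240,80:185].reshape(-1,3).astype(int)
bl=(p[:,2]>p[:,0]+25)&(X[:,2]>.04)
B=X[bl];m=B.mean(0);print(bl.sum(),m.round(4),B[:,2].max())
rim=(X[:,2]>.022)&(X[:,2]<.036)&(p.min(1)>150)
q=X[rim][:,:2].astype(np.float32)
(cx,cy),wh,a=cv2.minAreaRect(q);print('rim',cx,cy,wh,a,rim.sum(),cv2.boxPoints(((cx,cy),wh,a)).round(4).tolist())
# labels & mouths
L=toplane(c,[[150.4,165.6],[135.4,174.6],[120.3,183.9],[105.4,193.2]],.053)[:,:2]
M=toplane(c,[[160.5,181.1],[145.8,189.7],[131.2,197.5],[116,207.9]],.029)[:,:2]
print(L.round(4).tolist(),M.round(4).tolist())
for A in(L,M):
    w=np.linalg.svd(A-A.mean(0))[2][0];print(A.mean(0),np.degrees(np.arctan2(w[1],w[0])))
s=get_state();print(s['t'],s['eef_pos'],np.degrees(s['ee_rot']),s['width'])
```

```text
1309 [0.5672 0.3717 0.0529] 1.0863193476546158
rim 0.5524439811706543 0.3647865056991577 (0.12940475344657898, 0.20528680086135864) 34.09745788574219 309 [[0.44130000472068787, 0.41350001096725464], [0.5564000010490417, 0.2434999942779541], [0.6636000275611877, 0.31610000133514404], [0.5485000014305115, 0.4860999882221222]]
[[0.6021, 0.3107], [0.5755, 0.3507], [0.5482, 0.391], [0.5209, 0.4308]] [[0.5645, 0.2848], [0.5388, 0.3246], [0.5155, 0.3644], [0.4849, 0.4052]]
[0.56168457 0.37078684] 124.07917314710318
[0.525935  0.3447624] 123.21154333130366
1.35 [0.51131633 0.31666707 0.17616456] [1.79992932e+02 2.43825742e-02 2.22447977e+01] 0.052461582573718184
```

>>> servo_tool --moves '[{"jaw": 0.6, "dx": 0.035, "dy": -0.0318, "dz": -0.015}, {"jaw": 0.6, "dx": 0.035, "dy": -0.0318, "dz": -0.015}, {"jaw": 0.6, "dx": 0.035, "dy": -0.0318, "dz": -0.015}, {"jaw": 0.6, "dx": 0.035, "dy": -0.0318, "dz": -0.015}, {"jaw": 0.6, "dz": -0.025}, {"jaw": 0.6, "dz": -0.025}, {"jaw": 0.6, "dz": -0.025}, {"jaw": 0.6, "dz": -0.02}, {"jaw": 0.6, "dz": -0.012}, {"jaw": 0.6}]'

```text
$.moves[0]: bad value
```

>>> servo_tool --moves '[{"jaw": 0}, {"jaw": 0}, {"jaw": 0}, {"jaw": 0}, {"jaw": 0}, {"jaw": 0}, {"jaw": 0}, {"jaw": 0}, {"jaw": 0}, {"jaw": 0}]'

```text
$.moves[0]: bad value
```

>>> servo_tool --moves '[{"jaw": 0, "dz": 0.015}, {"jaw": 0, "dz": 0.02}, {"jaw": 0, "dz": 0.025}, {"jaw": 0, "dz": 0.025}, {"jaw": 0, "dz": 0.025}, {"jaw": 0, "dz": 0.03}, {"jaw": 0, "dz": 0.03}, {"jaw": 0, "dz": 0.03}, {"jaw": 0, "dz": 0.03}, {"jaw": 0}]'

```text
$.moves[0]: bad value
```

```bash
cat > snap.py <<'E'
from h import *
import sys
n=sys.argv[1];p,d=grab_frame(n);np.savez(f"pics/{sys.argv[2]}.npz",p=p,d=d)
x=[int(v) for v in sys.argv[3:7]] or [0,0,512,384]
q=p[x[1]:x[3],x[0]:x[2],::-1];f=min(800/q.shape[1],600/q.shape[0]);cv2.imwrite(f"pics/{sys.argv[2]}.png",cv2.resize(q,None,fx=f,fy=f))
E
python3 snap.py scene a1
```

```text
(no output)
```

View pics/a1.png

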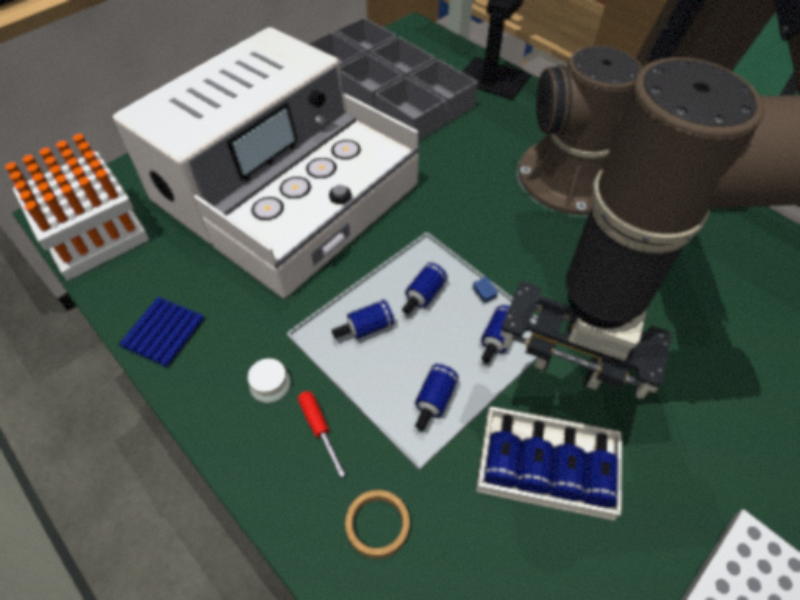

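The arm has not moved: all three calls were refused because rows need all five fields. The units are unchanged, and unit A's mouthpiece is near (424,424).

>>> servo_tool --moves '[{"jaw": 0.6, "dx": 0.035, "dy": -0.0318, "dz": -0.015, "roll": 0}, {"jaw": 0.6, "dx": 0.035, "dy": -0.0318, "dz": -0.015, "roll": 0}, {"jaw": 0.6, "dx": 0.035, "dy": -0.0318, "dz": -0.015, "roll": 0}, {"jaw": 0.6, "dx": 0.035, "dy": -0.0318, "dz": -0.015, "roll": 0}, {"jaw": 0.6, "dx": 0, "dy": 0, "dz": -0.025, "roll": 0}, {"jaw": 0.6, "dx": 0, "dy": 0, "dz": -0.025, "roll": 0}, {"jaw": 0.6, "dx": 0, "dy": 0, "dz": -0.025, "roll": 0}, {"jaw": 0.6, "dx": 0, "dy": 0, "dz": -0.02, "roll": 0}, {"jaw": 0.6, "dx": 0, "dy": 0, "dz": -0.012, "roll": 0}, {"jaw": 0.6, "dx": 0, "dy": 0, "dz": 0, "roll": 0}]'

```text
t: 2.65
eef_pos: [0.6499, 0.1905, 0.0086]
ee_rot: [3.141, 0.002, 0.386]
force: [-0.5, 0.1, 0.1]
width: 0.0527
gripper_force: 0.0
```

>>> servo_tool --moves '[{"jaw": 0, "dx": 0, "dy": 0, "dz": 0, "roll": 0}, {"jaw": 0, "dx": 0, "dy": 0, "dz": 0, "roll": 0}, {"jaw": 0, "dx": 0, "dy": 0, "dz": 0, "roll": 0}, {"jaw": 0, "dx": 0, "dy": 0, "dz": 0, "roll": 0}, {"jaw": 0, "dx": 0, "dy": 0, "dz": 0, "roll": 0}, {"jaw": 0, "dx": 0, "dy": 0, "dz": 0, "roll": 0}, {"jaw": 0, "dx": 0, "dy": 0, "dz": 0.01, "roll": 0}, {"jaw": 0, "dx": 0, "dy": 0, "dz": 0.015, "roll": 0}, {"jaw": 0, "dx": 0, "dy": 0, "dz": 0.02, "roll": 0}, {"jaw": 0, "dx": 0, "dy": 0, "dz": 0.02, "roll": 0}]'

```text
t: 3.9
eef_pos: [0.6504, 0.1909, 0.076]
ee_rot: [-3.141, -0.0, 0.386]
force: [0.4, 0.0, -1.7]
width: 0.0178
gripper_force: 6.0
```

>>> servo_tool --moves '[{"jaw": 0, "dx": 0, "dy": 0, "dz": 0.02, "roll": 0}, {"jaw": 0, "dx": 0, "dy": 0, "dz": 0.02, "roll": 0}, {"jaw": 0, "dx": 0, "dy": 0, "dz": 0.02, "roll": 0}, {"jaw": 0, "dx": 0, "dy": 0, "dz": 0.02, "roll": 0}, {"jaw": 0, "dx": 0, "dy": 0, "dz": 0.02, "roll": 0}, {"jaw": 0, "dx": 0, "dy": 0, "dz": 0.02, "roll": 0}, {"jaw": 0, "dx": 0, "dy": 0, "dz": 0.02, "roll": 0}, {"jaw": 0, "dx": 0, "dy": 0, "dz": 0.02, "roll": 0}, {"jaw": 0, "dx": 0, "dy": 0, "dz": 0, "roll": 0}, {"jaw": 0, "dx": 0, "dy": 0, "dz": 0, "roll": 0}]'

```text
t: 5.15
eef_pos: [0.6499, 0.1907, 0.234]
ee_rot: [-3.141, 0.001, 0.386]
force: [-0.3, -1.1, -2.1]
width: 0.0179
gripper_force: 6.0
```

```bash
python3 snap.py scene a2 120 60 440 300
```

```text
(no output)
```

View pics/a2.png

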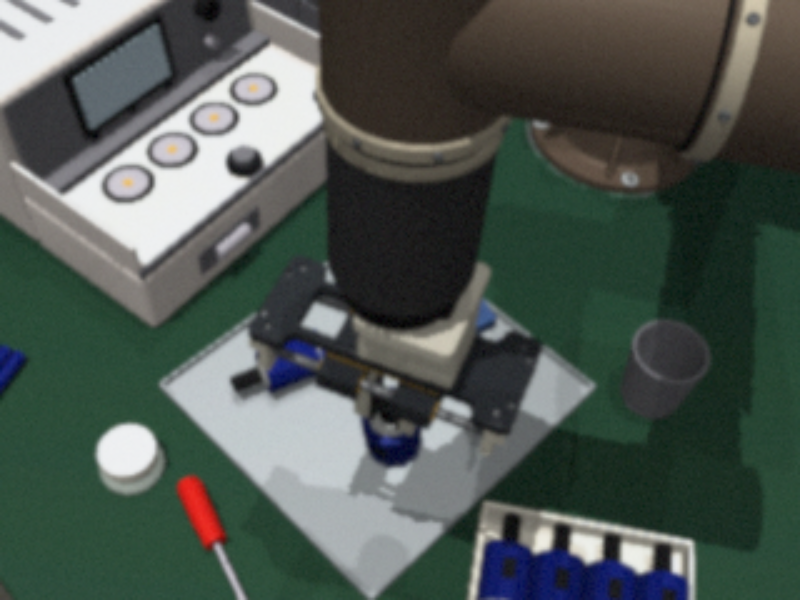

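The unit hangs base down under the fingers near (390,440), so I'm carrying it to seat 1.

>>> servo_tool --moves '[{"jaw": 0, "dx": -0.003, "dy": -0.02, "dz": 0, "roll": -8.7}, {"jaw": 0, "dx": -0.005, "dy": -0.035, "dz": 0, "roll": -8.7}, {"jaw": 0, "dx": -0.006, "dy": -0.042, "dz": 0, "roll": -8.7}, {"jaw": 0, "dx": -0.006, "dy": -0.042, "dz": 0, "roll": -8.7}, {"jaw": 0, "dx": -0.006, "dy": -0.042, "dz": 0, "roll": -8.7}, {"jaw": 0, "dx": -0.006, "dy": -0.042, "dz": 0, "roll": -8.7}, {"jaw": 0, "dx": -0.006, "dy": -0.042, "dz": 0, "roll": -8.7}, {"jaw": 0, "dx": -0.006, "dy": -0.042, "dz": 0, "roll": -8.7}, {"jaw": 0, "dx": -0.006, "dy": -0.042, "dz": 0, "roll": -8.7}, {"jaw": 0, "dx": -0.006, "dy": -0.042, "dz": 0, "roll": -8.7}]'

```text
t: 6.45
eef_pos: [0.5937, -0.2014, 0.2335]
ee_rot: [3.14, 0.001, -1.137]
force: [1.7, -0.4, -2.4]
width: 0.0177
gripper_force: 6.0
```

>>> servo_tool --moves '[{"jaw": 0, "dx": -0.004, "dy": -0.042, "dz": 0, "roll": -8.7}, {"jaw": 0, "dx": -0.003, "dy": -0.03, "dz": 0, "roll": -8.7}, {"jaw": 0, "dx": -0.001, "dy": -0.02, "dz": 0, "roll": 0}, {"jaw": 0, "dx": 0, "dy": 0, "dz": -0.01, "roll": 0}, {"jaw": 0, "dx": 0, "dy": 0, "dz": -0.015, "roll": 0}, {"jaw": 0, "dx": 0, "dy": 0, "dz": -0.015, "roll": 0}, {"jaw": 0, "dx": 0, "dy": 0, "dz": -0.01, "roll": 0}, {"jaw": 0, "dx": 0, "dy": 0, "dz": -0.01, "roll": 0}, {"jaw": 0, "dx": 0, "dy": 0, "dz": 0, "roll": 0}, {"jaw": 0, "dx": 0, "dy": 0, "dz": 0, "roll": 0}]'

```text
t: 7.7
eef_pos: [0.5866, -0.2922, 0.1748]
ee_rot: [-3.141, -0.0, -1.436]
force: [0.3, 0.2, -0.7]
width: 0.0177
gripper_force: 6.0
```

```bash
python3 snap.py scene a3 130 40 330 190
```

```text
(no output)
```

View pics/a3.png

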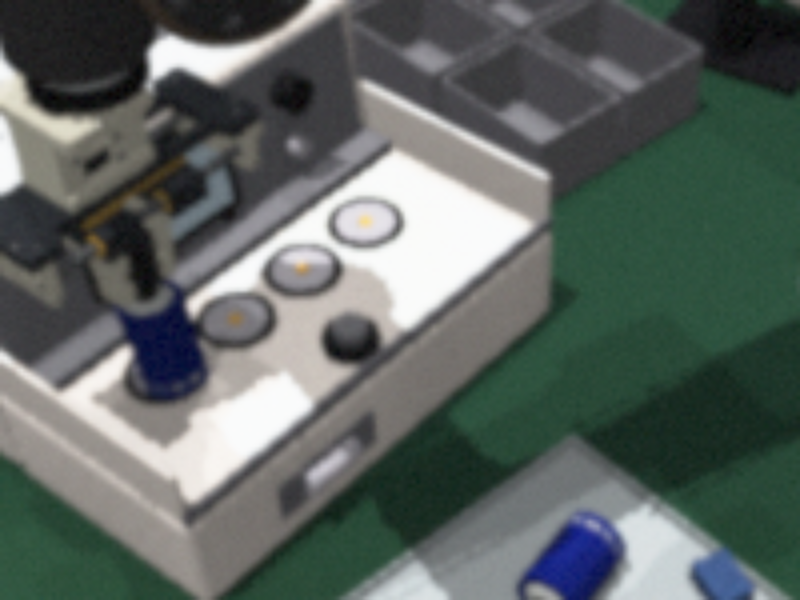

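>>> servo_tool --moves '[{"jaw": 0, "dx": 0, "dy": 0, "dz": -0.001, "roll": 0}, {"jaw": 0, "dx": 0, "dy": 0, "dz": -0.001, "roll": 0}, {"jaw": 0, "dx": 0, "dy": 0, "dz": -0.001, "roll": 0}, {"jaw": 0, "dx": 0, "dy": 0, "dz": -0.001, "roll": 0}, {"jaw": 0, "dx": 0, "dy": 0, "dz": 0, "roll": 0}, {"jaw": 0, "dx": 0, "dy": 0, "dz": 0, "roll": 0}, {"jaw": 0, "dx": 0, "dy": 0, "dz": 0, "roll": 0}, {"jaw": 0, "dx": 0, "dy": 0, "dz": 0, "roll": 0}, {"jaw": 0, "dx": 0, "dy": 0, "dz": 0, "roll": 0}, {"jaw": 0, "dx": 0, "dy": 0, "dz": 0, "roll": 0}]'

```text
t: 9.0
eef_pos: [0.5875, -0.2928, 0.1727]
ee_rot: [-3.139, -0.002, -1.435]
force: [0.3, 1.1, 8.5]
width: 0.0175
gripper_force: 6.0
```

```bash
cat > bottom.py <<'E'
from h import *
# standing unit seen in the scene camera: blue mask near a given seat; axis line against the projected vertical
import sys
SE=np.array([[.5858,-.2916],[.5143,-.3006],[.4419,-.3103],[.3706,-.320]])
def look(n="scene",p=None):
    if p is None: p,_=grab_frame(n)
    c=calibration(n);h=cv2.cvtColor(p,cv2.COLOR_RGB2HSV);H,S,V=[h[...,i].astype(int) for i in range(3)]
    b=((H>110)&(H<130)&(S>120)).astype(np.uint8)
    for k,s in enumerate(SE):
        q=proj(c,[[s[0],s[1],.127]])[0]
        for i,a,ct,l in blobs(cv2.morphologyEx(b,cv2.MORPH_CLOSE,np.ones((3,3))),60):
            if np.hypot(*(ct-q))<28:
                P=np.argwhere(l==i)[:,::-1].astype(float);w=np.linalg.svd(P-P.mean(0),full_matrices=False)[2][0];w*=np.sign(w[1])
                v=np.diff(proj(c,[[*s,.162],[*s,.092]]),axis=0)[0];v/=np.hypot(*v)
                o=toplane(c,ct,.127)[0][:2]-s
                print(n,'seat',k+1,'area',a,'axis deg',round(np.degrees(np.arctan2(w[0],w[1])),1),'vertical',round(np.degrees(np.arctan2(v[0],v[1])),1),'offset at mid mm',(o*1e3).round(1))
if __name__=="__main__":
    for n in sys.argv[1:]: look(n)
E
python3 bottom.py scene
```

```text
scene seat 1 area 278 axis deg 14.4 vertical 14.1 offset at mid mm [ 2.7 14.9]
scene seat 2 area 278 axis deg 14.4 vertical 10.7 offset at mid mm [74.2 23.9]
```

>>> servo_tool --moves '[{"jaw": 0, "dx": 0, "dy": 0, "dz": 0.002, "roll": 0}, {"jaw": 0.38, "dx": 0, "dy": 0, "dz": 0, "roll": 0}, {"jaw": 0.38, "dx": 0, "dy": 0, "dz": 0, "roll": 0}, {"jaw": 0.38, "dx": 0, "dy": 0, "dz": 0, "roll": 0}, {"jaw": 0.38, "dx": 0, "dy": 0, "dz": 0.02, "roll": 0}, {"jaw": 0.38, "dx": 0, "dy": 0, "dz": 0.03, "roll": 0}, {"jaw": 0.38, "dx": 0, "dy": 0, "dz": 0.03, "roll": 0}, {"jaw": 0.6, "dx": 0.006, "dy": 0.045, "dz": 0, "roll": 8}, {"jaw": 0.6, "dx": 0.006, "dy": 0.045, "dz": 0, "roll": 8}, {"jaw": 0.6, "dx": 0.006, "dy": 0.045, "dz": 0, "roll": 8}]'

```text
t: 10.3
eef_pos: [0.6045, -0.156, 0.2525]
ee_rot: [-3.142, -0.0, -1.013]
force: [1.0, 0.4, 0.2]
width: 0.0518
gripper_force: 0.0
```

```bash
python3 bottom.py scene top; python3 snap.py top a4
python3 - <<'E'
from h import *
from m2 import units
p=np.load("pics/a4.npz")['p'];c=calibration("top")
for m,a,e,f,k,ax in units("top",p,c): print(m.round(4),round(a,1),'mouth',e.round(4),'base',f.round(4),k,ax.round(4))
cv2.imwrite("pics/a4c.png",cv2.resize(p[90:300,200:480,::-1],None,fx=2.8,fy=2.8,interpolation=cv2.INTER_CUBIC))
E
```

```text
scene seat 1 area 139 axis deg 54.0 vertical 14.1 offset at mid mm [11.8 33.8]
scene seat 2 area 139 axis deg 54.0 vertical 10.7 offset at mid mm [83.3 42.8]
top seat 1 area 63 axis deg -69.1 vertical -49.3 offset at mid mm [-5.9 -0.4]
top seat 2 area 63 axis deg -69.1 vertical -58.4 offset at mid mm [65.6  8.6]
[0.5678 0.168 ] -179.8 mouth [0.4042 0.1674] base [0.7105 0.1685] 1463 [-0.0008  0.0009]
```

View pics/a4c.png

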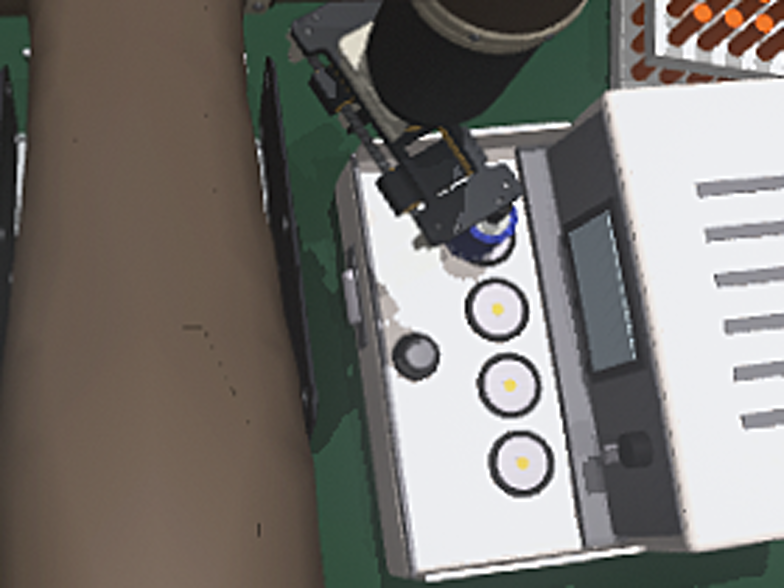

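Unit A stands on seat 1, near (487,235) and partly hidden by the hand. I'm moving on above unit B and will look with the wrist camera.

>>> servo_tool --moves '[{"jaw": 0.6, "dx": 0.0057, "dy": 0.0268, "dz": 0, "roll": 8.5}, {"jaw": 0.6, "dx": 0.0057, "dy": 0.0268, "dz": 0, "roll": 8.5}, {"jaw": 0.6, "dx": 0.0057, "dy": 0.0268, "dz": -0.02, "roll": 8.5}, {"jaw": 0.6, "dx": 0.0057, "dy": 0.0268, "dz": -0.02, "roll": 8.5}, {"jaw": 0.6, "dx": 0.0057, "dy": 0.0268, "dz": -0.02, "roll": 8.5}, {"jaw": 0.6, "dx": 0, "dy": 0, "dz": -0.02, "roll": 0}, {"jaw": 0.6, "dx": 0, "dy": 0, "dz": -0.02, "roll": 0}, {"jaw": 0.6, "dx": 0, "dy": 0, "dz": 0, "roll": 0}, {"jaw": 0.6, "dx": 0, "dy": 0, "dz": 0, "roll": 0}, {"jaw": 0.6, "dx": 0, "dy": 0, "dz": 0, "roll": 0}]'

```text
t: 11.7
eef_pos: [0.6336, -0.0235, 0.1537]
ee_rot: [-3.141, -0.002, -0.276]
force: [-0.3, -0.8, -0.3]
width: 0.0531
gripper_force: 0.0
```

```bash
python3 bottom.py scene top
python3 - <<'E'
from h import *
c=calibration("wrist");p,d=grab_frame("wrist");q,_=grab_frame("scene")
np.savez("pics/b1.npz",p=p,d=d,**{k:np.array(v) for k,v in c.items()})
print(np.round(c['t'],3),np.round(c['R'],2).tolist(),np.round(c['intrinsics'],1).tolist(),get_state()['eef_pos'])
a=cv2.resize(p[:,:,::-1],(400,300));s=cv2.resize(q[60:210,130:330,::-1],(400,300));cv2.imwrite("pics/b1.png",np.hstack([a,s]))
E
```

```text
scene seat 1 area 247 axis deg 8.2 vertical 14.1 offset at mid mm [ 1.7 21.1]
scene seat 2 area 247 axis deg 8.2 vertical 10.7 offset at mid mm [73.2 30.1]
top seat 1 area 106 axis deg 43.6 vertical -49.3 offset at mid mm [4.5 6.6]
[0.15  0.582 0.475] [[-0.27, -0.96, -0.0], [-0.93, 0.26, 0.25], [-0.24, 0.07, -0.97]] [[284.4, 0.0, 258.6], [0.0, 284.4, 188.5], [0.0, 0.0, 1.0]] [ 0.63315318 -0.02324301  0.15311848]
```

View pics/b1.png

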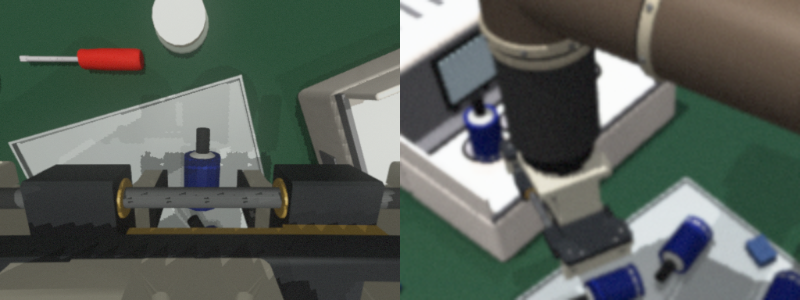

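```bash
cat > wr.py <<'E'
from h import *
# wrist picture: black mouthpiece of the unit ahead of the fingers, via dark mask around the expected column
def mouth(p,c,z,box=(180,340,110,215),v=60):
    x0,x1,y0,y1=box;h=cv2.cvtColor(p,cv2.COLOR_RGB2HSV)
    m=np.zeros(p.shape[:2],np.uint8);m[y0:y1,x0:x1]=(h[y0:y1,x0:x1,2]<v)&(h[y0:y1,x0:x1,1]<130)
    out=[]
    for i,a,ct,l in blobs(m,60):
        P=np.argwhere(l==i)[:,::-1].astype(float);X=toplane(c,P,z)[:,:2];mm=X.mean(0)
        w=np.linalg.svd(X-mm,full_matrices=False)[2][0];w*=np.sign(w[0]);s=(X-mm)@w
        out.append((a,P.min(0),P.max(0),mm.round(4),(mm+w*s.max()).round(4),(mm+w*s.min()).round(4),round(np.degrees(np.arctan2(w[1],w[0])),1)))
    return out
if __name__=="__main__":
    f=np.load("pics/b1.npz");c={k:f[k] if k!='k1' else float(f[k]) for k in('intrinsics','k1','R','t')}
    for o in mouth(f['p'],c,.026): print(*o)
E
python3 wr.py
```

```text
470 [251. 164.] [267. 195.] [ 0.6353 -0.0242] [ 0.6513 -0.0294] [ 0.6199 -0.0193] -17.8
```

>>> servo_tool --moves '[{"jaw": 0.6, "dx": 0.001, "dy": -0.001, "dz": -0.04, "roll": 0}, {"jaw": 0.6, "dx": 0, "dy": 0, "dz": -0.04, "roll": 0}, {"jaw": 0.6, "dx": 0, "dy": 0, "dz": -0.04, "roll": 0}, {"jaw": 0.6, "dx": 0, "dy": 0, "dz": -0.025, "roll": 0}, {"jaw": 0.6, "dx": 0, "dy": 0, "dz": 0, "roll": 0}, {"jaw": 0, "dx": 0, "dy": 0, "dz": 0, "roll": 0}, {"jaw": 0, "dx": 0, "dy": 0, "dz": 0, "roll": 0}, {"jaw": 0, "dx": 0, "dy": 0, "dz": 0, "roll": 0}, {"jaw": 0, "dx": 0, "dy": 0, "dz": 0, "roll": 0}, {"jaw": 0, "dx": 0, "dy": 0, "dz": 0, "roll": 0}]' --newtons 7

```text
t: 13.15
eef_pos: [0.6344, -0.0241, 0.0081]
ee_rot: [-3.141, -0.001, -0.275]
force: [-0.3, 0.5, 2.1]
width: 0.0177
gripper_force: 6.9
```

>>> servo_tool --moves '[{"jaw": 0, "dx": 0, "dy": 0, "dz": 0.01, "roll": 0}, {"jaw": 0, "dx": 0, "dy": 0, "dz": 0.02, "roll": 0}, {"jaw": 0, "dx": 0, "dy": 0, "dz": 0.025, "roll": 0}, {"jaw": 0, "dx": 0, "dy": 0, "dz": 0.025, "roll": 0}, {"jaw": 0, "dx": 0, "dy": 0, "dz": 0.025, "roll": 0}, {"jaw": 0, "dx": 0, "dy": 0, "dz": 0.025, "roll": 0}, {"jaw": 0, "dx": 0, "dy": 0, "dz": 0.03, "roll": 0}, {"jaw": 0, "dx": 0, "dy": 0, "dz": 0.035, "roll": 0}, {"jaw": 0, "dx": 0, "dy": 0, "dz": 0.03, "roll": 0}, {"jaw": 0, "dx": 0, "dy": 0, "dz": 0, "roll": 0}]'

```text
t: 14.4
eef_pos: [0.6351, -0.0242, 0.2359]
ee_rot: [-3.14, -0.005, -0.275]
force: [-0.0, 0.1, -2.2]
width: 0.018
gripper_force: 8.1
```

Run:
```python
from h import *
c=calibration("wrist");p,d=grab_frame("wrist");q,_=grab_frame("scene");np.savez("pics/b2.npz",p=p,d=d)
a=cv2.resize(p[:,:,::-1],(400,300));s=cv2.resize(q[60:240,130:370,::-1],(400,300));cv2.imwrite("pics/b2.png",np.hstack([a,s]))
```

```text
(no output)
```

View pics/b2.png

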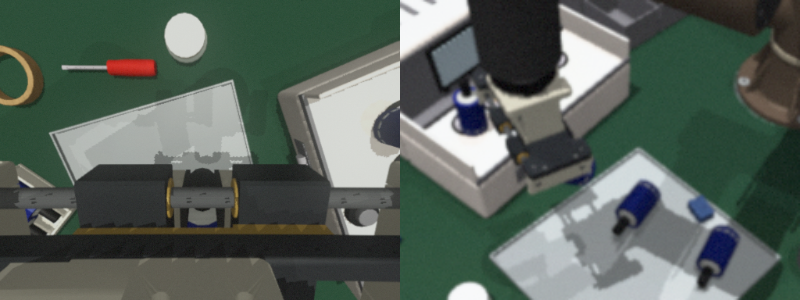

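Unit B hangs base down. In the right-hand picture unit A still stands on seat 1 at about (465,112), so I'm carrying B to seat 2.

>>> servo_tool --moves '[{"jaw": 0, "dx": -0.012, "dy": -0.018, "dz": 0, "roll": -6.7}, {"jaw": 0, "dx": -0.021, "dy": -0.031, "dz": 0, "roll": -7.5}, {"jaw": 0, "dx": -0.024, "dy": -0.036, "dz": 0, "roll": -7.5}, {"jaw": 0, "dx": -0.024, "dy": -0.036, "dz": 0, "roll": -7.5}, {"jaw": 0, "dx": -0.024, "dy": -0.035, "dz": 0, "roll": -7.5}, {"jaw": 0, "dx": -0.004, "dy": -0.035, "dz": 0, "roll": -7.5}, {"jaw": 0, "dx": -0.0045, "dy": -0.035, "dz": 0, "roll": -7.5}, {"jaw": 0, "dx": -0.004, "dy": -0.03, "dz": 0, "roll": -7.5}, {"jaw": 0, "dx": -0.0035, "dy": -0.0204, "dz": 0, "roll": -7.5}, {"jaw": 0, "dx": 0, "dy": 0, "dz": 0, "roll": 0}]'

```text
t: 15.75
eef_pos: [0.5118, -0.3015, 0.2309]
ee_rot: [3.139, 0.001, -1.442]
force: [0.5, 0.1, -1.7]
width: 0.0177
gripper_force: 8.1
```

>>> servo_tool --moves '[{"jaw": 0, "dx": 0, "dy": 0, "dz": -0.01, "roll": 0}, {"jaw": 0, "dx": 0, "dy": 0, "dz": -0.015, "roll": 0}, {"jaw": 0, "dx": 0, "dy": 0, "dz": -0.015, "roll": 0}, {"jaw": 0, "dx": 0, "dy": 0, "dz": -0.01, "roll": 0}, {"jaw": 0, "dx": 0, "dy": 0, "dz": -0.008, "roll": 0}, {"jaw": 0, "dx": 0, "dy": 0, "dz": -0.002, "roll": 0}, {"jaw": 0, "dx": 0, "dy": 0, "dz": -0.002, "roll": 0}, {"jaw": 0, "dx": 0, "dy": 0, "dz": 0, "roll": 0}, {"jaw": 0, "dx": 0, "dy": 0, "dz": 0, "roll": 0}, {"jaw": 0, "dx": 0, "dy": 0, "dz": 0, "roll": 0}]'

```text
t: 17.0
eef_pos: [0.5131, -0.3007, 0.1708]
ee_rot: [-3.141, -0.0, -1.44]
force: [-0.2, -0.2, -1.4]
width: 0.018
gripper_force: 8.1
```

>>> servo_tool --moves '[{"jaw": 0, "dx": 0, "dy": 0, "dz": -0.0015, "roll": 0}, {"jaw": 0, "dx": 0, "dy": 0, "dz": -0.0015, "roll": 0}, {"jaw": 0, "dx": 0, "dy": 0, "dz": -0.0015, "roll": 0}, {"jaw": 0, "dx": 0, "dy": 0, "dz": -0.001, "roll": 0}, {"jaw": 0, "dx": 0, "dy": 0, "dz": -0.001, "roll": 0}, {"jaw": 0, "dx": 0, "dy": 0, "dz": -0.001, "roll": 0}, {"jaw": 0, "dx": 0, "dy": 0, "dz": 0, "roll": 0}, {"jaw": 0, "dx": 0, "dy": 0, "dz": 0, "roll": 0}, {"jaw": 0, "dx": 0, "dy": 0, "dz": 0, "roll": 0}, {"jaw": 0, "dx": 0, "dy": 0, "dz": 0, "roll": 0}]'

```text
t: 18.25
eef_pos: [0.513, -0.3006, 0.1631]
ee_rot: [-3.142, 0.0, -1.44]
force: [0.3, 0.3, -1.2]
width: 0.018
gripper_force: 8.1
```

>>> servo_tool --moves '[{"jaw": 0, "dx": 0.001, "dy": 0, "dz": -0.001, "roll": 0}, {"jaw": 0, "dx": 0, "dy": 0, "dz": -0.001, "roll": 0}, {"jaw": 0, "dx": 0, "dy": 0, "dz": -0.001, "roll": 0}, {"jaw": 0, "dx": 0, "dy": 0, "dz": -0.001, "roll": 0}, {"jaw": 0, "dx": 0, "dy": 0, "dz": 0, "roll": 0}, {"jaw": 0, "dx": 0, "dy": 0, "dz": 0, "roll": 0}, {"jaw": 0, "dx": 0, "dy": 0, "dz": 0, "roll": 0}, {"jaw": 0, "dx": 0, "dy": 0, "dz": 0, "roll": 0}, {"jaw": 0, "dx": 0, "dy": 0, "dz": 0, "roll": 0}, {"jaw": 0, "dx": 0, "dy": 0, "dz": 0, "roll": 0}]'

```text
t: 19.5
eef_pos: [0.514, -0.3006, 0.1591]
ee_rot: [3.142, -0.0, -1.44]
force: [0.2, -0.3, -1.7]
width: 0.0176
gripper_force: 8.1
```

```bash
python3 bottom.py scene top; python3 snap.py scene b3 140 50 300 170
```

```text
scene seat 1 area 253 axis deg 30.6 vertical 14.1 offset at mid mm [ 2.3 24.5]
scene seat 2 area 345 axis deg 33.7 vertical 10.7 offset at mid mm [-15.2  23.8]
scene seat 2 area 253 axis deg 30.6 vertical 10.7 offset at mid mm [73.8 33.5]
scene seat 3 area 345 axis deg 33.7 vertical 7.7 offset at mid mm [57.2 33.5]
```

View pics/b3.png

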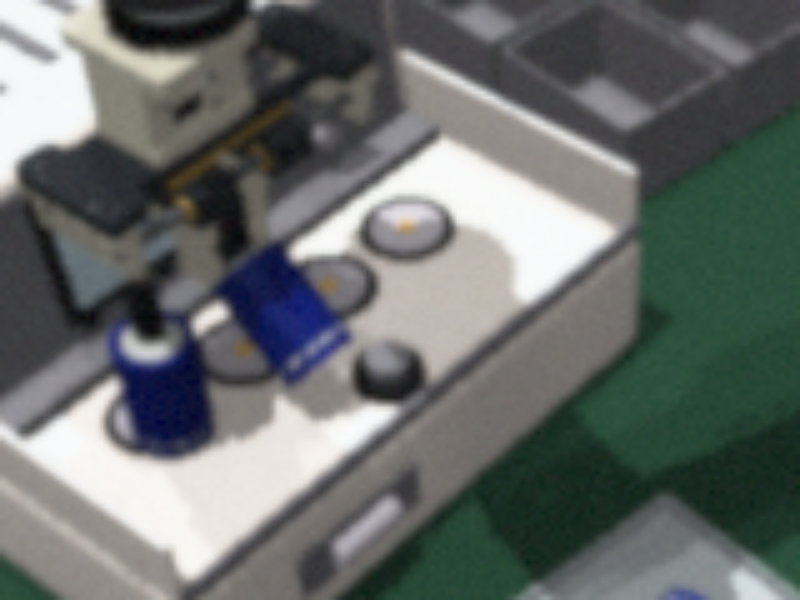

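Unit A stands on seat 1 but is shifted toward the front. Unit B, with its base at (320,350), is stuck tilted about 40° because the fingertips block its shoulder (I gripped too deep). I'll shift back, touch its base edge down and stand it up with a light grip.

>>> servo_tool --moves '[{"jaw": 0, "dx": 0, "dy": 0, "dz": 0.012, "roll": 0}, {"jaw": 0, "dx": 0.001, "dy": -0.009, "dz": 0, "roll": 0}, {"jaw": 0, "dx": 0.001, "dy": -0.009, "dz": 0, "roll": 0}, {"jaw": 0, "dx": 0.001, "dy": -0.007, "dz": 0, "roll": 0}, {"jaw": 0, "dx": 0, "dy": 0, "dz": -0.012, "roll": 0}, {"jaw": 0, "dx": 0, "dy": 0, "dz": -0.001, "roll": 0}, {"jaw": 0, "dx": 0, "dy": 0, "dz": -0.001, "roll": 0}, {"jaw": 0, "dx": 0, "dy": 0, "dz": -0.001, "roll": 0}, {"jaw": 0, "dx": 0, "dy": 0, "dz": 0, "roll": 0}, {"jaw": 0, "dx": 0, "dy": 0, "dz": 0, "roll": 0}]'

```text
t: 20.9
eef_pos: [0.5171, -0.3256, 0.1563]
ee_rot: [-3.141, -0.0, -1.439]
force: [0.2, 0.4, -1.2]
width: 0.0175
gripper_force: 8.1
```

>>> servo_tool --moves '[{"jaw": 0, "dx": 0, "dy": 0, "dz": -0.001, "roll": 0}, {"jaw": 0, "dx": 0, "dy": 0, "dz": -0.001, "roll": 0}, {"jaw": 0, "dx": 0, "dy": 0, "dz": -0.001, "roll": 0}, {"jaw": 0, "dx": 0, "dy": 0, "dz": -0.001, "roll": 0}, {"jaw": 0, "dx": 0, "dy": 0, "dz": 0, "roll": 0}, {"jaw": 0, "dx": 0, "dy": 0, "dz": 0, "roll": 0}, {"jaw": 0, "dx": 0, "dy": 0, "dz": 0, "roll": 0}, {"jaw": 0, "dx": 0, "dy": 0, "dz": 0, "roll": 0}, {"jaw": 0, "dx": 0, "dy": 0, "dz": 0, "roll": 0}, {"jaw": 0, "dx": 0, "dy": 0, "dz": 0, "roll": 0}]'

```text
t: 22.15
eef_pos: [0.517, -0.3256, 0.1521]
ee_rot: [3.142, 0.0, -1.44]
force: [-0.1, 0.1, -2.7]
width: 0.018
gripper_force: 8.1
```

>>> servo_tool --moves '[{"jaw": 0, "dx": 0, "dy": 0, "dz": -0.001, "roll": 0}, {"jaw": 0, "dx": 0, "dy": 0, "dz": -0.001, "roll": 0}, {"jaw": 0, "dx": 0, "dy": 0, "dz": -0.001, "roll": 0}, {"jaw": 0, "dx": 0, "dy": 0, "dz": -0.001, "roll": 0}, {"jaw": 0, "dx": 0, "dy": 0, "dz": -0.001, "roll": 0}, {"jaw": 0, "dx": 0, "dy": 0, "dz": 0, "roll": 0}, {"jaw": 0, "dx": 0, "dy": 0, "dz": 0, "roll": 0}, {"jaw": 0, "dx": 0, "dy": 0, "dz": 0, "roll": 0}, {"jaw": 0, "dx": 0, "dy": 0, "dz": 0, "roll": 0}, {"jaw": 0, "dx": 0, "dy": 0, "dz": 0, "roll": 0}]'

```text
t: 23.4
eef_pos: [0.5173, -0.3259, 0.1475]
ee_rot: [-3.141, -0.001, -1.439]
force: [-0.3, -3.1, 5.1]
width: 0.0174
gripper_force: 8.0
```

Run:
```python
from h import *
p,d=grab_frame("scene");cv2.imwrite("pics/b4.png",cv2.resize(p[60:160,140:270,::-1],(780,600)))
```

```text
(no output)
```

View pics/b4.png

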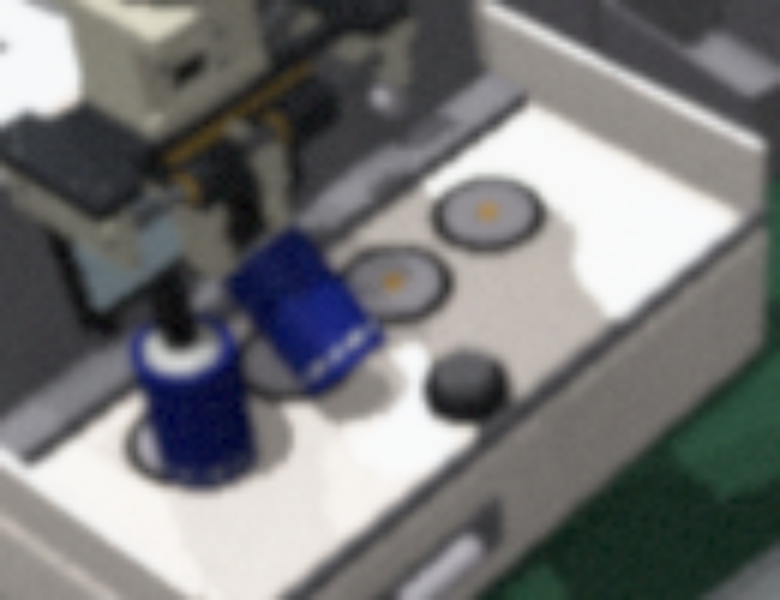

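Unit B's base edge is now on the deck (force +5 N), tilted about 50°. I'm arcing the hand forward and up with the lightest grip to right it.

>>> servo_tool --moves '[{"jaw": 0, "dx": -0.001, "dy": 0.007, "dz": 0.0045, "roll": 0}, {"jaw": 0, "dx": -0.001, "dy": 0.007, "dz": 0.0045, "roll": 0}, {"jaw": 0, "dx": -0.001, "dy": 0.0073, "dz": 0.003, "roll": 0}, {"jaw": 0, "dx": -0.001, "dy": 0.0073, "dz": 0.003, "roll": 0}, {"jaw": 0, "dx": -0.001, "dy": 0.0076, "dz": 0.0024, "roll": 0}, {"jaw": 0, "dx": -0.001, "dy": 0.0076, "dz": 0.0024, "roll": 0}, {"jaw": 0, "dx": -0.001, "dy": 0.008, "dz": 0.001, "roll": 0}, {"jaw": 0, "dx": -0.001, "dy": 0.008, "dz": 0.001, "roll": 0}, {"jaw": 0, "dx": -0.001, "dy": 0.008, "dz": 0, "roll": 0}, {"jaw": 0, "dx": -0.001, "dy": 0.0075, "dz": 0, "roll": 0}]' --newtons 3

```text
t: 24.7
eef_pos: [0.5069, -0.2498, 0.1688]
ee_rot: [3.141, 0.0, -1.44]
force: [-0.6, 0.4, -1.8]
width: 0.0177
gripper_force: 4.9
```

```bash
python3 bottom.py scene top
```

```text
scene seat 1 area 245 axis deg 31.8 vertical 14.1 offset at mid mm [ 2.8 23.9]
scene seat 2 area 391 axis deg 42.9 vertical 10.7 offset at mid mm [-28.5  70.4]
scene seat 2 area 245 axis deg 31.8 vertical 10.7 offset at mid mm [74.3 32.9]
scene seat 3 area 391 axis deg 42.9 vertical 7.7 offset at mid mm [43.9 80.1]
```

Unit B was carried along without righting. I'm taking it back to the sheet to lay it down and regrip it nearer the mouthpiece's end.

>>> servo_tool --moves '[{"jaw": 0, "dx": 0, "dy": 0, "dz": 0.02, "roll": 0}, {"jaw": 0, "dx": 0, "dy": 0, "dz": 0.025, "roll": 0}, {"jaw": 0, "dx": 0, "dy": 0, "dz": 0.025, "roll": 0}, {"jaw": 0, "dx": 0.018, "dy": 0.0323, "dz": 0, "roll": 9.5}, {"jaw": 0, "dx": 0.018, "dy": 0.0323, "dz": 0, "roll": 9.5}, {"jaw": 0, "dx": 0.018, "dy": 0.0323, "dz": 0, "roll": 9.5}, {"jaw": 0, "dx": 0.018, "dy": 0.0323, "dz": 0, "roll": 9.5}, {"jaw": 0, "dx": 0.018, "dy": 0.0323, "dz": 0, "roll": 9.5}, {"jaw": 0, "dx": 0.018, "dy": 0.0323, "dz": 0, "roll": 9.5}, {"jaw": 0, "dx": 0.018, "dy": 0.0323, "dz": 0, "roll": 9.5}]' --newtons 8

```text
t: 26.05
eef_pos: [0.6335, -0.0232, 0.2387]
ee_rot: [3.141, 0.0, -0.273]
force: [0.9, -0.4, -0.4]
width: 0.0178
gripper_force: 9.6
```

>>> servo_tool --moves '[{"jaw": 0, "dx": 0, "dy": 0, "dz": -0.04, "roll": 0}, {"jaw": 0, "dx": 0, "dy": 0, "dz": -0.04, "roll": 0}, {"jaw": 0, "dx": 0, "dy": 0, "dz": -0.04, "roll": 0}, {"jaw": 0, "dx": 0, "dy": 0, "dz": -0.03, "roll": 0}, {"jaw": 0, "dx": 0, "dy": 0, "dz": -0.02, "roll": 0}, {"jaw": 0, "dx": 0, "dy": 0, "dz": -0.015, "roll": 0}, {"jaw": 0, "dx": 0, "dy": 0, "dz": -0.015, "roll": 0}, {"jaw": 0, "dx": 0, "dy": 0, "dz": -0.012, "roll": 0}, {"jaw": 0, "dx": 0, "dy": 0, "dz": -0.012, "roll": 0}, {"jaw": 0, "dx": 0, "dy": 0, "dz": -0.006, "roll": 0}]' --newtons 4

```text
t: 27.3
eef_pos: [0.6327, -0.0242, 0.0081]
ee_rot: [3.141, 0.001, -0.279]
force: [1.4, 0.2, 6.0]
width: 0.0177
gripper_force: 4.0
```

>>> servo_tool --moves '[{"jaw": 0.6, "dx": 0, "dy": 0, "dz": 0, "roll": 0}, {"jaw": 0.6, "dx": 0, "dy": 0, "dz": 0, "roll": 0}, {"jaw": 0.6, "dx": 0, "dy": 0, "dz": 0, "roll": 0}, {"jaw": 0.6, "dx": 0, "dy": 0, "dz": 0, "roll": 0}, {"jaw": 0.6, "dx": 0, "dy": 0, "dz": 0.04, "roll": 0}, {"jaw": 0.6, "dx": 0, "dy": 0, "dz": 0.04, "roll": 0}, {"jaw": 0.6, "dx": 0, "dy": 0, "dz": 0.04, "roll": 0}, {"jaw": 0.6, "dx": 0, "dy": 0, "dz": 0.025, "roll": 0}, {"jaw": 0.6, "dx": 0, "dy": 0, "dz": 0, "roll": 0}, {"jaw": 0.6, "dx": 0, "dy": 0, "dz": 0, "roll": 0}]'

```text
t: 28.55
eef_pos: [0.6325, -0.0242, 0.1534]
ee_rot: [-3.142, 0.001, -0.279]
force: [-0.3, -0.3, 0.4]
width: 0.0525
gripper_force: 0.0
```

```bash
cat > wm.py <<'E'
from wr import *
s=get_state();c=calibration("wrist");p,d=grab_frame("wrist");np.savez("pics/w.npz",p=p,d=d)
e=s['eef_pos'];y=s['ee_rot'][2];R=np.array([[np.cos(y),np.sin(y)],[-np.sin(y),np.cos(y)]])
for o in mouth(p,c,.026):
    print(*o,'| tip in tool frame mm',((R@(o[4]-e[:2]))*1e3).round(1),'root',((R@(o[5]-e[:2]))*1e3).round(1))
print('eef',e.round(4),np.degrees(y).round(1))
E
python3 wm.py
python3 - <<'E'
from h import *
from m2 import units
for n in("scene",):
    p,_=grab_frame(n);c=calibration(n)
    for m,a,e,f,k,ax in units(n,p,c): print(m.round(4),round(a,1),'mouth',e.round(4),'base',f.round(4),k)
E
```

```text
478 [251. 162.] [266. 193.] [ 0.6366 -0.025 ] [ 0.6524 -0.0296] [ 0.6212 -0.0205] -16.3 | tip in tool frame mm [20.7  0.3] root [-11.8   0.4]
eef [ 0.6325 -0.0242  0.1534] -16.0
[0.4707 0.0097] 14.8 mouth [0.5317 0.0258] base [ 0.4201 -0.0037] 460
[ 0.5919 -0.011 ] -13.2 mouth [ 0.653  -0.0253] base [ 5.464e-01 -3.000e-04] 493
[0.4537 0.1682] 22.6 mouth [0.5032 0.1889] base [0.4111 0.1505] 387
```

>>> servo_tool --moves '[{"jaw": 0.6, "dx": 0.0108, "dy": -0.0031, "dz": -0.04, "roll": 0}, {"jaw": 0.6, "dx": 0, "dy": 0, "dz": -0.04, "roll": 0}, {"jaw": 0.6, "dx": 0, "dy": 0, "dz": -0.04, "roll": 0}, {"jaw": 0.6, "dx": 0, "dy": 0, "dz": -0.025, "roll": 0}, {"jaw": 0, "dx": 0, "dy": 0, "dz": 0, "roll": 0}, {"jaw": 0, "dx": 0, "dy": 0, "dz": 0, "roll": 0}, {"jaw": 0, "dx": 0, "dy": 0, "dz": 0, "roll": 0}, {"jaw": 0, "dx": 0, "dy": 0, "dz": 0, "roll": 0}, {"jaw": 0, "dx": 0, "dy": 0, "dz": 0, "roll": 0}, {"jaw": 0, "dx": 0, "dy": 0, "dz": 0, "roll": 0}]' --newtons 5

```text
t: 29.9
eef_pos: [0.6445, -0.0272, 0.0097]
ee_rot: [-3.141, -0.002, -0.279]
force: [2.1, 0.4, 3.0]
width: 0.0178
gripper_force: 5.0
```

>>> servo_tool --moves '[{"jaw": 0, "dx": 0, "dy": 0, "dz": 0.01, "roll": 0}, {"jaw": 0, "dx": 0, "dy": 0, "dz": 0.02, "roll": 0}, {"jaw": 0, "dx": 0, "dy": 0, "dz": 0.025, "roll": 0}, {"jaw": 0, "dx": 0, "dy": 0, "dz": 0.025, "roll": 0}, {"jaw": 0, "dx": 0, "dy": 0, "dz": 0.025, "roll": 0}, {"jaw": 0, "dx": 0, "dy": 0, "dz": 0.025, "roll": 0}, {"jaw": 0, "dx": 0, "dy": 0, "dz": 0.03, "roll": 0}, {"jaw": 0, "dx": 0, "dy": 0, "dz": 0.035, "roll": 0}, {"jaw": 0, "dx": 0, "dy": 0, "dz": 0.035, "roll": 0}, {"jaw": 0, "dx": 0, "dy": 0, "dz": 0, "roll": 0}]'

```text
t: 31.15
eef_pos: [0.6449, -0.0272, 0.2425]
ee_rot: [-3.139, -0.005, -0.279]
force: [-0.1, -0.1, -1.2]
width: 0.0177
gripper_force: 5.0
```

```bash
cat > tilt.py <<'E'
from h import *
# hanging unit below the hand: blue blob in the scene image near its expected place, its axis (from base ring/min-area box) against the vertical
import sys
def tilt(g=.010):
    s=get_state();e=s['eef_pos'];n="scene";p,d=grab_frame(n);c=calibration(n);R=np.array(c['R'])
    h=cv2.cvtColor(p,cv2.COLOR_RGB2HSV);H,S,V=[h[...,i].astype(int) for i in range(3)]
    b=((H>110)&(H<130)&(S>120)).astype(np.uint8)
    zb=e[2]+.019+g-.106
    v,u=np.nonzero(b);o,r=rays(c,np.c_[u,v]);dd=d[v,u];X=o+r*(dd/(r@R[2]))[:,None]
    k=(np.hypot(X[:,0]-e[0],X[:,1]-e[1])<.09)&(X[:,2]>max(.055,zb-.04))&(dd>0)&(X[:,2]<e[2]+.03)
    X=X[k];y=s['ee_rot'][2];T=np.array([[np.cos(y),np.sin(y)],[-np.sin(y),np.cos(y)]])
    L=(X[:,:2]-e[:2])@T.T*1e3
    print('n',k.sum(),'z range',X[:,2].min().round(4) if len(X) else None,X[:,2].max().round(4) if len(X) else None,'expected base z',zb.round(4))
    z=X[:,2]
    for a in np.arange(zb-.02,zb+.08,.015):
        m=(z>=a)&(z<a+.015)
        if m.sum()>4: print('z',round(a+.0075,3),'tool x',L[m,0].min().round(1),L[m,0].max().round(1),'tool y',L[m,1].min().round(1),L[m,1].max().round(1),m.sum())
if __name__=="__main__": tilt()
E
python3 tilt.py
```

```text
n 206 z range 0.1686 0.2212 expected base z 0.1655
z 0.168 tool x -29.9 0.2 tool y 10.0 25.2 10
z 0.183 tool x -37.9 3.7 tool y 9.6 26.5 60
z 0.198 tool x -38.3 7.4 tool y 9.1 25.4 77
z 0.213 tool x -32.9 7.7 tool y 12.7 25.7 56
```

>>> servo_tool --moves '[{"jaw": 0, "dx": -0.013, "dy": -0.018, "dz": 0, "roll": -6.5}, {"jaw": 0, "dx": -0.022, "dy": -0.031, "dz": 0, "roll": -7.5}, {"jaw": 0, "dx": -0.025, "dy": -0.036, "dz": 0, "roll": -7.5}, {"jaw": 0, "dx": -0.026, "dy": -0.036, "dz": 0, "roll": -7.5}, {"jaw": 0, "dx": -0.025, "dy": -0.036, "dz": 0, "roll": -7.5}, {"jaw": 0, "dx": -0.005, "dy": -0.037, "dz": 0, "roll": -7.5}, {"jaw": 0, "dx": -0.005, "dy": -0.037, "dz": 0, "roll": -7.5}, {"jaw": 0, "dx": -0.004, "dy": -0.035, "dz": 0, "roll": -7.5}, {"jaw": 0, "dx": -0.003, "dy": -0.028, "dz": 0, "roll": -7.5}, {"jaw": 0, "dx": 0, "dy": 0, "dz": 0, "roll": 0}]'

```text
t: 32.45
eef_pos: [0.5144, -0.3224, 0.237]
ee_rot: [3.139, 0.002, -1.443]
force: [-0.1, -0.5, -1.3]
width: 0.0176
gripper_force: 5.0
```

>>> servo_tool --moves '[{"jaw": 0, "dx": 0, "dy": 0, "dz": -0.015, "roll": 0}, {"jaw": 0, "dx": 0, "dy": 0, "dz": -0.02, "roll": 0}, {"jaw": 0, "dx": 0, "dy": 0, "dz": -0.015, "roll": 0}, {"jaw": 0, "dx": 0, "dy": 0, "dz": -0.008, "roll": 0}, {"jaw": 0, "dx": 0, "dy": 0, "dz": -0.004, "roll": 0}, {"jaw": 0, "dx": 0, "dy": 0, "dz": 0, "roll": 0}, {"jaw": 0, "dx": 0, "dy": 0, "dz": 0, "roll": 0}, {"jaw": 0, "dx": 0, "dy": 0, "dz": 0, "roll": 0}, {"jaw": 0, "dx": 0, "dy": 0, "dz": 0, "roll": 0}, {"jaw": 0, "dx": 0, "dy": 0, "dz": 0, "roll": 0}]'

```text
t: 33.7
eef_pos: [0.5158, -0.3213, 0.177]
ee_rot: [-3.141, -0.0, -1.44]
force: [-0.1, 0.6, -1.6]
width: 0.0178
gripper_force: 5.0
```

```bash
python3 tilt.py
```

```text
n 300 z range 0.0952 0.1921 expected base z 0.1
z 0.118 tool x -59.6 48.7 tool y -12.0 66.4 54
z 0.133 tool x -59.6 -9.8 tool y -8.8 66.8 72
z 0.148 tool x -59.5 -10.9 tool y -15.8 67.1 70
z 0.163 tool x -59.2 4.2 tool y -21.0 87.4 99
```

```bash
cat > cyl.py <<'E'
from h import *
from scipy.optimize import least_squares
import sys
SE=np.array([[.5858,-.2916],[.5143,-.3006],[.4419,-.3103],[.3706,-.320]])
X_=np.array([.131,-.991]);Y_=np.array([.991,.131])   # tester axes
def cloud(n,p,d):
    c=calibration(n);R=np.array(c['R']);h=cv2.cvtColor(p,cv2.COLOR_RGB2HSV);H,S,V=[h[...,i].astype(int) for i in range(3)]
    b=((H>110)&(H<130)&(S>110)&(d>0)).astype(np.uint8);b=cv2.erode(b,np.ones((3,3),np.uint8))
    v,u=np.nonzero(b);o,r=rays(c,np.c_[u,v]);return o+r*(d[v,u]/(r@R[2]))[:,None],o
def fit(n="scene",seats=range(4),lo=.097,hi=.158):
    p,d=grab_frame(n);X,o=cloud(n,p,d)
    for k in seats:
        q=X-np.r_[SE[k],0];m=(abs(q[:,:2]@Y_)<.034)&(abs(q[:,:2]@X_)<.075)&(X[:,2]>lo)&(X[:,2]<hi);P=q[m]
        if m.sum()<15: print(n,'seat',k+1,'n',m.sum());continue
        vd=(o[:2]-SE[k]);vd/=np.hypot(*vd)
        # axis: centre at z=.125 plus slope
        f=lambda a:np.hypot(P[:,0]-a[0]-a[2]*(P[:,2]-.125),P[:,1]-a[1]-a[3]*(P[:,2]-.125))-.0242
        m0=P[:,:2].mean(0)-.018*vd
        r=least_squares(f,[*m0,0,0],loss='soft_l1',f_scale=.002);a=r.x
        r2=least_squares(lambda b:f([b[0],b[1],0,0]),m0,loss='soft_l1',f_scale=.002).x
        g=lambda w:(np.array([w@X_,w@Y_])*1e3).round(1)
        print(n,'seat',k+1,'n',m.sum(),'off[testerx,y]mm',g(a[:2]),'slope deg x,y',np.degrees([a[2:]@X_,a[2:]@Y_]).round(1),'upright fit',g(r2),'rms',(np.std(r.fun)*1e3).round(2))
if __name__=="__main__":
    for n in sys.argv[1:] or ["scene"]: fit(n)
E
python3 cyl.py scene top
```

```text
scene seat 1 n 157 off[testerx,y]mm [-17.    1.6] slope deg x,y [0.9 0.9] upright fit [-16.7   1.8] rms 1.29
scene seat 2 n 145 off[testerx,y]mm [ 8.  -0.1] slope deg x,y [ 9.1 -0.2] upright fit [10.2 -0.3] rms 1.56
scene seat 3 n 0
scene seat 4 n 0
top seat 1 n 0
top seat 2 n 0
top seat 3 n 0
top seat 4 n 0
```

>>> servo_tool --moves '[{"jaw": 0, "dx": 0, "dy": 0, "dz": -0.002, "roll": 0}, {"jaw": 0, "dx": 0, "dy": 0, "dz": -0.002, "roll": 0}, {"jaw": 0, "dx": -0.0004, "dy": 0.003, "dz": -0.001, "roll": 0}, {"jaw": 0, "dx": -0.0004, "dy": 0.003, "dz": -0.001, "roll": 0}, {"jaw": 0, "dx": -0.0004, "dy": 0.003, "dz": -0.001, "roll": 0}, {"jaw": 0, "dx": -0.0004, "dy": 0.003, "dz": -0.001, "roll": 0}, {"jaw": 0, "dx": -0.0004, "dy": 0.003, "dz": 0, "roll": 0}, {"jaw": 0, "dx": -0.0004, "dy": 0.003, "dz": 0, "roll": 0}, {"jaw": 0, "dx": -0.0003, "dy": 0.0025, "dz": 0, "roll": 0}, {"jaw": 0, "dx": 0, "dy": 0, "dz": 0, "roll": 0}]'

```text
t: 35.1
eef_pos: [0.5138, -0.3015, 0.1702]
ee_rot: [-3.14, -0.002, -1.439]
force: [-1.4, -1.5, 5.9]
width: 0.0178
gripper_force: 5.0
```

```bash
python3 cyl.py scene
```

```text
scene seat 1 n 155 off[testerx,y]mm [-16.9   1.8] slope deg x,y [0.7 0.4] upright fit [-16.7   2. ] rms 1.2
scene seat 2 n 150 off[testerx,y]mm [0.8 0.3] slope deg x,y [-4.1  0.6] upright fit [0.2 0.4] rms 1.22
scene seat 3 n 0
scene seat 4 n 0
```

>>> servo_tool --moves '[{"jaw": 0, "dx": 0, "dy": 0, "dz": 0.001, "roll": 0}, {"jaw": 0.38, "dx": 0, "dy": 0, "dz": 0, "roll": 0}, {"jaw": 0.38, "dx": 0, "dy": 0, "dz": 0, "roll": 0}, {"jaw": 0.38, "dx": 0, "dy": 0, "dz": 0, "roll": 0}, {"jaw": 0.38, "dx": 0, "dy": 0, "dz": 0.02, "roll": 0}, {"jaw": 0.38, "dx": 0, "dy": 0, "dz": 0.02, "roll": 0}, {"jaw": 0.38, "dx": 0.018, "dy": 0.007, "dz": 0, "roll": 0}, {"jaw": 0.38, "dx": 0.018, "dy": 0.007, "dz": 0, "roll": 0}, {"jaw": 0.38, "dx": 0.018, "dy": 0.007, "dz": 0, "roll": 0}, {"jaw": 0.38, "dx": 0.0175, "dy": 0.006, "dz": 0, "roll": 0}]'

```text
t: 36.4
eef_pos: [0.5858, -0.273, 0.2089]
ee_rot: [3.14, 0.0, -1.439]
force: [-0.1, -0.6, 0.2]
width: 0.0334
gripper_force: 0.0
```

```bash
python3 cyl.py scene
```

```text
scene seat 1 n 150 off[testerx,y]mm [-17.1   1.4] slope deg x,y [ 0.1 -0.1] upright fit [-17.    1.4] rms 1.25
scene seat 2 n 153 off[testerx,y]mm [3.5 0.3] slope deg x,y [0.6 0.1] upright fit [3.6 0.3] rms 1.53
scene seat 3 n 0
scene seat 4 n 0
```

>>> servo_tool --moves '[{"jaw": 0.38, "dx": 0, "dy": -0.001, "dz": -0.02, "roll": 0}, {"jaw": 0.38, "dx": 0, "dy": 0, "dz": -0.019, "roll": 0}, {"jaw": 0, "dx": 0, "dy": 0, "dz": 0, "roll": 0}, {"jaw": 0, "dx": 0, "dy": 0, "dz": 0, "roll": 0}, {"jaw": 0, "dx": 0, "dy": 0, "dz": 0, "roll": 0}, {"jaw": 0, "dx": 0, "dy": 0, "dz": 0, "roll": 0}, {"jaw": 0, "dx": 0, "dy": 0, "dz": 0.004, "roll": 0}, {"jaw": 0, "dx": 0, "dy": -0.006, "dz": 0, "roll": 0}, {"jaw": 0, "dx": 0.0005, "dy": -0.006, "dz": 0, "roll": 0}, {"jaw": 0, "dx": 0, "dy": -0.005, "dz": 0, "roll": 0}]' --newtons 7

```text
t: 37.7
eef_pos: [0.585, -0.2924, 0.1747]
ee_rot: [3.141, 0.0, -1.44]
force: [-0.2, 0.8, -1.5]
width: 0.0176
gripper_force: 7.0
```

>>> servo_tool --moves '[{"jaw": 0, "dx": 0, "dy": 0, "dz": 0, "roll": 0}, {"jaw": 0, "dx": 0, "dy": 0, "dz": -0.002, "roll": 0}, {"jaw": 0, "dx": 0, "dy": 0, "dz": -0.002, "roll": 0}, {"jaw": 0, "dx": 0, "dy": 0, "dz": 0, "roll": 0}, {"jaw": 0.38, "dx": 0, "dy": 0, "dz": 0, "roll": 0}, {"jaw": 0.38, "dx": 0, "dy": 0, "dz": 0, "roll": 0}, {"jaw": 0.38, "dx": 0, "dy": 0, "dz": 0, "roll": 0}, {"jaw": 0.38, "dx": 0, "dy": 0, "dz": 0.03, "roll": 0}, {"jaw": 0.38, "dx": -0.03, "dy": 0.02, "dz": 0.03, "roll": 10}, {"jaw": 0.6, "dx": -0.03, "dy": 0.04, "dz": 0, "roll": 10}]'

```text
t: 38.95
eef_pos: [0.5258, -0.2323, 0.2329]
ee_rot: [-3.139, -0.003, -1.086]
force: [0.2, 1.3, 0.2]
width: 0.039
gripper_force: 0.0
```

```bash
python3 cyl.py scene
python3 - <<'E'
from h import *
from m2 import units
p,_=grab_frame("scene");c=calibration("scene")
for m,a,e,f,k,ax in units("scene",p,c): print(m.round(4),round(a,1),'mouth',e.round(4),'base',f.round(4),k)
E
```

```text
scene seat 1 n 147 off[testerx,y]mm [0.3 0.6] slope deg x,y [1.6 0.8] upright fit [0.5 0.6] rms 1.28
scene seat 2 n 137 off[testerx,y]mm [3.6 0.3] slope deg x,y [-0.5 -0.1] upright fit [3.5 0.3] rms 1.34
scene seat 3 n 0
scene seat 4 n 0
[0.4672 0.0096] 18.7 mouth [0.5302 0.0309] base [ 0.4148 -0.0082] 434
[0.4511 0.1689] 25.8 mouth [0.5011 0.1931] base [0.4107 0.1494] 342
```

>>> servo_tool --moves '[{"jaw": 0.6, "dx": -0.0007, "dy": 0.0316, "dz": 0, "roll": 9.65}, {"jaw": 0.6, "dx": -0.0007, "dy": 0.0316, "dz": 0, "roll": 9.65}, {"jaw": 0.6, "dx": -0.0007, "dy": 0.0316, "dz": 0, "roll": 9.65}, {"jaw": 0.6, "dx": -0.0007, "dy": 0.0316, "dz": -0.01, "roll": 9.65}, {"jaw": 0.6, "dx": -0.0007, "dy": 0.0316, "dz": -0.015, "roll": 9.65}, {"jaw": 0.6, "dx": -0.0007, "dy": 0.0316, "dz": -0.02, "roll": 9.65}, {"jaw": 0.6, "dx": -0.0007, "dy": 0.0316, "dz": -0.02, "roll": 9.65}, {"jaw": 0.6, "dx": -0.0007, "dy": 0.0316, "dz": -0.018, "roll": 9.65}, {"jaw": 0.6, "dx": 0, "dy": 0, "dz": 0, "roll": 0}, {"jaw": 0.6, "dx": 0, "dy": 0, "dz": 0, "roll": 0}]'

```text
t: 40.3
eef_pos: [0.5198, 0.021, 0.148]
ee_rot: [3.141, -0.0, 0.256]
force: [0.4, -0.3, 0.8]
width: 0.0524
gripper_force: 0.0
```

```bash
python3 wm.py
```

```text
446 [251. 175.] [268. 206.] [0.5112 0.0183] [0.5283 0.0228] [0.4966 0.0144] 14.8 | tip in tool frame mm [ 8.7 -0.4] root [-24.1  -0.5]
eef [0.5198 0.021  0.148 ] 14.7
```

>>> servo_tool --moves '[{"jaw": 0.6, "dx": -0.001, "dy": 0, "dz": -0.04, "roll": 0}, {"jaw": 0.6, "dx": 0, "dy": 0, "dz": -0.04, "roll": 0}, {"jaw": 0.6, "dx": 0, "dy": 0, "dz": -0.035, "roll": 0}, {"jaw": 0.6, "dx": 0, "dy": 0, "dz": -0.024, "roll": 0}, {"jaw": 0, "dx": 0, "dy": 0, "dz": 0, "roll": 0}, {"jaw": 0, "dx": 0, "dy": 0, "dz": 0, "roll": 0}, {"jaw": 0, "dx": 0, "dy": 0, "dz": 0, "roll": 0}, {"jaw": 0, "dx": 0, "dy": 0, "dz": 0, "roll": 0}, {"jaw": 0, "dx": 0, "dy": 0, "dz": 0, "roll": 0}, {"jaw": 0, "dx": 0, "dy": 0, "dz": 0, "roll": 0}]' --newtons 4

```text
t: 41.6
eef_pos: [0.5192, 0.0213, 0.0095]
ee_rot: [-3.142, -0.002, 0.257]
force: [0.9, 0.2, 4.7]
width: 0.0178
gripper_force: 4.0
```

>>> servo_tool --moves '[{"jaw": 0, "dx": 0, "dy": 0, "dz": 0.01, "roll": 0}, {"jaw": 0, "dx": 0, "dy": 0, "dz": 0.02, "roll": 0}, {"jaw": 0, "dx": 0, "dy": 0, "dz": 0.025, "roll": 0}, {"jaw": 0, "dx": 0, "dy": 0, "dz": 0.025, "roll": 0}, {"jaw": 0, "dx": 0, "dy": 0, "dz": 0.025, "roll": 0}, {"jaw": 0, "dx": 0, "dy": 0, "dz": 0.025, "roll": 0}, {"jaw": 0, "dx": 0, "dy": 0, "dz": 0.03, "roll": 0}, {"jaw": 0, "dx": 0, "dy": 0, "dz": 0.035, "roll": 0}, {"jaw": 0, "dx": 0, "dy": 0, "dz": 0.035, "roll": 0}, {"jaw": 0, "dx": 0, "dy": 0, "dz": 0, "roll": 0}]'

```text
t: 42.85
eef_pos: [0.5193, 0.0213, 0.2417]
ee_rot: [-3.141, -0.004, 0.257]
force: [0.1, 1.1, -3.1]
width: 0.018
gripper_force: 4.0
```

```bash
python3 tilt.py
```

```text
n 346 z range 0.164 0.2606 expected base z 0.1647
z 0.167 tool x 16.4 35.0 tool y -2.6 23.6 15
z 0.182 tool x 13.5 33.5 tool y -12.3 24.8 76
z 0.197 tool x 9.7 31.6 tool y -13.6 24.9 77
z 0.212 tool x 5.8 29.6 tool y -15.6 24.5 78
z 0.227 tool x -4.4 27.6 tool y -20.5 25.4 98
```

>>> servo_tool --moves '[{"jaw": 0, "dx": -0.006, "dy": -0.02, "dz": 0, "roll": -9.7}, {"jaw": 0, "dx": -0.008, "dy": -0.03, "dz": 0, "roll": -9.7}, {"jaw": 0, "dx": -0.009, "dy": -0.037, "dz": 0, "roll": -9.7}, {"jaw": 0, "dx": -0.009, "dy": -0.037, "dz": 0, "roll": -9.7}, {"jaw": 0, "dx": -0.009, "dy": -0.037, "dz": 0, "roll": -9.7}, {"jaw": 0, "dx": -0.009, "dy": -0.037, "dz": 0, "roll": -9.7}, {"jaw": 0, "dx": -0.009, "dy": -0.037, "dz": 0, "roll": -9.7}, {"jaw": 0, "dx": -0.008, "dy": -0.037, "dz": 0, "roll": -9.7}, {"jaw": 0, "dx": -0.006, "dy": -0.035, "dz": 0, "roll": -9.7}, {"jaw": 0, "dx": -0.004, "dy": -0.0246, "dz": 0, "roll": -9.7}]'

```text
t: 44.15
eef_pos: [0.4398, -0.3114, 0.237]
ee_rot: [3.139, 0.002, -1.443]
force: [-0.2, 0.3, -1.9]
width: 0.0181
gripper_force: 4.0
```

>>> servo_tool --moves '[{"jaw": 0, "dx": 0, "dy": 0, "dz": -0.01, "roll": 0}, {"jaw": 0, "dx": 0, "dy": 0, "dz": -0.015, "roll": 0}, {"jaw": 0, "dx": 0, "dy": 0, "dz": -0.015, "roll": 0}, {"jaw": 0, "dx": 0, "dy": 0, "dz": -0.012, "roll": 0}, {"jaw": 0, "dx": 0, "dy": 0, "dz": -0.01, "roll": 0}, {"jaw": 0, "dx": 0, "dy": 0, "dz": 0, "roll": 0}, {"jaw": 0, "dx": 0, "dy": 0, "dz": 0, "roll": 0}, {"jaw": 0, "dx": 0, "dy": 0, "dz": 0, "roll": 0}, {"jaw": 0, "dx": 0, "dy": 0, "dz": 0, "roll": 0}, {"jaw": 0, "dx": 0, "dy": 0, "dz": 0, "roll": 0}]'

```text
t: 45.4
eef_pos: [0.4415, -0.3106, 0.177]
ee_rot: [-3.141, -0.0, -1.436]
force: [0.6, -0.5, -2.7]
width: 0.0175
gripper_force: 4.0
```

```bash
python3 cyl.py scene
```

```text
scene seat 1 n 144 off[testerx,y]mm [0.3 0.6] slope deg x,y [-0.   0.5] upright fit [0.3 0.7] rms 1.2
scene seat 2 n 149 off[testerx,y]mm [ 3.3 -0.1] slope deg x,y [0.6 0.8] upright fit [3.4 0. ] rms 1.44
scene seat 3 n 130 off[testerx,y]mm [6.3 0.2] slope deg x,y [-5.7 -0. ] upright fit [5.2 0.2] rms 1.24
scene seat 4 n 0
```

>>> servo_tool --moves '[{"jaw": 0, "dx": -0.0006, "dy": 0.005, "dz": 0, "roll": 0}, {"jaw": 0, "dx": -0.0006, "dy": 0.004, "dz": 0, "roll": 0}, {"jaw": 0, "dx": 0, "dy": 0, "dz": -0.002, "roll": 0}, {"jaw": 0, "dx": 0, "dy": 0, "dz": -0.002, "roll": 0}, {"jaw": 0, "dx": 0.0003, "dy": -0.002, "dz": -0.001, "roll": 0}, {"jaw": 0, "dx": 0.0003, "dy": -0.002, "dz": -0.001, "roll": 0}, {"jaw": 0, "dx": 0.0003, "dy": -0.002, "dz": -0.001, "roll": 0}, {"jaw": 0, "dx": 0.0003, "dy": -0.002, "dz": -0.001, "roll": 0}, {"jaw": 0, "dx": 0, "dy": 0, "dz": -0.001, "roll": 0}, {"jaw": 0, "dx": 0, "dy": 0, "dz": 0, "roll": 0}]'

```text
t: 46.7
eef_pos: [0.4417, -0.3103, 0.1688]
ee_rot: [-3.141, -0.001, -1.436]
force: [-2.1, -1.2, 5.1]
width: 0.0178
gripper_force: 4.0
```

```bash
python3 cyl.py scene
```

```text
scene seat 1 n 137 off[testerx,y]mm [0.7 0.7] slope deg x,y [-1.1 -0.2] upright fit [0.6 0.7] rms 1.2
scene seat 2 n 114 off[testerx,y]mm [3.6 0.3] slope deg x,y [-0.3 -0.2] upright fit [3.6 0.2] rms 1.37
scene seat 3 n 156 off[testerx,y]mm [0.7 0.7] slope deg x,y [0.7 0.7] upright fit [0.8 0.8] rms 1.39
scene seat 4 n 0
```

>>> servo_tool --moves '[{"jaw": 0, "dx": 0, "dy": 0, "dz": 0.001, "roll": 0}, {"jaw": 0.38, "dx": 0, "dy": 0, "dz": 0, "roll": 0}, {"jaw": 0.38, "dx": 0, "dy": 0, "dz": 0, "roll": 0}, {"jaw": 0.38, "dx": 0, "dy": 0, "dz": 0, "roll": 0}, {"jaw": 0.38, "dx": 0, "dy": 0, "dz": 0.02, "roll": 0}, {"jaw": 0.38, "dx": 0, "dy": 0, "dz": 0.02, "roll": 0}, {"jaw": 0.38, "dx": 0.025, "dy": 0.002, "dz": 0, "roll": 0}, {"jaw": 0.38, "dx": 0.025, "dy": 0.002, "dz": 0, "roll": 0}, {"jaw": 0.38, "dx": 0.023, "dy": 0.002, "dz": 0, "roll": 0}, {"jaw": 0.38, "dx": 0, "dy": 0, "dz": -0.02, "roll": 0}]'

```text
t: 48.0
eef_pos: [0.5169, -0.3038, 0.1895]
ee_rot: [-3.139, -0.001, -1.435]
force: [-0.6, 0.2, -0.0]
width: 0.033
gripper_force: 0.0
```

>>> servo_tool --moves '[{"jaw": 0.38, "dx": 0, "dy": 0, "dz": -0.02, "roll": 0}, {"jaw": 0, "dx": 0, "dy": 0, "dz": 0, "roll": 0}, {"jaw": 0, "dx": 0, "dy": 0, "dz": 0, "roll": 0}, {"jaw": 0, "dx": 0, "dy": 0, "dz": 0, "roll": 0}, {"jaw": 0, "dx": 0, "dy": 0, "dz": 0, "roll": 0}, {"jaw": 0, "dx": 0, "dy": 0, "dz": 0.004, "roll": 0}, {"jaw": 0, "dx": -0.0004, "dy": 0.0033, "dz": 0, "roll": 0}, {"jaw": 0, "dx": 0, "dy": 0, "dz": 0, "roll": 0}, {"jaw": 0, "dx": 0, "dy": 0, "dz": -0.002, "roll": 0}, {"jaw": 0, "dx": 0, "dy": 0, "dz": -0.002, "roll": 0}]' --newtons 7

```text
t: 49.25
eef_pos: [0.5141, -0.3006, 0.1693]
ee_rot: [3.141, -0.001, -1.436]
force: [-3.2, 2.0, 11.4]
width: 0.0175
gripper_force: 7.0
```

>>> servo_tool --moves '[{"jaw": 0, "dx": 0, "dy": 0, "dz": 0, "roll": 0}, {"jaw": 0.38, "dx": 0, "dy": 0, "dz": 0, "roll": 0}, {"jaw": 0.38, "dx": 0, "dy": 0, "dz": 0, "roll": 0}, {"jaw": 0.38, "dx": 0, "dy": 0, "dz": 0, "roll": 0}, {"jaw": 0.38, "dx": 0, "dy": 0, "dz": 0.03, "roll": 0}, {"jaw": 0.38, "dx": 0, "dy": 0.02, "dz": 0.03, "roll": 8}, {"jaw": 0.6, "dx": -0.005, "dy": 0.04, "dz": 0, "roll": 8}, {"jaw": 0.6, "dx": -0.005, "dy": 0.045, "dz": 0, "roll": 8}, {"jaw": 0.6, "dx": -0.005, "dy": 0.045, "dz": 0, "roll": 8}, {"jaw": 0.6, "dx": -0.005, "dy": 0.045, "dz": 0, "roll": 8}]'

```text
t: 50.5
eef_pos: [0.4938, -0.104, 0.2289]
ee_rot: [-3.141, -0.0, -0.734]
force: [0.5, 0.0, 0.4]
width: 0.0523
gripper_force: 0.0
```

```bash
python3 cyl.py scene top
python3 - <<'E'
from h import *
from m2 import units
p,_=grab_frame("scene");c=calibration("scene")
for m,a,e,f,k,ax in units("scene",p,c): print(m.round(4),round(a,1),'mouth',e.round(4),'base',f.round(4),k)
E
```

```text
scene seat 1 n 125 off[testerx,y]mm [0.2 0.6] slope deg x,y [ 1.1 -0.6] upright fit [0.4 0.4] rms 1.32
scene seat 2 n 143 off[testerx,y]mm [-0.6  0.3] slope deg x,y [ 0.6 -0.4] upright fit [-0.5  0.2] rms 1.33
scene seat 3 n 149 off[testerx,y]mm [-0.3  0.7] slope deg x,y [-0.1 -0.1] upright fit [-0.3  0.7] rms 1.41
scene seat 4 n 0
top seat 1 n 0
top seat 2 n 0
top seat 3 n 0
top seat 4 n 0
[0.4532 0.1686] 23.8 mouth [0.5025 0.1904] base [0.411  0.1499] 388
[0.7165 0.0764] 89.9 mouth [0.7166 0.221 ] base [ 0.7164 -0.0639] 332
```

>>> servo_tool --moves '[{"jaw": 0.6, "dx": 0, "dy": 0.032, "dz": 0, "roll": 7.2}, {"jaw": 0.6, "dx": 0, "dy": 0.032, "dz": 0, "roll": 7.2}, {"jaw": 0.6, "dx": 0, "dy": 0.032, "dz": 0, "roll": 7.2}, {"jaw": 0.6, "dx": 0, "dy": 0.032, "dz": -0.01, "roll": 7.2}, {"jaw": 0.6, "dx": 0, "dy": 0.032, "dz": -0.01, "roll": 7.2}, {"jaw": 0.6, "dx": -0.001, "dy": 0.032, "dz": -0.015, "roll": 7.2}, {"jaw": 0.6, "dx": -0.001, "dy": 0.032, "dz": -0.015, "roll": 7.2}, {"jaw": 0.6, "dx": -0.001, "dy": 0.032, "dz": -0.015, "roll": 7.2}, {"jaw": 0.6, "dx": 0, "dy": 0.032, "dz": -0.015, "roll": 7}, {"jaw": 0.6, "dx": 0, "dy": 0, "dz": 0, "roll": 0}]'

```text
t: 51.9
eef_pos: [0.4911, 0.1834, 0.1474]
ee_rot: [3.141, 0.002, 0.391]
force: [-0.9, 0.6, 0.7]
width: 0.0526
gripper_force: 0.0
```

```bash
python3 wm.py
```

```text
485 [251. 175.] [268. 207.] [0.483  0.1788] [0.4996 0.1853] [0.468  0.1731] 21.1 | tip in tool frame mm [ 8.6 -1.5] root [-25.2  -0.7]
511 [180. 186.] [202. 214.] [0.4485 0.2434] [0.4662 0.2441] [0.4298 0.2427] 2.3 | tip in tool frame mm [ 0.1 65.6] root [-34.   78.2]
eef [0.4911 0.1834 0.1474] 22.4
```

>>> servo_tool --moves '[{"jaw": 0.6, "dx": -0.0004, "dy": -0.0017, "dz": -0.04, "roll": -1}, {"jaw": 0.6, "dx": 0, "dy": 0, "dz": -0.04, "roll": 0}, {"jaw": 0.6, "dx": 0, "dy": 0, "dz": -0.035, "roll": 0}, {"jaw": 0.6, "dx": 0, "dy": 0, "dz": -0.0235, "roll": 0}, {"jaw": 0, "dx": 0, "dy": 0, "dz": 0, "roll": 0}, {"jaw": 0, "dx": 0, "dy": 0, "dz": 0, "roll": 0}, {"jaw": 0, "dx": 0, "dy": 0, "dz": 0, "roll": 0}, {"jaw": 0, "dx": 0, "dy": 0, "dz": 0, "roll": 0}, {"jaw": 0, "dx": 0, "dy": 0, "dz": 0, "roll": 0}, {"jaw": 0, "dx": 0, "dy": 0, "dz": 0, "roll": 0}]' --newtons 4

```text
t: 53.2
eef_pos: [0.4913, 0.1816, 0.011]
ee_rot: [-3.141, -0.002, 0.372]
force: [0.1, 0.7, 4.0]
width: 0.0181
gripper_force: 4.0
```

>>> servo_tool --moves '[{"jaw": 0, "dx": 0, "dy": 0, "dz": 0.01, "roll": 0}, {"jaw": 0, "dx": 0, "dy": 0, "dz": 0.02, "roll": 0}, {"jaw": 0, "dx": 0, "dy": 0, "dz": 0.025, "roll": 0}, {"jaw": 0, "dx": 0, "dy": 0, "dz": 0.025, "roll": 0}, {"jaw": 0, "dx": 0, "dy": 0, "dz": 0.025, "roll": 0}, {"jaw": 0, "dx": 0, "dy": 0, "dz": 0.025, "roll": 0}, {"jaw": 0, "dx": 0, "dy": 0, "dz": 0.03, "roll": 0}, {"jaw": 0, "dx": 0, "dy": 0, "dz": 0.035, "roll": 0}, {"jaw": 0, "dx": 0, "dy": 0, "dz": 0.035, "roll": 0}, {"jaw": 0, "dx": 0, "dy": 0, "dz": 0, "roll": 0}]'

```text
t: 54.45
eef_pos: [0.4914, 0.1814, 0.2434]
ee_rot: [-3.14, -0.004, 0.372]
force: [-1.0, 1.1, -1.9]
width: 0.0176
gripper_force: 4.0
```

>>> servo_tool --moves '[{"jaw": 0, "dx": -0.005, "dy": -0.02, "dz": 0, "roll": -9.45}, {"jaw": 0, "dx": -0.007, "dy": -0.03, "dz": 0, "roll": -9.45}, {"jaw": 0, "dx": -0.009, "dy": -0.038, "dz": 0, "roll": -9.45}, {"jaw": 0, "dx": -0.009, "dy": -0.038, "dz": 0, "roll": -9.45}, {"jaw": 0, "dx": -0.009, "dy": -0.038, "dz": 0, "roll": -9.45}, {"jaw": 0, "dx": -0.009, "dy": -0.038, "dz": 0, "roll": -9.45}, {"jaw": 0, "dx": -0.009, "dy": -0.038, "dz": 0, "roll": -9.45}, {"jaw": 0, "dx": -0.009, "dy": -0.038, "dz": 0, "roll": -9.45}, {"jaw": 0, "dx": -0.009, "dy": -0.038, "dz": 0, "roll": -9.45}, {"jaw": 0, "dx": -0.009, "dy": -0.038, "dz": 0, "roll": -9.45}]'

```text
t: 55.7
eef_pos: [0.4052, -0.174, 0.2396]
ee_rot: [3.14, 0.001, -1.283]
force: [1.1, -0.2, -1.8]
width: 0.0179
gripper_force: 4.0
```

>>> servo_tool --moves '[{"jaw": 0, "dx": -0.009, "dy": -0.038, "dz": 0, "roll": -9.4}, {"jaw": 0, "dx": -0.009, "dy": -0.038, "dz": 0, "roll": 0}, {"jaw": 0, "dx": -0.008, "dy": -0.036, "dz": 0, "roll": 0}, {"jaw": 0, "dx": -0.007, "dy": -0.025, "dz": 0, "roll": 0}, {"jaw": 0, "dx": -0.003, "dy": -0.011, "dz": 0, "roll": 0}, {"jaw": 0, "dx": 0, "dy": 0, "dz": -0.01, "roll": 0}, {"jaw": 0, "dx": 0, "dy": 0, "dz": -0.015, "roll": 0}, {"jaw": 0, "dx": 0, "dy": 0, "dz": -0.016, "roll": 0}, {"jaw": 0, "dx": 0, "dy": 0, "dz": -0.013, "roll": 0}, {"jaw": 0, "dx": 0, "dy": 0, "dz": -0.009, "roll": 0}]'

```text
t: 56.95
eef_pos: [0.3707, -0.3206, 0.1765]
ee_rot: [3.141, 0.0, -1.44]
force: [-0.9, -1.5, 6.5]
width: 0.0177
gripper_force: 4.0
```

```bash
python3 cyl.py scene
```

```text
scene seat 1 n 150 off[testerx,y]mm [0.2 0.7] slope deg x,y [-0.1 -0.7] upright fit [0.2 0.6] rms 1.21
scene seat 2 n 157 off[testerx,y]mm [-0.3  0.8] slope deg x,y [0.3 0.4] upright fit [-0.2  0.8] rms 1.34
scene seat 3 n 153 off[testerx,y]mm [-0.5  1. ] slope deg x,y [-0.3 -1.4] upright fit [-0.6  0.7] rms 1.34
scene seat 4 n 116 off[testerx,y]mm [4.9 0.6] slope deg x,y [-5.8 -0.9] upright fit [4.3 0.6] rms 1.45
```

>>> servo_tool --moves '[{"jaw": 0, "dx": 0, "dy": 0, "dz": 0.004, "roll": 0}, {"jaw": 0, "dx": -0.001, "dy": 0.008, "dz": 0, "roll": 0}, {"jaw": 0, "dx": 0, "dy": 0, "dz": -0.003, "roll": 0}, {"jaw": 0, "dx": 0.0002, "dy": -0.002, "dz": -0.001, "roll": 0}, {"jaw": 0, "dx": 0.0003, "dy": -0.002, "dz": -0.001, "roll": 0}, {"jaw": 0, "dx": 0.0002, "dy": -0.002, "dz": -0.001, "roll": 0}, {"jaw": 0, "dx": 0.0003, "dy": -0.002, "dz": -0.001, "roll": 0}, {"jaw": 0, "dx": 0, "dy": 0, "dz": -0.001, "roll": 0}, {"jaw": 0, "dx": 0, "dy": 0, "dz": -0.001, "roll": 0}, {"jaw": 0, "dx": 0, "dy": 0, "dz": 0, "roll": 0}]'

```text
t: 58.25
eef_pos: [0.3713, -0.3219, 0.1733]
ee_rot: [-3.14, -0.002, -1.441]
force: [-0.5, -1.4, 6.0]
width: 0.0176
gripper_force: 4.0
```

```bash
python3 cyl.py scene
```

```text
scene seat 1 n 143 off[testerx,y]mm [0.1 0.4] slope deg x,y [-0.4  1.3] upright fit [0.1 0.6] rms 1.34
scene seat 2 n 155 off[testerx,y]mm [-0.5  0.3] slope deg x,y [-0.2  0.7] upright fit [-0.5  0.5] rms 1.32
scene seat 3 n 139 off[testerx,y]mm [-0.5  0.3] slope deg x,y [0.2 0.2] upright fit [-0.4  0.4] rms 1.41
scene seat 4 n 139 off[testerx,y]mm [3.1 0.5] slope deg x,y [-2.1 -1. ] upright fit [2.9 0.5] rms 1.5
```

>>> servo_tool --moves '[{"jaw": 0.3, "dx": 0, "dy": 0, "dz": 0.001, "roll": 0}, {"jaw": 0.3, "dx": 0, "dy": 0, "dz": 0, "roll": 0}, {"jaw": 0.3, "dx": 0, "dy": 0, "dz": -0.002, "roll": 0}, {"jaw": 0, "dx": 0, "dy": 0, "dz": 0, "roll": 0}, {"jaw": 0, "dx": 0, "dy": 0, "dz": 0, "roll": 0}, {"jaw": 0, "dx": 0, "dy": 0, "dz": 0, "roll": 0}, {"jaw": 0, "dx": 0, "dy": 0, "dz": 0.003, "roll": 0}, {"jaw": 0, "dx": 0, "dy": 0, "dz": 0, "roll": 0}, {"jaw": 0, "dx": 0, "dy": 0, "dz": 0, "roll": 0}, {"jaw": 0, "dx": 0, "dy": 0, "dz": 0, "roll": 0}]' --newtons 7

```text
t: 59.55
eef_pos: [0.3706, -0.321, 0.1743]
ee_rot: [3.142, 0.0, -1.441]
force: [0.7, -0.3, -1.3]
width: 0.0178
gripper_force: 7.0
```

```bash
python3 cyl.py scene | tail -1
```

```text
scene seat 4 n 147 off[testerx,y]mm [4.5 0.5] slope deg x,y [-0.1  0.4] upright fit [4.5 0.6] rms 1.57
```

>>> servo_tool --moves '[{"jaw": 0, "dx": -0.0006, "dy": 0.0047, "dz": 0, "roll": 0}, {"jaw": 0, "dx": 0, "dy": 0, "dz": 0, "roll": 0}, {"jaw": 0, "dx": 0, "dy": 0, "dz": -0.002, "roll": 0}, {"jaw": 0, "dx": 0, "dy": 0, "dz": -0.002, "roll": 0}, {"jaw": 0.38, "dx": 0, "dy": 0, "dz": 0, "roll": 0}, {"jaw": 0.38, "dx": 0, "dy": 0, "dz": 0, "roll": 0}, {"jaw": 0.38, "dx": 0, "dy": 0, "dz": 0, "roll": 0}, {"jaw": 0.38, "dx": 0, "dy": 0, "dz": 0.03, "roll": 0}, {"jaw": 0.38, "dx": 0, "dy": 0.01, "dz": 0.03, "roll": 0}, {"jaw": 0, "dx": 0.01, "dy": 0.03, "dz": 0, "roll": 0}]'

```text
t: 60.85
eef_pos: [0.3811, -0.277, 0.2326]
ee_rot: [-3.138, -0.002, -1.443]
force: [1.0, 0.4, -0.7]
width: 0.0276
gripper_force: 0.0
```

```bash
python3 cyl.py scene
```

```text
scene seat 1 n 152 off[testerx,y]mm [0.5 0.2] slope deg x,y [-0.7 -0.2] upright fit [0.4 0.2] rms 1.33
scene seat 2 n 154 off[testerx,y]mm [-0.4  0.8] slope deg x,y [1.2 1.6] upright fit [-0.3  1. ] rms 1.4
scene seat 3 n 139 off[testerx,y]mm [-0.7  0.5] slope deg x,y [-0.2 -0.5] upright fit [-0.7  0.4] rms 1.57
scene seat 4 n 140 off[testerx,y]mm [-1.1  1.1] slope deg x,y [1.8 0.4] upright fit [-0.8  1.1] rms 1.67
```

>>> servo_tool --moves '[{"jaw": 0, "dx": 0.028, "dy": 0.019, "dz": 0, "roll": 0}, {"jaw": 0, "dx": 0.028, "dy": 0.019, "dz": 0, "roll": 0}, {"jaw": 0, "dx": 0.029, "dy": 0.019, "dz": 0, "roll": 0}, {"jaw": 0, "dx": 0, "dy": 0, "dz": -0.035, "roll": 0}, {"jaw": 0, "dx": 0, "dy": 0, "dz": -0.035, "roll": 0}, {"jaw": 0, "dx": 0, "dy": 0, "dz": -0.03, "roll": 0}, {"jaw": 0, "dx": 0, "dy": 0, "dz": -0.02, "roll": 0}, {"jaw": 0, "dx": 0, "dy": 0, "dz": 0, "roll": 0}, {"jaw": 0, "dx": 0, "dy": 0, "dz": 0, "roll": 0}, {"jaw": 0, "dx": 0, "dy": 0, "dz": 0, "roll": 0}]'

```text
t: 62.15
eef_pos: [0.4654, -0.2195, 0.1113]
ee_rot: [-3.14, -0.0, -1.441]
force: [-2.2, -0.1, 2.2]
width: 0.0006
gripper_force: 1.0
```

Run:
```python
from h import *
s=get_state();print(s['eef_pos'],s['width'])
c=calibration("scene");p,d=grab_frame("scene");print(proj(c,[[.467,-.2213,.108],[*s['eef_pos']]]))
c2=calibration("wrist");w,_=grab_frame("wrist");print(proj(c2,[[.467,-.2213,.108],[*s['eef_pos']]]))
cv2.imwrite("pics/st.png",np.hstack([cv2.resize(p[70:170,150:280,::-1],(390,300)),cv2.resize(w[:,:,::-1],(400,300))]))
```

```text
[ 0.4653857  -0.21945338  0.11130215] 0.0006292888056869983
[[216.94088042 121.17961674]
 [217.68352288 120.40706263]]
[[256.02579918 226.40723777]
 [258.26045385 231.73694521]]
```

View pics/st.png

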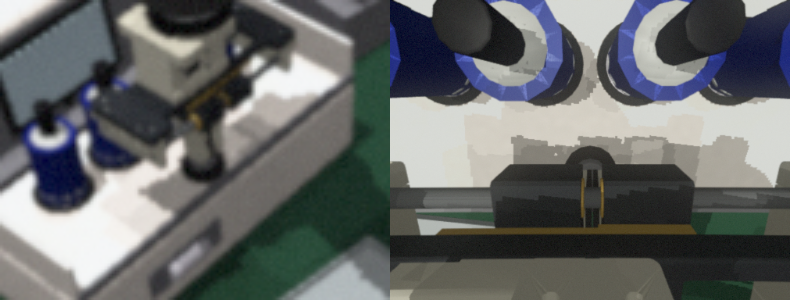

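The fingers sit over the button, at (205,165) on the left. The units stand on their seats on both sides, so I'm pressing.

>>> servo_tool --moves '[{"jaw": 0, "dx": 0, "dy": 0, "dz": -0.002, "roll": 0}, {"jaw": 0, "dx": 0, "dy": 0, "dz": -0.002, "roll": 0}, {"jaw": 0, "dx": 0, "dy": 0, "dz": -0.002, "roll": 0}, {"jaw": 0, "dx": 0, "dy": 0, "dz": -0.002, "roll": 0}, {"jaw": 0, "dx": 0, "dy": 0, "dz": -0.001, "roll": 0}, {"jaw": 0, "dx": 0, "dy": 0, "dz": -0.001, "roll": 0}, {"jaw": 0, "dx": 0, "dy": 0, "dz": 0, "roll": 0}, {"jaw": 0, "dx": 0, "dy": 0, "dz": 0, "roll": 0}, {"jaw": 0, "dx": 0, "dy": 0, "dz": 0, "roll": 0}, {"jaw": 0, "dx": 0, "dy": 0, "dz": 0, "roll": 0}]'

```text
t: 63.5
eef_pos: [0.4657, -0.2197, 0.1054]
ee_rot: [-3.139, -0.002, -1.439]
force: [-17.7, 11.2, 53.9]
width: 0.0005
gripper_force: 26.4
```

>>> servo_tool --moves '[{"jaw": 0, "dx": 0, "dy": 0, "dz": 0.015, "roll": 0}, {"jaw": 0, "dx": 0, "dy": 0, "dz": 0.03, "roll": 0}, {"jaw": 0, "dx": 0, "dy": 0, "dz": 0.035, "roll": 0}, {"jaw": 0.38, "dx": 0, "dy": 0, "dz": 0.037, "roll": 0}, {"jaw": 0.38, "dx": 0.03, "dy": -0.018, "dz": 0, "roll": 0}, {"jaw": 0.38, "dx": 0.03, "dy": -0.018, "dz": 0, "roll": 0}, {"jaw": 0.38, "dx": 0.03, "dy": -0.018, "dz": 0, "roll": 0}, {"jaw": 0.38, "dx": 0.0305, "dy": -0.018, "dz": 0, "roll": 0}, {"jaw": 0.38, "dx": 0, "dy": 0, "dz": 0, "roll": 0}, {"jaw": 0.38, "dx": 0, "dy": 0, "dz": 0, "roll": 0}]'

```text
t: 64.75
eef_pos: [0.5851, -0.291, 0.2165]
ee_rot: [3.14, 0.001, -1.442]
force: [0.4, 1.1, -0.4]
width: 0.0332
gripper_force: 0.0
```

```bash
python3 cyl.py scene
```

```text
scene seat 1 n 148 off[testerx,y]mm [-0.1  0.4] slope deg x,y [1.7 1.8] upright fit [0.2 0.6] rms 1.21
scene seat 2 n 156 off[testerx,y]mm [-0.5  0.7] slope deg x,y [1.6 1.3] upright fit [-0.3  0.8] rms 1.33
scene seat 3 n 150 off[testerx,y]mm [-0.7  0.8] slope deg x,y [ 0.4 -0.7] upright fit [-0.6  0.7] rms 1.61
scene seat 4 n 140 off[testerx,y]mm [-1.   0.4] slope deg x,y [-1.6 -0.3] upright fit [-1.2  0.3] rms 1.53
```

>>> servo_tool --moves '[{"jaw": 0.38, "dx": 0, "dy": 0, "dz": -0.026, "roll": 0}, {"jaw": 0.38, "dx": 0, "dy": 0, "dz": -0.0205, "roll": 0}, {"jaw": 0, "dx": 0, "dy": 0, "dz": 0, "roll": 0}, {"jaw": 0, "dx": 0, "dy": 0, "dz": 0, "roll": 0}, {"jaw": 0, "dx": 0, "dy": 0, "dz": 0, "roll": 0}, {"jaw": 0, "dx": 0, "dy": 0, "dz": 0, "roll": 0}, {"jaw": 0, "dx": 0, "dy": 0, "dz": 0, "roll": 0}, {"jaw": 0, "dx": 0, "dy": 0, "dz": 0.015, "roll": 0}, {"jaw": 0, "dx": 0, "dy": 0, "dz": 0.025, "roll": 0}, {"jaw": 0, "dx": 0, "dy": 0, "dz": 0.03, "roll": 0}]' --newtons 5

```text
t: 66.05
eef_pos: [0.5852, -0.2912, 0.2415]
ee_rot: [3.14, 0.001, -1.441]
force: [1.1, -0.7, -1.5]
width: 0.0176
gripper_force: 5.0
```

>>> servo_tool --moves '[{"jaw": 0, "dx": 0.0022, "dy": 0.02, "dz": 0, "roll": 9.7}, {"jaw": 0, "dx": 0.0022, "dy": 0.03, "dz": 0, "roll": 9.7}, {"jaw": 0, "dx": 0.0022, "dy": 0.042, "dz": 0, "roll": 9.7}, {"jaw": 0, "dx": 0.0022, "dy": 0.042, "dz": 0, "roll": 9.7}, {"jaw": 0, "dx": 0.0022, "dy": 0.042, "dz": 0, "roll": 9.7}, {"jaw": 0, "dx": 0.0022, "dy": 0.042, "dz": 0, "roll": 9.7}, {"jaw": 0, "dx": 0.0022, "dy": 0.042, "dz": 0, "roll": 9.7}, {"jaw": 0, "dx": 0.0022, "dy": 0.042, "dz": 0, "roll": 9.7}, {"jaw": 0, "dx": 0.0022, "dy": 0.042, "dz": 0, "roll": 9.7}, {"jaw": 0, "dx": 0.0022, "dy": 0.042, "dz": 0, "roll": 9.7}]'

```text
t: 67.3
eef_pos: [0.6075, 0.0961, 0.2415]
ee_rot: [-3.141, -0.0, 0.257]
force: [0.1, -0.8, -1.4]
width: 0.0175
gripper_force: 5.0
```

>>> servo_tool --moves '[{"jaw": 0, "dx": 0.002, "dy": 0.042, "dz": 0, "roll": 9.8}, {"jaw": 0, "dx": 0.002, "dy": 0.042, "dz": 0, "roll": 9.8}, {"jaw": 0, "dx": 0.002, "dy": 0.042, "dz": 0, "roll": 0}, {"jaw": 0, "dx": 0.002, "dy": 0.042, "dz": 0, "roll": 0}, {"jaw": 0, "dx": 0.002, "dy": 0.038, "dz": 0, "roll": 0}, {"jaw": 0, "dx": 0.002, "dy": 0.03, "dz": 0, "roll": 0}, {"jaw": 0, "dx": 0.002, "dy": 0.0227, "dz": 0, "roll": 0}, {"jaw": 0, "dx": 0, "dy": 0, "dz": 0, "roll": 0}, {"jaw": 0, "dx": 0, "dy": 0, "dz": 0, "roll": 0}, {"jaw": 0, "dx": 0, "dy": 0, "dz": 0, "roll": 0}]'

```text
t: 68.55
eef_pos: [0.6217, 0.3525, 0.2412]
ee_rot: [3.142, -0.0, 0.593]
force: [-0.3, 0.1, -2.1]
width: 0.0179
gripper_force: 5.0
```

```bash
cat > pile.py <<'E'
from h import *
from cyl import cloud
from scipy.optimize import least_squares
import sys
C=np.array([.5524,.3648]);A=np.radians(34.1);TX=np.array([np.cos(A),np.sin(A)]);TY=np.array([-TX[1],TX[0]])
def pts(n="scene"):
    p,d=grab_frame(n);X,o=cloud(n,p,d);q=X[:,:2]-C;return np.c_[q@TX,q@TY,X[:,2]]*1e3
def hang(P,x0,y0,zb):
    m=(abs(P[:,0]-x0)<60)&(abs(P[:,1]-y0)<40)&(P[:,2]>zb+4)&(P[:,2]<zb+66);Q=P[m];zc=zb+30
    f=lambda a:np.hypot(Q[:,0]-a[0]-a[2]*(Q[:,2]-zc),Q[:,1]-a[1]-a[3]*(Q[:,2]-zc))-24.2
    a=least_squares(f,[x0,y0,0,0],loss='soft_l1',f_scale=2).x
    print('hang n',m.sum(),'centre',a[:2].round(1),'tilt deg x,y',np.degrees(a[2:]).round(1),'at base',(a[:2]-a[2:]*30).round(1))
def lying(P,y0,z0,tol=30):
    # top surface of a lying unit: nearly horizontal cylinder about axis z0
    m=(abs(P[:,1]-y0)<tol)&(P[:,2]>z0-2)&(P[:,2]<z0+34);Q=P[m]
    if m.sum()<20: print('lying n',m.sum());return
    f=lambda a:np.hypot(Q[:,1]-a[0]-a[2]*(Q[:,0]-18),Q[:,2]-a[1]-a[3]*(Q[:,0]-18))-24.2
    a=least_squares(f,[y0,z0,0,0],loss='soft_l1',f_scale=2).x
    print('lying n',m.sum(),'y,z',a[:2].round(1),'yaw,pitch deg',np.degrees(a[2:]).round(1),'x range',np.percentile(Q[:,0],[2,98]).round(1))
if __name__=="__main__":
    P=pts();k=sys.argv[1];v=[float(t) for t in sys.argv[2:]]
    hang(P,*v) if k=='hang' else lying(P,*v)
E
python3 pile.py hang 50 -48.5 162; python3 pile.py lying -73 29 20;python3 pile.py lying 24 29 20
```

```text
hang n 250 centre [ 55. -49.] tilt deg x,y [-2.9 -0.6] at base [ 56.5 -48.7]
lying n 333 y,z [-72.6  28.7] yaw,pitch deg [ 2.3 -0.9] x range [-10.   54.9]
lying n 392 y,z [24.8 28.7] yaw,pitch deg [ 0.  -2.5] x range [-11.2  55.8]
```

>>> servo_tool --moves '[{"jaw": 0, "dx": -0.0066, "dy": -0.0045, "dz": -0.02, "roll": 0}, {"jaw": 0, "dx": 0, "dy": 0, "dz": -0.03, "roll": 0}, {"jaw": 0, "dx": 0, "dy": 0, "dz": -0.03, "roll": 0}, {"jaw": 0, "dx": 0, "dy": 0, "dz": -0.02, "roll": 0}, {"jaw": 0, "dx": 0, "dy": 0, "dz": -0.004, "roll": 0}, {"jaw": 0, "dx": 0, "dy": 0, "dz": -0.002, "roll": 0}, {"jaw": 0, "dx": 0, "dy": 0, "dz": -0.002, "roll": 0}, {"jaw": 0, "dx": 0, "dy": 0, "dz": 0, "roll": 0}, {"jaw": 0, "dx": 0, "dy": 0, "dz": 0, "roll": 0}, {"jaw": 0, "dx": 0, "dy": 0, "dz": 0, "roll": 0}]'

```text
t: 69.95
eef_pos: [0.6154, 0.3492, 0.1337]
ee_rot: [3.142, -0.002, 0.594]
force: [0.3, 0.1, 1.6]
width: 0.0178
gripper_force: 5.0
```

```bash
python3 pile.py hang 46 -48.5 56
```

```text
hang n 162 centre [ 47.5 -48.2] tilt deg x,y [-2.9 -0.4] at base [ 49.  -48.1]
```

>>> servo_tool --moves '[{"jaw": 0, "dx": -0.0066, "dy": -0.0045, "dz": 0, "roll": 0}, {"jaw": 0, "dx": -0.0066, "dy": -0.0045, "dz": -0.0015, "roll": 0}, {"jaw": 0, "dx": -0.0083, "dy": -0.0056, "dz": -0.003, "roll": 0}, {"jaw": 0, "dx": -0.0081, "dy": -0.0055, "dz": -0.004, "roll": 0}, {"jaw": 0, "dx": -0.0079, "dy": -0.0053, "dz": -0.005, "roll": 0}, {"jaw": 0, "dx": -0.0076, "dy": -0.0052, "dz": -0.006, "roll": 0}, {"jaw": 0, "dx": -0.0071, "dy": -0.0048, "dz": -0.007, "roll": 0}, {"jaw": 0, "dx": -0.0068, "dy": -0.0046, "dz": -0.0084, "roll": 0}, {"jaw": 0, "dx": 0, "dy": 0, "dz": 0, "roll": 0}, {"jaw": 0, "dx": 0, "dy": 0, "dz": 0, "roll": 0}]'

```text
t: 71.25
eef_pos: [0.5557, 0.3087, 0.098]
ee_rot: [-3.142, 0.0, 0.594]
force: [0.2, 0.7, 0.0]
width: 0.0179
gripper_force: 5.1
```

```bash
cat > side.py <<'E'
from pile import *
# side profile along the valley: upper envelope of blue in tray x, near y0
P=pts();y0=float(sys.argv[1]);z0=float(sys.argv[2]);Q=P[(abs(P[:,1]-y0)<10)&(P[:,2]>z0)]
for a in range(-60,80,10):
    m=(Q[:,0]>=a)&(Q[:,0]<a+10)
    if m.sum(): print(a+5,'z',Q[m,2].min().round(0),Q[m,2].max().round(0),m.sum())
E
python3 side.py -48.5 40; python3 pile.py hang 50 0 56 | tail -1
```

```text
5 z 119.0 127.0 32
15 z 112.0 123.0 40
25 z 105.0 116.0 19
35 z 98.0 108.0 43
45 z 92.0 104.0 37
55 z 40.0 88.0 26
hang n 116 centre [52.5 -8.8] tilt deg x,y [-46.5 -16. ] at base [76.9 -0.4]
```

>>> servo_tool --moves '[{"jaw": 0, "dx": -0.0058, "dy": -0.0039, "dz": -0.0095, "roll": 0}, {"jaw": 0, "dx": -0.0054, "dy": -0.0036, "dz": -0.0105, "roll": 0}, {"jaw": 0, "dx": -0.0038, "dy": -0.0026, "dz": -0.0115, "roll": 0}, {"jaw": 0, "dx": -0.002, "dy": -0.0014, "dz": -0.009, "roll": 0}, {"jaw": 0, "dx": 0, "dy": 0, "dz": -0.005, "roll": 0}, {"jaw": 0, "dx": 0, "dy": 0, "dz": 0, "roll": 0}, {"jaw": 0, "dx": 0, "dy": 0, "dz": 0, "roll": 0}, {"jaw": 0, "dx": 0, "dy": 0, "dz": 0, "roll": 0}, {"jaw": 0, "dx": 0, "dy": 0, "dz": 0, "roll": 0}, {"jaw": 0, "dx": 0, "dy": 0, "dz": 0, "roll": 0}]'

```text
t: 72.6
eef_pos: [0.5392, 0.2976, 0.0527]
ee_rot: [-3.141, -0.001, 0.594]
force: [0.7, -0.2, -0.9]
width: 0.0177
gripper_force: 5.0
```

```bash
python3 pile.py lying -48.5 70 22; python3 side.py -48.5 60
```

```text
lying n 444 y,z [-48.5  71.1] yaw,pitch deg [ 0.5 -5.8] x range [-22.5  42.3]
-25 z 95.0 100.0 17
-15 z 94.0 101.0 36
-5 z 94.0 98.0 15
5 z 93.0 97.0 14
15 z 91.0 99.0 40
25 z 92.0 98.0 32
35 z 61.0 95.0 5
45 z 60.0 96.0 46
```

>>> servo_tool --moves '[{"jaw": 0, "dx": 0.0025, "dy": 0.0017, "dz": 0, "roll": 0}, {"jaw": 0, "dx": 0.0025, "dy": 0.0017, "dz": 0, "roll": 0}, {"jaw": 0, "dx": 0.0025, "dy": 0.0017, "dz": 0, "roll": 0}, {"jaw": 0, "dx": 0.0024, "dy": 0.0016, "dz": -0.001, "roll": 0}, {"jaw": 0, "dx": 0, "dy": 0, "dz": -0.001, "roll": 0}, {"jaw": 0.32, "dx": 0, "dy": 0, "dz": 0, "roll": 0}, {"jaw": 0.32, "dx": 0, "dy": 0, "dz": 0, "roll": 0}, {"jaw": 0.32, "dx": 0, "dy": 0, "dz": 0, "roll": 0}, {"jaw": 0.32, "dx": 0, "dy": 0, "dz": 0.03, "roll": 0}, {"jaw": 0.32, "dx": 0, "dy": 0, "dz": 0.04, "roll": 0}]' --newtons 8

```text
t: 73.95
eef_pos: [0.5483, 0.3036, 0.1203]
ee_rot: [3.141, 0.002, 0.594]
force: [0.3, 0.6, -0.7]
width: 0.0281
gripper_force: 0.0
```

```bash
python3 pile.py lying -48.5 70 22; python3 pile.py lying 24 29 20; python3 pile.py lying 73 29 20; python3 cyl.py scene
```

```text
lying n 463 y,z [-48.2  70. ] yaw,pitch deg [-1.2 -1.7] x range [-15.6  51.1]
lying n 392 y,z [25.  28.7] yaw,pitch deg [ 0.6 -2.5] x range [-10.2  55.7]
lying n 355 y,z [73.5 28.7] yaw,pitch deg [ 2.1 -1.7] x range [-11.4  55.2]
scene seat 1 n 0
scene seat 2 n 142 off[testerx,y]mm [-0.2  0.6] slope deg x,y [2.6 1.4] upright fit [0.3 0.8] rms 1.33
scene seat 3 n 148 off[testerx,y]mm [-0.1  1.1] slope deg x,y [ 0.5 -0.4] upright fit [-0.   1.1] rms 1.47
scene seat 4 n 131 off[testerx,y]mm [-0.5  1.1] slope deg x,y [0.  0.3] upright fit [-0.5  1.2] rms 1.66
```

>>> servo_tool --moves '[{"jaw": 0.32, "dx": 0, "dy": 0, "dz": 0.045, "roll": 0}, {"jaw": 0.38, "dx": -0.002, "dy": -0.02, "dz": 0.05, "roll": 0}, {"jaw": 0.38, "dx": -0.0023, "dy": -0.045, "dz": 0, "roll": -10}, {"jaw": 0.38, "dx": -0.0023, "dy": -0.045, "dz": 0, "roll": -10}, {"jaw": 0.38, "dx": -0.0023, "dy": -0.045, "dz": 0, "roll": -10}, {"jaw": 0.38, "dx": -0.0023, "dy": -0.045, "dz": 0, "roll": -10}, {"jaw": 0.38, "dx": -0.0023, "dy": -0.045, "dz": 0, "roll": -10}, {"jaw": 0.38, "dx": -0.0023, "dy": -0.045, "dz": 0, "roll": -10}, {"jaw": 0.38, "dx": -0.0023, "dy": -0.045, "dz": 0, "roll": -10}, {"jaw": 0.38, "dx": -0.0023, "dy": -0.045, "dz": 0, "roll": -10}]'

```text
t: 75.4
eef_pos: [0.5277, -0.0773, 0.2145]
ee_rot: [3.14, 0.001, -0.808]
force: [-0.1, -0.3, 0.5]
width: 0.0333
gripper_force: 0.0
```

>>> servo_tool --moves '[{"jaw": 0.38, "dx": -0.0023, "dy": -0.045, "dz": 0, "roll": -10}, {"jaw": 0.38, "dx": -0.0023, "dy": -0.045, "dz": 0, "roll": -10}, {"jaw": 0.38, "dx": -0.0023, "dy": -0.045, "dz": 0, "roll": -10}, {"jaw": 0.38, "dx": -0.0023, "dy": -0.045, "dz": 0, "roll": -6.5}, {"jaw": 0.38, "dx": -0.0023, "dy": -0.03, "dz": 0, "roll": 0}, {"jaw": 0.38, "dx": -0.002, "dy": -0.0142, "dz": 0, "roll": 0}, {"jaw": 0.38, "dx": 0, "dy": 0, "dz": 0, "roll": 0}, {"jaw": 0.38, "dx": 0, "dy": 0, "dz": 0, "roll": 0}, {"jaw": 0.38, "dx": 0, "dy": 0, "dz": 0, "roll": 0}, {"jaw": 0.38, "dx": 0, "dy": 0, "dz": 0, "roll": 0}]'

```text
t: 76.65
eef_pos: [0.5152, -0.2994, 0.2157]
ee_rot: [-3.141, -0.0, -1.438]
force: [0.2, 0.6, 0.2]
width: 0.0331
gripper_force: 0.0
```

```bash
python3 cyl.py scene
```

```text
scene seat 1 n 0
scene seat 2 n 130 off[testerx,y]mm [-0.3  0.6] slope deg x,y [-0.2  0.1] upright fit [-0.3  0.6] rms 1.5
scene seat 3 n 143 off[testerx,y]mm [-0.2  0.7] slope deg x,y [-0.8  0. ] upright fit [-0.3  0.7] rms 1.56
scene seat 4 n 145 off[testerx,y]mm [-0.3  0.9] slope deg x,y [-1.3 -0.9] upright fit [-0.5  0.6] rms 1.63
```

>>> servo_tool --moves '[{"jaw": 0.38, "dx": 0, "dy": 0, "dz": -0.026, "roll": 0}, {"jaw": 0.38, "dx": 0, "dy": 0, "dz": -0.02, "roll": 0}, {"jaw": 0, "dx": 0, "dy": 0, "dz": 0, "roll": 0}, {"jaw": 0, "dx": 0, "dy": 0, "dz": 0, "roll": 0}, {"jaw": 0, "dx": 0, "dy": 0, "dz": 0, "roll": 0}, {"jaw": 0, "dx": 0, "dy": 0, "dz": 0, "roll": 0}, {"jaw": 0, "dx": 0, "dy": 0, "dz": 0, "roll": 0}, {"jaw": 0, "dx": 0, "dy": 0, "dz": 0.015, "roll": 0}, {"jaw": 0, "dx": 0, "dy": 0, "dz": 0.025, "roll": 0}, {"jaw": 0, "dx": 0, "dy": 0, "dz": 0.03, "roll": 0}]' --newtons 5

```text
t: 77.95
eef_pos: [0.5147, -0.3001, 0.2407]
ee_rot: [3.141, 0.0, -1.44]
force: [0.7, 1.0, -1.0]
width: 0.0176
gripper_force: 5.0
```

>>> servo_tool --moves '[{"jaw": 0, "dx": 0.0044, "dy": 0.02, "dz": 0, "roll": 9.7}, {"jaw": 0, "dx": 0.0044, "dy": 0.03, "dz": 0, "roll": 9.7}, {"jaw": 0, "dx": 0.0044, "dy": 0.044, "dz": 0, "roll": 9.7}, {"jaw": 0, "dx": 0.0044, "dy": 0.044, "dz": 0, "roll": 9.7}, {"jaw": 0, "dx": 0.0044, "dy": 0.044, "dz": 0, "roll": 9.7}, {"jaw": 0, "dx": 0.0044, "dy": 0.044, "dz": 0, "roll": 9.7}, {"jaw": 0, "dx": 0.0044, "dy": 0.044, "dz": 0, "roll": 9.7}, {"jaw": 0, "dx": 0.0044, "dy": 0.044, "dz": 0, "roll": 9.7}, {"jaw": 0, "dx": 0.0044, "dy": 0.044, "dz": 0, "roll": 9.7}, {"jaw": 0, "dx": 0.0044, "dy": 0.044, "dz": 0, "roll": 9.7}]'

```text
t: 79.2
eef_pos: [0.5591, 0.1034, 0.2406]
ee_rot: [-3.142, -0.001, 0.259]
force: [0.7, 0.2, -1.3]
width: 0.0177
gripper_force: 5.0
```

>>> servo_tool --moves '[{"jaw": 0, "dx": 0.0044, "dy": 0.044, "dz": 0, "roll": 9.7}, {"jaw": 0, "dx": 0.0044, "dy": 0.044, "dz": 0, "roll": 9.7}, {"jaw": 0, "dx": 0.0044, "dy": 0.044, "dz": 0, "roll": 0}, {"jaw": 0, "dx": 0.0044, "dy": 0.044, "dz": 0, "roll": 0}, {"jaw": 0, "dx": 0.0044, "dy": 0.044, "dz": 0, "roll": 0}, {"jaw": 0, "dx": 0.0044, "dy": 0.035, "dz": 0, "roll": 0}, {"jaw": 0, "dx": 0.004, "dy": 0.0324, "dz": 0, "roll": 0}, {"jaw": 0, "dx": 0, "dy": 0, "dz": 0, "roll": 0}, {"jaw": 0, "dx": 0, "dy": 0, "dz": 0, "roll": 0}, {"jaw": 0, "dx": 0, "dy": 0, "dz": 0, "roll": 0}]'

```text
t: 80.45
eef_pos: [0.5894, 0.3885, 0.2401]
ee_rot: [-3.142, -0.0, 0.591]
force: [-0.1, 0.7, -1.1]
width: 0.018
gripper_force: 5.0
```

```bash
python3 pile.py hang 45 0 162
```

```text
hang n 233 centre [47.4 -0.6] tilt deg x,y [-2.6  0.4] at base [48.8 -0.8]
```

>>> servo_tool --moves '[{"jaw": 0, "dx": 0, "dy": 0.0005, "dz": -0.02, "roll": 0}, {"jaw": 0, "dx": 0, "dy": 0, "dz": -0.03, "roll": 0}, {"jaw": 0, "dx": 0, "dy": 0, "dz": -0.03, "roll": 0}, {"jaw": 0, "dx": 0, "dy": 0, "dz": -0.02, "roll": 0}, {"jaw": 0, "dx": 0, "dy": 0, "dz": -0.004, "roll": 0}, {"jaw": 0, "dx": 0, "dy": 0, "dz": -0.002, "roll": 0}, {"jaw": 0, "dx": 0, "dy": 0, "dz": -0.001, "roll": 0}, {"jaw": 0, "dx": 0, "dy": 0, "dz": 0, "roll": 0}, {"jaw": 0, "dx": 0, "dy": 0, "dz": 0, "roll": 0}, {"jaw": 0, "dx": 0, "dy": 0, "dz": 0, "roll": 0}]'

```text
t: 81.75
eef_pos: [0.5894, 0.3898, 0.1327]
ee_rot: [-3.142, -0.0, 0.592]
force: [-0.6, 0.5, -1.0]
width: 0.0179
gripper_force: 5.0
```

>>> servo_tool --moves '[{"jaw": 0, "dx": -0.0066, "dy": -0.0045, "dz": 0, "roll": 0}, {"jaw": 0, "dx": -0.0066, "dy": -0.0045, "dz": -0.0015, "roll": 0}, {"jaw": 0, "dx": -0.0083, "dy": -0.0056, "dz": -0.003, "roll": 0}, {"jaw": 0, "dx": -0.0081, "dy": -0.0055, "dz": -0.004, "roll": 0}, {"jaw": 0, "dx": -0.0079, "dy": -0.0053, "dz": -0.005, "roll": 0}, {"jaw": 0, "dx": -0.0076, "dy": -0.0052, "dz": -0.006, "roll": 0}, {"jaw": 0, "dx": -0.0071, "dy": -0.0048, "dz": -0.007, "roll": 0}, {"jaw": 0, "dx": -0.0068, "dy": -0.0046, "dz": -0.0084, "roll": 0}, {"jaw": 0, "dx": 0, "dy": 0, "dz": 0, "roll": 0}, {"jaw": 0, "dx": 0, "dy": 0, "dz": 0, "roll": 0}]'

```text
t: 83.0
eef_pos: [0.5292, 0.3492, 0.0996]
ee_rot: [-3.141, -0.001, 0.592]
force: [-5.1, -2.0, 6.4]
width: 0.0177
gripper_force: 8.9
```

```bash
python3 side.py 0 40; python3 pile.py lying -48.5 70 22
```

```text
-5 z 113.0 121.0 23
5 z 109.0 120.0 39
15 z 106.0 114.0 16
25 z 99.0 107.0 23
35 z 42.0 104.0 50
45 z 96.0 98.0 7
55 z 42.0 92.0 30
lying n 476 y,z [-48.8  70.6] yaw,pitch deg [ 0.4 -1.5] x range [-14.4  51.4]
```

>>> servo_tool --moves '[{"jaw": 0, "dx": -0.0066, "dy": -0.0045, "dz": -0.007, "roll": 0}, {"jaw": 0, "dx": -0.0058, "dy": -0.0039, "dz": -0.01, "roll": 0}, {"jaw": 0, "dx": -0.0042, "dy": -0.0028, "dz": -0.0115, "roll": 0}, {"jaw": 0, "dx": -0.002, "dy": -0.0014, "dz": -0.01, "roll": 0}, {"jaw": 0, "dx": 0, "dy": 0, "dz": -0.006, "roll": 0}, {"jaw": 0, "dx": 0, "dy": 0, "dz": 0, "roll": 0}, {"jaw": 0, "dx": 0, "dy": 0, "dz": 0, "roll": 0}, {"jaw": 0, "dx": 0, "dy": 0, "dz": 0, "roll": 0}, {"jaw": 0, "dx": 0, "dy": 0, "dz": 0, "roll": 0}, {"jaw": 0, "dx": 0, "dy": 0, "dz": 0, "roll": 0}]'

```text
t: 84.35
eef_pos: [0.5085, 0.3344, 0.0524]
ee_rot: [3.14, 0.007, 0.592]
force: [-15.3, -5.5, 15.6]
width: 0.0181
gripper_force: 10.3
```

```bash
python3 pile.py lying 0 70 22; python3 side.py 0 60;python3 pile.py lying -48.5 70 22
```

```text
lying n 426 y,z [-0.3 75. ] yaw,pitch deg [-1.2  8. ] x range [-33.6  31.3]
-35 z 88.0 93.0 15
-25 z 88.0 93.0 12
-15 z 90.0 94.0 13
-5 z 91.0 100.0 30
5 z 95.0 101.0 34
25 z 71.0 104.0 63
35 z 60.0 79.0 34
lying n 472 y,z [-49.  70.] yaw,pitch deg [ 0.5 -1.4] x range [-16.   51.4]
```

>>> servo_tool --moves '[{"jaw": 0.32, "dx": 0, "dy": 0, "dz": 0.002, "roll": 0}, {"jaw": 0.32, "dx": 0, "dy": 0, "dz": 0.001, "roll": 0}, {"jaw": 0.32, "dx": 0, "dy": 0, "dz": 0, "roll": 0}, {"jaw": 0.32, "dx": -0.003, "dy": -0.002, "dz": 0, "roll": 0}, {"jaw": 0.32, "dx": -0.004, "dy": -0.0028, "dz": 0, "roll": 0}, {"jaw": 0.32, "dx": -0.004, "dy": -0.0028, "dz": 0, "roll": 0}, {"jaw": 0.32, "dx": 0, "dy": 0, "dz": 0, "roll": 0}, {"jaw": 0.32, "dx": 0, "dy": 0, "dz": 0, "roll": 0}, {"jaw": 0.32, "dx": 0, "dy": 0, "dz": 0, "roll": 0}, {"jaw": 0.32, "dx": 0, "dy": 0, "dz": 0, "roll": 0}]'

```text
t: 85.75
eef_pos: [0.5008, 0.3296, 0.056]
ee_rot: [3.142, -0.0, 0.592]
force: [-0.2, -0.1, -0.4]
width: 0.0279
gripper_force: 0.0
```

```bash
python3 pile.py lying 0 70 22; python3 side.py 0 60;python3 pile.py lying -48.5 70 22; python3 pile.py lying 73 29 20; python3 pile.py lying -73 29 14;python3 pile.py lying 24 29 14
```

```text
lying n 451 y,z [ 0.3 69.6] yaw,pitch deg [-0.7 -1.3] x range [-32.4  34.6]
-35 z 91.0 96.0 16
-25 z 90.0 96.0 40
-15 z 90.0 95.0 17
-5 z 92.0 96.0 15
5 z 92.0 97.0 34
15 z 92.0 97.0 33
35 z 61.0 96.0 71
lying n 487 y,z [-48.9  70.3] yaw,pitch deg [ 0.9 -1.5] x range [-16.1  51.4]
lying n 379 y,z [73.5 28.9] yaw,pitch deg [ 1.6 -1.8] x range [-10.5  55.1]
lying n 187 y,z [-72.7  29.2] yaw,pitch deg [-12.3  -4.1] x range [-11.   55.2]
lying n 151 y,z [18.5 33.6] yaw,pitch deg [ 13. -14.] x range [-4.4 56.3]
```

>>> servo_tool --moves '[{"jaw": 0.32, "dx": -0.002, "dy": -0.0015, "dz": -0.005, "roll": 0}, {"jaw": 0, "dx": 0, "dy": 0, "dz": 0, "roll": 0}, {"jaw": 0, "dx": 0, "dy": 0, "dz": 0, "roll": 0}, {"jaw": 0, "dx": 0, "dy": 0, "dz": 0, "roll": 0}, {"jaw": 0, "dx": 0.0028, "dy": 0.0019, "dz": 0, "roll": 0}, {"jaw": 0, "dx": 0.0028, "dy": 0.0019, "dz": 0, "roll": 0}, {"jaw": 0, "dx": 0.0028, "dy": 0.0019, "dz": 0, "roll": 0}, {"jaw": 0, "dx": 0.0028, "dy": 0.0019, "dz": 0, "roll": 0}, {"jaw": 0, "dx": 0.0028, "dy": 0.0019, "dz": 0, "roll": 0}, {"jaw": 0, "dx": 0.0028, "dy": 0.0019, "dz": 0, "roll": 0}]' --newtons 10

```text
t: 87.3
eef_pos: [0.5158, 0.3396, 0.0511]
ee_rot: [3.142, 0.0, 0.592]
force: [0.2, -0.9, 0.6]
width: 0.0178
gripper_force: 10.0
```

>>> servo_tool --moves '[{"jaw": 0, "dx": 0, "dy": 0, "dz": 0, "roll": 0}, {"jaw": 0.32, "dx": 0, "dy": 0, "dz": 0, "roll": 0}, {"jaw": 0.32, "dx": 0, "dy": 0, "dz": 0, "roll": 0}, {"jaw": 0.32, "dx": 0, "dy": 0, "dz": 0, "roll": 0}, {"jaw": 0.32, "dx": 0, "dy": 0, "dz": 0.03, "roll": 0}, {"jaw": 0.32, "dx": 0, "dy": 0, "dz": 0.04, "roll": 0}, {"jaw": 0.32, "dx": 0, "dy": 0, "dz": 0.045, "roll": 0}, {"jaw": 0.38, "dx": 0, "dy": 0, "dz": 0.04, "roll": 0}, {"jaw": 0.38, "dx": 0, "dy": 0, "dz": 0.008, "roll": 0}, {"jaw": 0.38, "dx": 0, "dy": 0, "dz": 0, "roll": 0}]'

```text
t: 88.55
eef_pos: [0.5155, 0.3396, 0.2144]
ee_rot: [-3.141, -0.001, 0.592]
force: [-1.2, 0.1, -1.4]
width: 0.0334
gripper_force: 0.0
```

```bash
python3 pile.py lying 0 70 22; python3 pile.py lying -48.5 70 22; python3 pile.py lying 73 29 20; python3 cyl.py scene
```

```text
lying n 499 y,z [ 0.5 70.3] yaw,pitch deg [-0.8 -2.1] x range [-11.6  56. ]
lying n 449 y,z [-48.7  70.2] yaw,pitch deg [ 1.3 -1.8] x range [-15.4  51.2]
lying n 364 y,z [72.9 28.6] yaw,pitch deg [ 0.4 -2. ] x range [-10.7  55.2]
scene seat 1 n 0
scene seat 2 n 0
scene seat 3 n 147 off[testerx,y]mm [-0.7  0.1] slope deg x,y [0.1 0.1] upright fit [-0.7  0.1] rms 1.53
scene seat 4 n 139 off[testerx,y]mm [-0.4  0.4] slope deg x,y [-0.1  0.9] upright fit [-0.4  0.5] rms 1.72
```

>>> servo_tool --moves '[{"jaw": 0.38, "dx": -0.0049, "dy": -0.02, "dz": 0, "roll": -10}, {"jaw": 0.38, "dx": -0.0049, "dy": -0.045, "dz": 0, "roll": -10}, {"jaw": 0.38, "dx": -0.0049, "dy": -0.045, "dz": 0, "roll": -10}, {"jaw": 0.38, "dx": -0.0049, "dy": -0.045, "dz": 0, "roll": -10}, {"jaw": 0.38, "dx": -0.0049, "dy": -0.045, "dz": 0, "roll": -10}, {"jaw": 0.38, "dx": -0.0049, "dy": -0.045, "dz": 0, "roll": -10}, {"jaw": 0.38, "dx": -0.0049, "dy": -0.045, "dz": 0, "roll": -10}, {"jaw": 0.38, "dx": -0.0049, "dy": -0.045, "dz": 0, "roll": -10}, {"jaw": 0.38, "dx": -0.0049, "dy": -0.045, "dz": 0, "roll": -10}, {"jaw": 0.38, "dx": -0.0049, "dy": -0.045, "dz": 0, "roll": -10}]'

```text
t: 90.0
eef_pos: [0.4659, -0.0869, 0.2134]
ee_rot: [3.14, 0.0, -1.159]
force: [1.5, 0.3, 0.2]
width: 0.0335
gripper_force: 0.0
```

>>> servo_tool --moves '[{"jaw": 0.38, "dx": -0.0049, "dy": -0.045, "dz": 0, "roll": -10}, {"jaw": 0.38, "dx": -0.0049, "dy": -0.045, "dz": 0, "roll": -6.4}, {"jaw": 0.38, "dx": -0.0049, "dy": -0.045, "dz": 0, "roll": 0}, {"jaw": 0.38, "dx": -0.0049, "dy": -0.045, "dz": 0, "roll": 0}, {"jaw": 0.38, "dx": -0.0049, "dy": -0.045, "dz": 0, "roll": 0}, {"jaw": 0.38, "dx": 0, "dy": 0, "dz": 0, "roll": 0}, {"jaw": 0.38, "dx": 0, "dy": 0, "dz": 0, "roll": 0}, {"jaw": 0.38, "dx": 0, "dy": 0, "dz": 0, "roll": 0}, {"jaw": 0.38, "dx": 0, "dy": 0, "dz": 0, "roll": 0}, {"jaw": 0.38, "dx": 0, "dy": 0, "dz": 0, "roll": 0}]'

```text
t: 91.25
eef_pos: [0.4423, -0.3099, 0.2142]
ee_rot: [-3.141, -0.0, -1.438]
force: [0.7, -0.1, 0.3]
width: 0.0331
gripper_force: 0.0
```

```bash
python3 cyl.py scene|tail -2
```

```text
scene seat 3 n 152 off[testerx,y]mm [-0.6  0.6] slope deg x,y [-0.2 -0.5] upright fit [-0.7  0.5] rms 1.49
scene seat 4 n 131 off[testerx,y]mm [0.1 1.6] slope deg x,y [-0.9 -3.2] upright fit [-0.2  0.8] rms 1.48
```

>>> servo_tool --moves '[{"jaw": 0.38, "dx": 0, "dy": 0, "dz": -0.024, "roll": 0}, {"jaw": 0.38, "dx": 0, "dy": 0, "dz": -0.02, "roll": 0}, {"jaw": 0, "dx": 0, "dy": 0, "dz": 0, "roll": 0}, {"jaw": 0, "dx": 0, "dy": 0, "dz": 0, "roll": 0}, {"jaw": 0, "dx": 0, "dy": 0, "dz": 0, "roll": 0}, {"jaw": 0, "dx": 0, "dy": 0, "dz": 0, "roll": 0}, {"jaw": 0, "dx": 0, "dy": 0, "dz": 0, "roll": 0}, {"jaw": 0, "dx": 0, "dy": 0, "dz": 0.015, "roll": 0}, {"jaw": 0, "dx": 0, "dy": 0, "dz": 0.025, "roll": 0}, {"jaw": 0, "dx": 0, "dy": 0, "dz": 0.03, "roll": 0}]' --newtons 5

```text
t: 92.55
eef_pos: [0.4417, -0.3104, 0.2411]
ee_rot: [3.141, 0.0, -1.44]
force: [1.0, -0.6, -2.3]
width: 0.0178
gripper_force: 5.0
```

>>> servo_tool --moves '[{"jaw": 0, "dx": 0.0067, "dy": 0.02, "dz": 0, "roll": 9.7}, {"jaw": 0, "dx": 0.0067, "dy": 0.03, "dz": 0, "roll": 9.7}, {"jaw": 0, "dx": 0.0067, "dy": 0.044, "dz": 0, "roll": 9.7}, {"jaw": 0, "dx": 0.0067, "dy": 0.044, "dz": 0, "roll": 9.7}, {"jaw": 0, "dx": 0.0067, "dy": 0.044, "dz": 0, "roll": 9.7}, {"jaw": 0, "dx": 0.0067, "dy": 0.044, "dz": 0, "roll": 9.7}, {"jaw": 0, "dx": 0.0067, "dy": 0.044, "dz": 0, "roll": 9.7}, {"jaw": 0, "dx": 0.0067, "dy": 0.044, "dz": 0, "roll": 9.7}, {"jaw": 0, "dx": 0.0067, "dy": 0.044, "dz": 0, "roll": 9.7}, {"jaw": 0, "dx": 0.0067, "dy": 0.044, "dz": 0, "roll": 9.7}]'

```text
t: 93.8
eef_pos: [0.5091, 0.093, 0.241]
ee_rot: [-3.141, -0.001, 0.259]
force: [1.5, -0.3, -2.1]
width: 0.0179
gripper_force: 5.0
```

>>> servo_tool --moves '[{"jaw": 0, "dx": 0.0067, "dy": 0.044, "dz": 0, "roll": 9.7}, {"jaw": 0, "dx": 0.0067, "dy": 0.044, "dz": 0, "roll": 9.7}, {"jaw": 0, "dx": 0.0067, "dy": 0.044, "dz": 0, "roll": 0}, {"jaw": 0, "dx": 0.0067, "dy": 0.044, "dz": 0, "roll": 0}, {"jaw": 0, "dx": 0.0067, "dy": 0.044, "dz": 0, "roll": 0}, {"jaw": 0, "dx": 0.0067, "dy": 0.044, "dz": 0, "roll": 0}, {"jaw": 0, "dx": 0.0067, "dy": 0.044, "dz": 0, "roll": 0}, {"jaw": 0, "dx": 0.0063, "dy": 0.0305, "dz": 0, "roll": 0}, {"jaw": 0, "dx": 0, "dy": 0, "dz": 0, "roll": 0}, {"jaw": 0, "dx": 0, "dy": 0, "dz": 0, "roll": 0}]'

```text
t: 95.05
eef_pos: [0.5621, 0.4296, 0.2401]
ee_rot: [3.141, 0.001, 0.592]
force: [0.7, -0.5, -2.3]
width: 0.0181
gripper_force: 5.0
```

```bash
python3 pile.py hang 45 48.5 162
```

```text
hang n 276 centre [50.9 47.7] tilt deg x,y [-5.5  0.8] at base [53.7 47.3]
```

>>> servo_tool --moves '[{"jaw": 0, "dx": -0.0037, "dy": -0.0016, "dz": -0.02, "roll": 0}, {"jaw": 0, "dx": 0, "dy": 0, "dz": -0.03, "roll": 0}, {"jaw": 0, "dx": 0, "dy": 0, "dz": -0.03, "roll": 0}, {"jaw": 0, "dx": 0, "dy": 0, "dz": -0.02, "roll": 0}, {"jaw": 0, "dx": 0, "dy": 0, "dz": -0.003, "roll": 0}, {"jaw": 0, "dx": 0, "dy": 0, "dz": -0.002, "roll": 0}, {"jaw": 0, "dx": 0, "dy": 0, "dz": -0.001, "roll": 0}, {"jaw": 0, "dx": 0, "dy": 0, "dz": 0, "roll": 0}, {"jaw": 0, "dx": 0, "dy": 0, "dz": 0, "roll": 0}, {"jaw": 0, "dx": 0, "dy": 0, "dz": 0, "roll": 0}]'

```text
t: 96.35
eef_pos: [0.5586, 0.4285, 0.1343]
ee_rot: [-3.142, -0.0, 0.592]
force: [0.2, -0.3, -2.4]
width: 0.0181
gripper_force: 5.0
```

>>> servo_tool --moves '[{"jaw": 0, "dx": -0.0066, "dy": -0.0045, "dz": 0, "roll": 0}, {"jaw": 0, "dx": -0.0066, "dy": -0.0045, "dz": 0, "roll": 0}, {"jaw": 0, "dx": -0.0083, "dy": -0.0056, "dz": -0.002, "roll": 0}, {"jaw": 0, "dx": -0.0081, "dy": -0.0055, "dz": -0.004, "roll": 0}, {"jaw": 0, "dx": -0.0079, "dy": -0.0053, "dz": -0.005, "roll": 0}, {"jaw": 0, "dx": -0.0076, "dy": -0.0052, "dz": -0.006, "roll": 0}, {"jaw": 0, "dx": -0.0071, "dy": -0.0048, "dz": -0.007, "roll": 0}, {"jaw": 0, "dx": -0.0068, "dy": -0.0046, "dz": -0.0085, "roll": 0}, {"jaw": 0, "dx": 0, "dy": 0, "dz": 0, "roll": 0}, {"jaw": 0, "dx": 0, "dy": 0, "dz": 0, "roll": 0}]'

```text
t: 97.6
eef_pos: [0.4979, 0.3865, 0.11]
ee_rot: [3.141, -0.001, 0.594]
force: [-30.0, -16.5, 59.2]
width: 0.0178
gripper_force: 37.7
```

```bash
python3 side.py 48.5 40; python3 pile.py lying 0 70 22
```

```text
-5 z 118.0 128.0 42
5 z 109.0 123.0 38
15 z 101.0 112.0 19
25 z 41.0 105.0 51
35 z 40.0 96.0 31
45 z 79.0 85.0 15
55 z 41.0 48.0 9
lying n 491 y,z [-0.5 70.8] yaw,pitch deg [-0.1 -2.4] x range [-12.3  56.2]
```

>>> servo_tool --moves '[{"jaw": 0, "dx": -0.0015, "dy": -0.001, "dz": 0.005, "roll": 0}, {"jaw": 0, "dx": -0.0015, "dy": -0.001, "dz": 0.005, "roll": 0}, {"jaw": 0, "dx": 0, "dy": 0, "dz": 0, "roll": 0}, {"jaw": 0, "dx": 0, "dy": 0, "dz": 0, "roll": 0}, {"jaw": 0, "dx": 0, "dy": 0, "dz": 0, "roll": 0}, {"jaw": 0, "dx": 0, "dy": 0, "dz": 0, "roll": 0}, {"jaw": 0, "dx": 0, "dy": 0, "dz": 0, "roll": 0}, {"jaw": 0, "dx": 0, "dy": 0, "dz": 0, "roll": 0}, {"jaw": 0, "dx": 0, "dy": 0, "dz": 0, "roll": 0}, {"jaw": 0, "dx": 0, "dy": 0, "dz": 0, "roll": 0}]'

```text
t: 98.95
eef_pos: [0.496, 0.3857, 0.112]
ee_rot: [3.141, 0.002, 0.592]
force: [-5.6, -3.1, 11.9]
width: 0.0177
gripper_force: 8.0
```

```bash
python3 side.py 48.5 40; python3 pile.py lying 0 70 22; python3 pile.py lying 73 29 20;python3 - <<'E'
from h import *
p,d=grab_frame("scene");w,_=grab_frame("top")
cv2.imwrite("pics/c1.png",np.hstack([cv2.resize(p[210:340,270:430,::-1],(400,325)),cv2.resize(w[120:250,70:230,::-1],(400,325))]))
E
```

```text
-5 z 117.0 128.0 37
5 z 109.0 123.0 32
15 z 101.0 112.0 27
25 z 40.0 105.0 49
35 z 40.0 94.0 30
45 z 79.0 84.0 6
55 z 41.0 49.0 12
lying n 487 y,z [ 0.3 70.2] yaw,pitch deg [-1.3 -2.4] x range [-12.3  56.3]
lying n 204 y,z [69.8 32.1] yaw,pitch deg [  8.9 -10.7] x range [-2.  55.1]
```

View pics/c1.png

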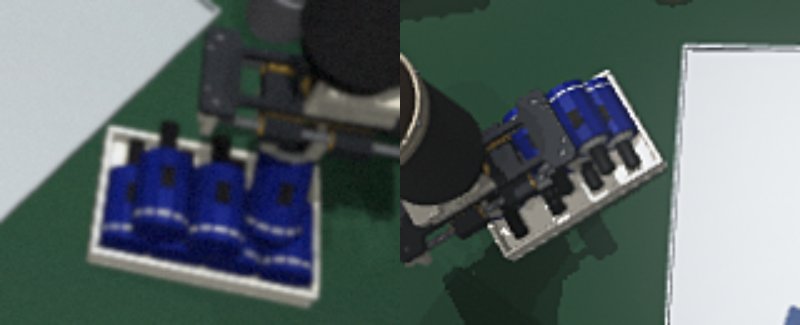

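The picture shows unit C tilted in its gap at (280,195), left view, wedged against its neighbour at (215,200). I'm easing it up, shifting it slightly away from the neighbour and continuing in small steps.

>>> servo_tool --moves '[{"jaw": 0, "dx": -0.0006, "dy": 0.0009, "dz": 0.003, "roll": 0}, {"jaw": 0, "dx": -0.0006, "dy": 0.0009, "dz": 0, "roll": 0}, {"jaw": 0, "dx": -0.005, "dy": -0.0034, "dz": -0.004, "roll": 0}, {"jaw": 0, "dx": -0.005, "dy": -0.0034, "dz": -0.005, "roll": 0}, {"jaw": 0, "dx": -0.0045, "dy": -0.003, "dz": -0.006, "roll": 0}, {"jaw": 0, "dx": 0, "dy": 0, "dz": 0, "roll": 0}, {"jaw": 0, "dx": 0, "dy": 0, "dz": 0, "roll": 0}, {"jaw": 0, "dx": 0, "dy": 0, "dz": 0, "roll": 0}, {"jaw": 0, "dx": 0, "dy": 0, "dz": 0, "roll": 0}, {"jaw": 0, "dx": 0, "dy": 0, "dz": 0, "roll": 0}]' --newtons 4

```text
t: 100.45
eef_pos: [0.4809, 0.3784, 0.0996]
ee_rot: [-3.142, 0.0, 0.592]
force: [-0.1, -2.0, 0.3]
width: 0.0183
gripper_force: 4.2
```

```bash
python3 side.py 48.5 55; python3 pile.py lying 0 70 22
```

```text
-25 z 115.0 124.0 31
-15 z 108.0 121.0 37
-5 z 105.0 111.0 13
5 z 99.0 107.0 33
15 z 94.0 103.0 42
25 z 88.0 90.0 5
35 z 86.0 92.0 12
lying n 476 y,z [ 0.3 70.3] yaw,pitch deg [ 0.5 -2.3] x range [-12.3  56.1]
```

>>> servo_tool --moves '[{"jaw": 0, "dx": -0.0035, "dy": -0.0024, "dz": -0.008, "roll": 0}, {"jaw": 0, "dx": -0.0035, "dy": -0.0024, "dz": -0.009, "roll": 0}, {"jaw": 0, "dx": -0.0025, "dy": -0.0017, "dz": -0.01, "roll": 0}, {"jaw": 0, "dx": -0.0015, "dy": -0.001, "dz": -0.01, "roll": 0}, {"jaw": 0, "dx": -0.001, "dy": -0.0007, "dz": -0.007, "roll": 0}, {"jaw": 0, "dx": 0, "dy": 0, "dz": 0, "roll": 0}, {"jaw": 0, "dx": 0, "dy": 0, "dz": 0, "roll": 0}, {"jaw": 0, "dx": 0, "dy": 0, "dz": 0, "roll": 0}, {"jaw": 0, "dx": 0, "dy": 0, "dz": 0, "roll": 0}, {"jaw": 0, "dx": 0, "dy": 0, "dz": 0, "roll": 0}]'

```text
t: 101.8
eef_pos: [0.4678, 0.3683, 0.0546]
ee_rot: [3.14, 0.004, 0.591]
force: [-3.7, -6.0, 4.2]
width: 0.0179
gripper_force: 5.7
```

```bash
python3 pile.py lying 48.5 70 22; python3 pile.py lying 0 70 22; python3 pile.py lying 73 29 15
```

```text
lying n 406 y,z [44.7 72.2] yaw,pitch deg [-6.6  3.7] x range [-48.   16.2]
lying n 530 y,z [ 0.1 70.3] yaw,pitch deg [-0.2 -2.8] x range [-12.4  55.9]
lying n 233 y,z [73.5 30.8] yaw,pitch deg [15.3 -6.5] x range [-5.  55.2]
```

>>> servo_tool --moves '[{"jaw": 0, "dx": 0, "dy": 0, "dz": 0.002, "roll": 0}, {"jaw": 0, "dx": 0, "dy": 0, "dz": 0, "roll": 0}, {"jaw": 0, "dx": 0.0026, "dy": 0.0017, "dz": 0, "roll": 0}, {"jaw": 0, "dx": 0.0026, "dy": 0.0017, "dz": 0, "roll": 0}, {"jaw": 0, "dx": 0.0026, "dy": 0.0017, "dz": 0, "roll": 0}, {"jaw": 0, "dx": 0.0026, "dy": 0.0017, "dz": 0, "roll": 0}, {"jaw": 0, "dx": 0.0026, "dy": 0.0017, "dz": 0, "roll": 0}, {"jaw": 0, "dx": 0.0026, "dy": 0.0017, "dz": 0, "roll": 0}, {"jaw": 0, "dx": 0, "dy": 0, "dz": 0, "roll": 0}, {"jaw": 0, "dx": 0, "dy": 0, "dz": 0, "roll": 0}]' --newtons 10

```text
t: 103.2
eef_pos: [0.4841, 0.3791, 0.0577]
ee_rot: [3.14, 0.002, 0.592]
force: [-3.5, -7.6, 6.6]
width: 0.0173
gripper_force: 10.9
```

```bash
python3 pile.py lying 48.5 70 22; python3 pile.py lying 0 70 22; python3 pile.py lying 73 29 15
```

```text
lying n 454 y,z [50.1 73.2] yaw,pitch deg [0.8 3.2] x range [-27.8  36. ]
lying n 503 y,z [-0.  70.3] yaw,pitch deg [-0.9 -1.8] x range [-13.2  56.1]
lying n 131 y,z [66.9 36. ] yaw,pitch deg [ 15.3 -22.1] x range [-6.1 55.9]
```

>>> servo_tool --moves '[{"jaw": 0.32, "dx": 0, "dy": 0, "dz": 0, "roll": 0}, {"jaw": 0.32, "dx": 0, "dy": 0, "dz": 0, "roll": 0}, {"jaw": 0.32, "dx": 0, "dy": 0, "dz": 0, "roll": 0}, {"jaw": 0.32, "dx": -0.004, "dy": -0.0027, "dz": 0, "roll": 0}, {"jaw": 0.32, "dx": -0.004, "dy": -0.0027, "dz": -0.002, "roll": 0}, {"jaw": 0.32, "dx": 0, "dy": 0, "dz": -0.002, "roll": 0}, {"jaw": 0.32, "dx": 0, "dy": 0, "dz": -0.0015, "roll": 0}, {"jaw": 0.32, "dx": 0, "dy": 0, "dz": 0, "roll": 0}, {"jaw": 0.32, "dx": 0, "dy": 0, "dz": 0, "roll": 0}, {"jaw": 0.32, "dx": 0, "dy": 0, "dz": 0, "roll": 0}]'

```text
t: 104.6
eef_pos: [0.4765, 0.375, 0.0521]
ee_rot: [-3.142, -0.0, 0.592]
force: [0.6, 0.5, 0.6]
width: 0.028
gripper_force: 0.0
```

```bash
python3 pile.py lying 48.5 70 22; python3 pile.py lying 0 70 22; python3 pile.py lying 73 29 15
```

```text
lying n 469 y,z [49.4 70.1] yaw,pitch deg [-1.8 -3.2] x range [-29.7  38.4]
lying n 518 y,z [ 0.3 70.2] yaw,pitch deg [-1.5 -2.1] x range [-13.1  56.2]
lying n 151 y,z [65.8 37.4] yaw,pitch deg [ 15.4 -21.1] x range [-6.  56.2]
```

>>> servo_tool --moves '[{"jaw": 0.32, "dx": 0.0008, "dy": -0.0012, "dz": 0, "roll": 0}, {"jaw": 0, "dx": 0, "dy": 0, "dz": 0, "roll": 0}, {"jaw": 0, "dx": 0, "dy": 0, "dz": 0, "roll": 0}, {"jaw": 0, "dx": 0, "dy": 0, "dz": 0, "roll": 0}, {"jaw": 0, "dx": 0.0025, "dy": 0.0017, "dz": 0, "roll": 0}, {"jaw": 0, "dx": 0.0025, "dy": 0.0017, "dz": 0, "roll": 0}, {"jaw": 0, "dx": 0.0025, "dy": 0.0017, "dz": 0, "roll": 0}, {"jaw": 0, "dx": 0.0025, "dy": 0.0017, "dz": 0, "roll": 0}, {"jaw": 0, "dx": 0.0025, "dy": 0.0017, "dz": 0, "roll": 0}, {"jaw": 0, "dx": 0.0025, "dy": 0.0017, "dz": 0, "roll": 0}]'

```text
t: 106.0
eef_pos: [0.4924, 0.384, 0.052]
ee_rot: [3.141, 0.0, 0.592]
force: [-1.6, -2.2, 1.2]
width: 0.0174
gripper_force: 10.0
```

>>> servo_tool --moves '[{"jaw": 0, "dx": 0, "dy": 0, "dz": 0, "roll": 0}, {"jaw": 0.32, "dx": 0, "dy": 0, "dz": 0, "roll": 0}, {"jaw": 0.32, "dx": 0, "dy": 0, "dz": 0, "roll": 0}, {"jaw": 0.32, "dx": 0, "dy": 0, "dz": 0, "roll": 0}, {"jaw": 0.32, "dx": 0, "dy": 0, "dz": 0.03, "roll": 0}, {"jaw": 0.32, "dx": 0, "dy": 0, "dz": 0.04, "roll": 0}, {"jaw": 0.32, "dx": 0, "dy": 0, "dz": 0.045, "roll": 0}, {"jaw": 0.38, "dx": 0, "dy": 0, "dz": 0.04, "roll": 0}, {"jaw": 0.38, "dx": 0, "dy": 0, "dz": 0.008, "roll": 0}, {"jaw": 0.38, "dx": 0, "dy": 0, "dz": 0, "roll": 0}]'

```text
t: 107.25
eef_pos: [0.4922, 0.3842, 0.2154]
ee_rot: [-3.141, -0.001, 0.592]
force: [0.2, -0.2, 0.1]
width: 0.0332
gripper_force: 0.0
```

```bash
for y in 48.5 0 -48.5; do python3 pile.py lying $y 70 22; done; python3 pile.py lying 73 29 20; python3 cyl.py scene|tail -1
```

```text
lying n 468 y,z [49.4 70.8] yaw,pitch deg [-2.2 -2.9] x range [-11.1  56.3]
lying n 485 y,z [ 0.1 70.4] yaw,pitch deg [-1.8 -2.9] x range [-10.9  56.2]
lying n 476 y,z [-49.4  70.3] yaw,pitch deg [-1.4 -0.5] x range [-15.6  51.3]
lying n 137 y,z [68.5 33.8] yaw,pitch deg [ 12.5 -12.9] x range [-4.9 56.3]
scene seat 4 n 130 off[testerx,y]mm [-1.1  0.4] slope deg x,y [ 2.1 -0.3] upright fit [-0.6  0.4] rms 1.47
```

>>> servo_tool --moves '[{"jaw": 0.38, "dx": -0.0076, "dy": -0.044, "dz": 0, "roll": -9.7}, {"jaw": 0.38, "dx": -0.0076, "dy": -0.044, "dz": 0, "roll": -9.7}, {"jaw": 0.38, "dx": -0.0076, "dy": -0.044, "dz": 0, "roll": -9.7}, {"jaw": 0.38, "dx": -0.0076, "dy": -0.044, "dz": 0, "roll": -9.7}, {"jaw": 0.38, "dx": -0.0076, "dy": -0.044, "dz": 0, "roll": -9.7}, {"jaw": 0.38, "dx": -0.0076, "dy": -0.044, "dz": 0, "roll": -9.7}, {"jaw": 0.38, "dx": -0.0076, "dy": -0.044, "dz": 0, "roll": -9.7}, {"jaw": 0.38, "dx": -0.0076, "dy": -0.044, "dz": 0, "roll": -9.7}, {"jaw": 0.38, "dx": -0.0076, "dy": -0.044, "dz": 0, "roll": -9.7}, {"jaw": 0.38, "dx": -0.0076, "dy": -0.044, "dz": 0, "roll": -9.7}]'

```text
t: 108.75
eef_pos: [0.4156, -0.0574, 0.2147]
ee_rot: [3.141, 0.0, -1.106]
force: [0.8, -0.0, -0.7]
width: 0.0337
gripper_force: 0.0
```

>>> servo_tool --moves '[{"jaw": 0.38, "dx": -0.0076, "dy": -0.044, "dz": 0, "roll": -9.7}, {"jaw": 0.38, "dx": -0.0076, "dy": -0.044, "dz": 0, "roll": -9.7}, {"jaw": 0.38, "dx": -0.0076, "dy": -0.044, "dz": 0, "roll": 0}, {"jaw": 0.38, "dx": -0.0076, "dy": -0.044, "dz": 0, "roll": 0}, {"jaw": 0.38, "dx": -0.0076, "dy": -0.044, "dz": 0, "roll": 0}, {"jaw": 0.38, "dx": -0.0076, "dy": -0.044, "dz": 0, "roll": 0}, {"jaw": 0.38, "dx": 0, "dy": 0, "dz": 0, "roll": 0}, {"jaw": 0.38, "dx": 0, "dy": 0, "dz": 0, "roll": 0}, {"jaw": 0.38, "dx": 0, "dy": 0, "dz": 0, "roll": 0}, {"jaw": 0.38, "dx": 0, "dy": 0, "dz": 0, "roll": 0}]'

```text
t: 110.0
eef_pos: [0.371, -0.3193, 0.2152]
ee_rot: [-3.141, -0.0, -1.438]
force: [-1.7, -0.3, 0.1]
width: 0.0333
gripper_force: 0.0
```

```bash
python3 cyl.py scene|tail -1
```

```text
scene seat 4 n 129 off[testerx,y]mm [-1.1  0.4] slope deg x,y [1.2 1.4] upright fit [-0.9  0.6] rms 1.54
```

>>> servo_tool --moves '[{"jaw": 0.38, "dx": 0, "dy": 0, "dz": -0.024, "roll": 0}, {"jaw": 0.38, "dx": 0, "dy": 0, "dz": -0.02, "roll": 0}, {"jaw": 0, "dx": 0, "dy": 0, "dz": 0, "roll": 0}, {"jaw": 0, "dx": 0, "dy": 0, "dz": 0, "roll": 0}, {"jaw": 0, "dx": 0, "dy": 0, "dz": 0, "roll": 0}, {"jaw": 0, "dx": 0, "dy": 0, "dz": 0, "roll": 0}, {"jaw": 0, "dx": 0, "dy": 0, "dz": 0, "roll": 0}, {"jaw": 0, "dx": 0, "dy": 0, "dz": 0.015, "roll": 0}, {"jaw": 0, "dx": 0, "dy": 0, "dz": 0.025, "roll": 0}, {"jaw": 0, "dx": 0, "dy": 0, "dz": 0.03, "roll": 0}]' --newtons 5

```text
t: 111.3
eef_pos: [0.3702, -0.3199, 0.2421]
ee_rot: [3.141, 0.001, -1.44]
force: [-0.4, 0.1, -1.6]
width: 0.0174
gripper_force: 5.0
```

>>> servo_tool --moves '[{"jaw": 0, "dx": 0.0107, "dy": 0.02, "dz": 0, "roll": 9.7}, {"jaw": 0, "dx": 0.0107, "dy": 0.03, "dz": 0, "roll": 9.7}, {"jaw": 0, "dx": 0.0107, "dy": 0.042, "dz": 0, "roll": 9.7}, {"jaw": 0, "dx": 0.0107, "dy": 0.042, "dz": 0, "roll": 9.7}, {"jaw": 0, "dx": 0.0107, "dy": 0.042, "dz": 0, "roll": 9.7}, {"jaw": 0, "dx": 0.0107, "dy": 0.042, "dz": 0, "roll": 9.7}, {"jaw": 0, "dx": 0.0107, "dy": 0.042, "dz": 0, "roll": 9.7}, {"jaw": 0, "dx": 0.0107, "dy": 0.042, "dz": 0, "roll": 9.7}, {"jaw": 0, "dx": 0.0107, "dy": 0.042, "dz": 0, "roll": 9.7}, {"jaw": 0, "dx": 0.0107, "dy": 0.042, "dz": 0, "roll": 9.7}]'

```text
t: 112.55
eef_pos: [0.4778, 0.0674, 0.242]
ee_rot: [-3.141, -0.001, 0.259]
force: [0.9, 0.4, -1.5]
width: 0.0179
gripper_force: 5.0
```

>>> servo_tool --moves '[{"jaw": 0, "dx": 0.0107, "dy": 0.042, "dz": 0, "roll": 9.7}, {"jaw": 0, "dx": 0.0107, "dy": 0.042, "dz": 0, "roll": 9.7}, {"jaw": 0, "dx": 0.0107, "dy": 0.042, "dz": 0, "roll": 0}, {"jaw": 0, "dx": 0.0107, "dy": 0.042, "dz": 0, "roll": 0}, {"jaw": 0, "dx": 0.0107, "dy": 0.042, "dz": 0, "roll": 0}, {"jaw": 0, "dx": 0.0107, "dy": 0.042, "dz": 0, "roll": 0}, {"jaw": 0, "dx": 0.0107, "dy": 0.042, "dz": 0, "roll": 0}, {"jaw": 0, "dx": 0.0107, "dy": 0.03, "dz": 0, "roll": 0}, {"jaw": 0, "dx": 0.0107, "dy": 0.0193, "dz": 0, "roll": 0}, {"jaw": 0, "dx": 0, "dy": 0, "dz": 0, "roll": 0}]'

```text
t: 113.8
eef_pos: [0.5742, 0.4103, 0.2404]
ee_rot: [3.141, 0.001, 0.593]
force: [0.4, -0.8, -0.6]
width: 0.0177
gripper_force: 5.0
```

```bash
python3 pile.py hang 45 24.5 162;  for y in 48.5 0 -48.5; do python3 pile.py lying $y 70 22; done
```

```text
hang n 245 centre [47.8 26.2] tilt deg x,y [-3.3 -0.6] at base [49.5 26.5]
lying n 126 y,z [ 43.6 106.4] yaw,pitch deg [  6.4 -63.3] x range [33.1 57.1]
lying n 489 y,z [ 0.3 70.3] yaw,pitch deg [-1.2 -2.5] x range [-11.6  56.1]
lying n 446 y,z [-48.9  70.2] yaw,pitch deg [ 1.3 -1.3] x range [-15.5  51.1]
```

>>> servo_tool --moves '[{"jaw": 0, "dx": 0.0008, "dy": -0.0012, "dz": -0.015, "roll": 0}, {"jaw": 0, "dx": 0, "dy": 0, "dz": -0.025, "roll": 0}, {"jaw": 0, "dx": 0, "dy": 0, "dz": -0.02, "roll": 0}, {"jaw": 0, "dx": 0, "dy": 0, "dz": -0.003, "roll": 0}, {"jaw": 0, "dx": 0, "dy": 0, "dz": -0.001, "roll": 0}, {"jaw": 0, "dx": 0, "dy": 0, "dz": -0.001, "roll": 0}, {"jaw": 0, "dx": 0, "dy": 0, "dz": 0, "roll": 0}, {"jaw": 0, "dx": 0, "dy": 0, "dz": 0, "roll": 0}, {"jaw": 0, "dx": 0, "dy": 0, "dz": 0, "roll": 0}, {"jaw": 0, "dx": 0, "dy": 0, "dz": 0, "roll": 0}]' --newtons 4

```text
t: 115.25
eef_pos: [0.5748, 0.4082, 0.1761]
ee_rot: [-3.142, -0.0, 0.592]
force: [0.6, -0.3, -1.7]
width: 0.0178
gripper_force: 4.0
```

>>> servo_tool --moves '[{"jaw": 0, "dx": -0.0066, "dy": -0.0045, "dz": 0, "roll": 0}, {"jaw": 0, "dx": -0.0066, "dy": -0.0045, "dz": -0.0015, "roll": 0}, {"jaw": 0, "dx": -0.0083, "dy": -0.0056, "dz": -0.003, "roll": 0}, {"jaw": 0, "dx": -0.0081, "dy": -0.0055, "dz": -0.004, "roll": 0}, {"jaw": 0, "dx": -0.0079, "dy": -0.0053, "dz": -0.005, "roll": 0}, {"jaw": 0, "dx": 0, "dy": 0, "dz": 0, "roll": 0}, {"jaw": 0, "dx": 0, "dy": 0, "dz": 0, "roll": 0}, {"jaw": 0, "dx": 0, "dy": 0, "dz": 0, "roll": 0}, {"jaw": 0, "dx": 0, "dy": 0, "dz": 0, "roll": 0}, {"jaw": 0, "dx": 0, "dy": 0, "dz": 0, "roll": 0}]'

```text
t: 116.5
eef_pos: [0.5375, 0.3829, 0.1644]
ee_rot: [-3.142, -0.003, 0.593]
force: [-1.6, -1.5, 6.3]
width: 0.0174
gripper_force: 7.8
```

```bash
python3 side.py 24.8 96; python3 pile.py lying 0 70 22
```

```text
25 z 166.0 175.0 18
35 z 141.0 176.0 69
45 z 124.0 146.0 62
55 z 107.0 125.0 7
lying n 353 y,z [-0.4 69.6] yaw,pitch deg [-1.9 -3. ] x range [-11.   56.2]
```

>>> servo_tool --moves '[{"jaw": 0, "dx": 0, "dy": 0, "dz": 0, "roll": 0}, {"jaw": 0, "dx": 0, "dy": 0, "dz": 0, "roll": 0}, {"jaw": 0, "dx": 0, "dy": 0, "dz": 0.004, "roll": 0}, {"jaw": 0, "dx": 0, "dy": 0, "dz": 0.004, "roll": 0}, {"jaw": 0, "dx": 0.0044, "dy": 0.003, "dz": 0, "roll": 0}, {"jaw": 0, "dx": 0.0044, "dy": 0.003, "dz": 0, "roll": 0}, {"jaw": 0, "dx": 0.0044, "dy": 0.003, "dz": 0, "roll": 0}, {"jaw": 0, "dx": 0.0017, "dy": 0.0011, "dz": 0, "roll": 0}, {"jaw": 0, "dx": 0, "dy": 0, "dz": 0, "roll": 0}, {"jaw": 0, "dx": 0, "dy": 0, "dz": 0, "roll": 0}]' --newtons 20

```text
t: 117.85
eef_pos: [0.5521, 0.3927, 0.1705]
ee_rot: [3.142, 0.0, 0.592]
force: [0.1, 0.4, -1.1]
width: 0.0174
gripper_force: 23.4
```

```bash
python3 side.py 24.8 98; python3 pile.py hang 30 24.5 100
```

```text
45 z 167.0 182.0 42
55 z 145.0 174.0 57
65 z 131.0 147.0 50
75 z 113.0 117.0 7
hang n 327 centre [42.9 24.3] tilt deg x,y [-23.2  -0.4] at base [55.  24.5]
```

>>> servo_tool --moves '[{"jaw": 0, "dx": 0, "dy": 0, "dz": -0.005, "roll": 0}, {"jaw": 0, "dx": 0, "dy": 0, "dz": -0.003, "roll": 0}, {"jaw": 0, "dx": 0, "dy": 0, "dz": 0, "roll": 0}, {"jaw": 0, "dx": -0.0041, "dy": -0.0028, "dz": -0.0025, "roll": 0}, {"jaw": 0, "dx": -0.0041, "dy": -0.0028, "dz": -0.003, "roll": 0}, {"jaw": 0, "dx": -0.0066, "dy": -0.0045, "dz": -0.0045, "roll": 0}, {"jaw": 0, "dx": -0.0066, "dy": -0.0045, "dz": -0.0055, "roll": 0}, {"jaw": 0, "dx": -0.0066, "dy": -0.0045, "dz": -0.006, "roll": 0}, {"jaw": 0, "dx": 0, "dy": 0, "dz": 0, "roll": 0}, {"jaw": 0, "dx": 0, "dy": 0, "dz": 0, "roll": 0}]' --newtons 3

```text
t: 119.2
eef_pos: [0.5243, 0.3738, 0.1408]
ee_rot: [3.141, 0.0, 0.592]
force: [-0.9, -0.9, 1.3]
width: 0.0175
gripper_force: 4.0
```

```bash
python3 side.py 24.8 96; python3 pile.py hang 30 24.5 86;python3 pile.py lying 0 70 22
```

```text
5 z 157.0 164.0 20
15 z 154.0 162.0 43
25 z 147.0 154.0 15
35 z 142.0 151.0 36
45 z 138.0 147.0 54
55 z 137.0 143.0 12
65 z 131.0 136.0 21
hang n 777 centre [28.9 21.3] tilt deg x,y [-19.2   8.6] at base [38.9 16.8]
lying n 367 y,z [ 1.2 75.6] yaw,pitch deg [-2.6 -9.8] x range [-0.8 65.3]
```

>>> servo_tool --moves '[{"jaw": 0, "dx": -0.005, "dy": -0.0034, "dz": -0.007, "roll": 0}, {"jaw": 0, "dx": -0.005, "dy": -0.0034, "dz": -0.008, "roll": 0}, {"jaw": 0, "dx": -0.005, "dy": -0.0034, "dz": -0.009, "roll": 0}, {"jaw": 0, "dx": -0.004, "dy": -0.0027, "dz": -0.01, "roll": 0}, {"jaw": 0, "dx": -0.003, "dy": -0.002, "dz": -0.008, "roll": 0}, {"jaw": 0, "dx": 0, "dy": 0, "dz": -0.003, "roll": 0}, {"jaw": 0, "dx": 0, "dy": 0, "dz": 0, "roll": 0}, {"jaw": 0, "dx": 0, "dy": 0, "dz": 0, "roll": 0}, {"jaw": 0, "dx": 0, "dy": 0, "dz": 0, "roll": 0}, {"jaw": 0, "dx": 0, "dy": 0, "dz": 0, "roll": 0}]'

```text
t: 120.6
eef_pos: [0.5015, 0.359, 0.0961]
ee_rot: [-3.141, 0.0, 0.592]
force: [-6.2, 0.8, 5.0]
width: 0.0181
gripper_force: 4.5
```

```bash
python3 side.py 24.8 100; python3 pile.py lying 24.8 112 22;python3 pile.py lying 0 70 15
```

```text
-35 z 136.0 136.0 1
-25 z 133.0 139.0 25
-15 z 134.0 140.0 23
-5 z 134.0 141.0 19
5 z 136.0 142.0 29
15 z 137.0 143.0 39
35 z 100.0 144.0 113
45 z 100.0 100.0 1
lying n 476 y,z [ 26.2 115.3] yaw,pitch deg [1.1 1.7] x range [-25.6  38.3]
lying n 270 y,z [ 3.1 72.8] yaw,pitch deg [-11.   -7.3] x range [-7.7 59.8]
```

>>> servo_tool --moves '[{"jaw": 0, "dx": 0, "dy": 0, "dz": 0.002, "roll": 0}, {"jaw": 0, "dx": 0, "dy": 0, "dz": 0, "roll": 0}, {"jaw": 0.3, "dx": 0, "dy": 0, "dz": 0, "roll": 0}, {"jaw": 0.3, "dx": 0, "dy": 0, "dz": 0, "roll": 0}, {"jaw": 0.3, "dx": 0, "dy": 0, "dz": 0, "roll": 0}, {"jaw": 0.3, "dx": 0, "dy": 0, "dz": 0, "roll": 0}, {"jaw": 0.3, "dx": 0, "dy": 0, "dz": 0, "roll": 0}, {"jaw": 0.3, "dx": 0, "dy": 0, "dz": 0, "roll": 0}, {"jaw": 0.3, "dx": 0, "dy": 0, "dz": 0, "roll": 0}, {"jaw": 0.3, "dx": 0, "dy": 0, "dz": 0, "roll": 0}]'

```text
t: 122.0
eef_pos: [0.5022, 0.3588, 0.0981]
ee_rot: [-3.142, 0.0, 0.592]
force: [0.9, 0.4, 0.1]
width: 0.0264
gripper_force: 0.0
```

```bash
python3 pile.py lying 24.8 112 22;python3 pile.py lying -4 70 15; python3 pile.py lying 53 70 15; python3 pile.py lying -48.5 70 20
```

```text
lying n 485 y,z [ 23.  111.9] yaw,pitch deg [-2.7 -3.1] x range [-26.2  38.9]
lying n 301 y,z [ 1.5 71.4] yaw,pitch deg [-10.8  -7.3] x range [-9.  57.7]
lying n 222 y,z [50.1 70.9] yaw,pitch deg [-20.5   3.3] x range [-9.2 56.3]
lying n 447 y,z [-49.7  71. ] yaw,pitch deg [ 1.6 -2.1] x range [-14.4  53. ]
```

>>> servo_tool --moves '[{"jaw": 0.3, "dx": -0.0045, "dy": -0.003, "dz": -0.002, "roll": 0}, {"jaw": 0.3, "dx": -0.0045, "dy": -0.003, "dz": -0.003, "roll": 0}, {"jaw": 0, "dx": 0, "dy": 0, "dz": 0, "roll": 0}, {"jaw": 0, "dx": 0, "dy": 0, "dz": 0, "roll": 0}, {"jaw": 0, "dx": 0, "dy": 0, "dz": 0, "roll": 0}, {"jaw": 0, "dx": 0.0025, "dy": 0.0017, "dz": 0, "roll": 0}, {"jaw": 0, "dx": 0.0025, "dy": 0.0017, "dz": 0, "roll": 0}, {"jaw": 0, "dx": 0.0025, "dy": 0.0017, "dz": 0, "roll": 0}, {"jaw": 0, "dx": 0.0025, "dy": 0.0017, "dz": 0, "roll": 0}, {"jaw": 0, "dx": 0.0025, "dy": 0.0017, "dz": 0, "roll": 0}]' --newtons 8

```text
t: 123.45
eef_pos: [0.5059, 0.3614, 0.093]
ee_rot: [3.142, 0.0, 0.592]
force: [-0.7, 0.4, 0.0]
width: 0.0176
gripper_force: 8.0
```

>>> servo_tool --moves '[{"jaw": 0, "dx": 0, "dy": 0, "dz": 0, "roll": 0}, {"jaw": 0.32, "dx": 0, "dy": 0, "dz": 0, "roll": 0}, {"jaw": 0.32, "dx": 0, "dy": 0, "dz": 0, "roll": 0}, {"jaw": 0.32, "dx": 0, "dy": 0, "dz": 0, "roll": 0}, {"jaw": 0.32, "dx": 0, "dy": 0, "dz": 0.03, "roll": 0}, {"jaw": 0.32, "dx": 0, "dy": 0, "dz": 0.04, "roll": 0}, {"jaw": 0.32, "dx": 0, "dy": 0, "dz": 0.04, "roll": 0}, {"jaw": 0.32, "dx": 0.02, "dy": -0.04, "dz": 0.03, "roll": 0}, {"jaw": 0.32, "dx": 0.02, "dy": -0.04, "dz": 0, "roll": 0}, {"jaw": 0.32, "dx": 0.02, "dy": -0.04, "dz": 0, "roll": 0}]'

```text
t: 124.7
eef_pos: [0.5661, 0.2404, 0.2338]
ee_rot: [-3.141, -0.001, 0.593]
force: [0.6, 0.8, -1.0]
width: 0.0279
gripper_force: 0.0
```

>>> servo_tool --moves '[{"jaw": 0.32, "dx": 0, "dy": -0.045, "dz": 0, "roll": 0}, {"jaw": 0.32, "dx": 0, "dy": -0.045, "dz": 0, "roll": 0}, {"jaw": 0.32, "dx": 0, "dy": -0.045, "dz": 0, "roll": 0}, {"jaw": 0.32, "dx": 0, "dy": -0.045, "dz": 0, "roll": 0}, {"jaw": 0.32, "dx": 0, "dy": -0.045, "dz": 0, "roll": 0}, {"jaw": 0.32, "dx": 0, "dy": -0.045, "dz": 0, "roll": 0}, {"jaw": 0.32, "dx": 0, "dy": 0, "dz": 0, "roll": 0}, {"jaw": 0.32, "dx": 0, "dy": 0, "dz": 0, "roll": 0}, {"jaw": 0.32, "dx": 0, "dy": 0, "dz": 0, "roll": 0}, {"jaw": 0.32, "dx": 0, "dy": 0, "dz": 0, "roll": 0}]'

```text
t: 125.95
eef_pos: [0.5658, -0.0278, 0.233]
ee_rot: [-3.142, 0.0, 0.593]
force: [0.8, 0.0, 0.3]
width: 0.0278
gripper_force: 0.0
```

```bash
python3 pile.py lying 24.8 112 22;python3 pile.py lying -6 70 15; python3 pile.py lying 55 70 15; python3 pile.py lying -48.5 70 20; python3 pile.py lying -73 29 15;python3 - <<'E'
from h import *
p,d=grab_frame("scene");w,_=grab_frame("top")
cv2.imwrite("pics/end.png",np.hstack([cv2.resize(p[210:340,270:430,::-1],(400,325)),cv2.resize(w[120:250,70:230,::-1],(400,325))]))
E
```

```text
lying n 541 y,z [ 23.2 112.5] yaw,pitch deg [-0.8 -3.6] x range [-12.   55.1]
lying n 300 y,z [ 1.  70.6] yaw,pitch deg [ 6.7 -0.1] x range [-9.8 57.7]
lying n 205 y,z [48.7 71.8] yaw,pitch deg [-17.7   4.7] x range [-9.1 56.1]
lying n 426 y,z [-50.2  71. ] yaw,pitch deg [-0.3 -1.9] x range [-14.1  52.8]
lying n 208 y,z [-71.1  30.1] yaw,pitch deg [-12.2  -5.5] x range [-8.4 55.4]
```

View pics/end.png

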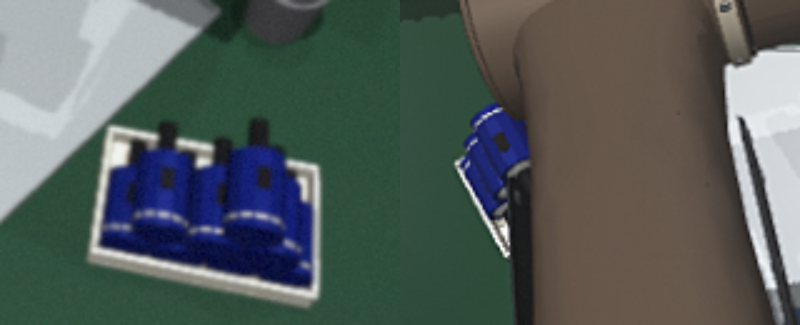

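The pile looks right: D is on the third layer at (255,190), three units are in the second layer, and all are in line with their mouthpieces the same way. I'm handing in.

```bash
python3 -c "
from station import *
print(job_done())"
```

```text
the job is handed in; nothing more can be done
None
```

I stood all four nebulisers on their own seats, within about 1 mm of centre by the camera fit, pressed the start button fully down, and laid them on the pile (three in the second layer, one in the third). The job is handed in at about 126 s. Wrist force peaked at about 59 N in my readings, when the third unit jammed while being laid, and about 54 N on the button. I can't tell from those readings whether the 40 N limit on the arm or gripper body was passed.

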